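Photograph the ornaments on the indexing turntable

TASK

Photograph the bronze ornaments for the inventory, one after another from the shortest to the tallest: stand them upright on the cork discs of the turntable, raise the lens cover lever fully, click the turntable round by its rim posts until each ornament in turn stands on its disc at the picture spot under the light panel, and push the shutter plunger fully down for each with nothing holding the ornament. Never push the shutter while the lens cover is down; when every ornament has had its picture, lower the lever fully again and leave the ornaments standing on the turntable, and do not disturb the lamp, books or plant.

Things in the scene. Friction and masses are not known exactly. Their poses are not given: they have to be found in the camera images.
- orn_pot: squat lidded pot with a small knob, 56 mm tall, bronze, about 200 g; origin at the centre of its round foot, z up; it is round, so its yaw does not matter; foot 42 mm wide; grip the 44 mm wide belly from 16 to 42 mm above the foot. The shortest ornament. May be absent
- orn_sitter: seated figure with a round head, 72 mm tall, bronze, about 200 g; origin at the centre of its round foot, z up; it is round, so its yaw does not matter; foot 46 mm wide and 10 mm high; grip the 33 mm wide body from 10 to 50 mm up. Second shortest. May be absent
- orn_stander: slim standing figure with a round head, 90 mm tall, bronze, about 200 g; origin at the centre of its round foot, z up; it is round, so its yaw does not matter; foot 46 mm wide and 12 mm high; grip the 28 mm wide body from 12 to 68 mm up. Second tallest. May be absent
- orn_obelisk: round column with a pointed top, 106 mm tall, bronze, about 200 g; origin at the centre of its round foot, z up; it is round, so its yaw does not matter; foot 48 mm wide and 14 mm high; grip the 30 mm wide shaft from 14 to 80 mm up. The tallest. May be absent
- rig: photo rig, fixed on a pale base board 300 x 500 x 12 mm (its middle at y = 40 mm in this frame). Origin on the turntable's axis at the underside of the board, z up. In this frame a black camera (96 x 60 mm, top at z = 136 mm) stands at y = 235 mm, its lens pointing to -y; the shutter release is at x = -100, y = -170 mm; a light panel's mast is at x = 30, y = 279 mm
- panel (a point): centre of the underside of the flat light panel, 95 mm (rig x) by 105 mm (rig y), 204 mm above the sideboard, fixed over the picture spot; it keeps the gripper from setting anything down there from above
- turntable (a joint): angle of the turntable (rad, grows anticlockwise seen from above): white disc 260 mm across, top 45 mm above the sideboard, turns freely either way. Sprung detents hold it at every quarter turn (multiples of pi/2), where one cork disc is at the picture spot. Past the crest halfway (pi/4) it runs on by itself into the next detent
- post0 (a point): foot, at the table top, of one of four equal upright steel posts by which the turntable is pushed round: 12 mm thick, 45 mm high above the table top, 115 mm from the axis, midway between station0 and station1; the other three stand likewise midway between the other neighbouring cork discs. About 2 N pushes it over the crest
- table_center (a point): centre of the turntable's top face, on its axis; its x axis points to station0 and turns with the table
- spot (a point): the picture spot in front of the lens: fixed point at the height of the turntable's top, 80 mm from the axis to the rig's +y side; x, y, z axes as the rig's
- station0 (a point): centre of one of the four cork discs (60 mm across, flush) on top of the turntable, 80 mm from its axis; turns with the table. The four are numbered anticlockwise seen from above, a quarter turn apart
- station1 (a point): centre of one of the four cork discs (60 mm across, flush) on top of the turntable, 80 mm from its axis; turns with the table. The four are numbered anticlockwise seen from above, a quarter turn apart
- station2 (a point): centre of one of the four cork discs (60 mm across, flush) on top of the turntable, 80 mm from its axis; turns with the table. The four are numbered anticlockwise seen from above, a quarter turn apart
- station3 (a point): centre of one of the four cork discs (60 mm across, flush) on top of the turntable, 80 mm from its axis; turns with the table. The four are numbered anticlockwise seen from above, a quarter turn apart
- lens_lever (a joint): angle of the lens cover lever on the front of the camera (rad): 0 = lowered, black round cover over the lens; 0.9 = raised to its stop, lens free. Stays where it is left (stiff hinge, about 1 N at the ball)
- lever_ball (a point): centre of the 18 mm black ball at the end of the lever, 80 mm from the hinge; the lever is an 8 mm rod that points to the rig's -x side, 0.45 rad below level at 0 and 0.45 rad above level at 0.9
- lever_hinge (a point): hinge of the lever, fixed; its axis is the rig's y axis, so that the ball moves up and down in the rig's x-z plane
- shutter (a joint): travel of the sprung shutter release plunger (m): 0 = up, 0.014 = pushed down to its stop; needs about 1.5 N to start and 6.5 N at the stop, and springs back
- shutter_top (a point): centre of the top face of the plunger's steel button (30 mm across), 78 mm above the sideboard when up; it moves straight down when pressed. The grey block beneath is 52 x 52 mm, its top 46 mm above the sideboard
- lamp: bystander: small table lamp, orange ball with white dome, 124 mm across, 147 mm tall; origin under its centre
- books: bystander: pile of three lying books, 150 x 215 x 78 mm; origin under its centre
- plant: bystander: white pot 72 mm across with grassy leaves, 160 mm tall in all; origin under its centre
There are look-alikes about, which are no part of the job. What is shaped like the orn_stander but blue is not meant. What is shaped like the orn_sitter but purple is not meant.

How it is judged:
By the outcome, as a careful person would: the job done as asked, in the order asked, and still so for the second after the job is handed in, with the robot touching nothing.
Of orn_pot, orn_sitter, orn_stander, orn_obelisk only 2 to 3 are there at a start; the rules pass over those that are not, and their reading is None.
At some moment in a run one of orn_pot, orn_sitter, orn_stander, orn_obelisk may be knocked a few centimetres aside while the robot is not near it.
It also fails if it takes over 210 s, if anything falls off the work surface, if the arm or the gripper's body presses on something with over 40 N, if the wrist force passes 120 N, or if a joint passes its speed limit or range.

ROBOT

A 6-joint arm with a two-finger parallel gripper is mounted at the origin on the work surface. World frame = base frame: x ahead of the robot, y to its left, z up, the work surface at z = 0. Lengths are in m, angles in degrees, forces in N, time in s.
With the tool pointing down it reaches from about 0.2 to 0.875 m from the base axis. Payload 3.4 kg.
Tool frame: the origin (TCP) lies midway between the tips of the shut fingers; the grasp point (between the pads) lies 19 mm behind it; x points along the fingers, y is the direction in which the jaws open and shut, and the axes are right-handed (so a half turn about x gives the same grasp; the last joint's range is limited). The gripper opens to 94 mm and grips with 3 to 60 N. Pads are 16 mm wide; open, the fingers measure 119 mm over their backs; the gripper's body (75 mm by 177 mm) begins 78 mm behind the grasp point.
Start: joints at [-71.62, 15.808, 86.224, -0, 77.962, -6.933], TCP at [0.246, -0.52, 0.205] pointing down, gripper open.
Joint ranges: [-165.64, 165.64], [-43.16, 119.46], [12.63, 154.43], [-67.54, 247.53], [6.08, 155.33], [-154.97, 154.97]. Speed limits (degrees/s): [147.25, 147.25, 180, 180, 180, 180].

INTERFACE

Orientations are given as [roll, pitch, yaw] about the fixed x, y, z axes, in that order (R = Rz(yaw) Ry(pitch) Rx(roll)).
In Python, from rig import ctrl gives the robot as it stands.
- The arm moves only by the tool servo_tool, never from a script. Its argument "series" is a list of rows, each an object of numbers: "dx", "dy", "dz": the shift along the tool's x, y, z in m; "wx", "wy", "wz": the turn, a rotation vector about the tool's x, y, z in rad; "fingers": the opening, from -1 (shut) to 1 (fully open). A call has 1 to 20 rows; each row is the pose to reach, as a shift and turn from the pose commanded when the call began, along the tool's axes at that moment; what a row does not reach only later rows make up. A row lasts 1/8 s, in which the tool goes at most 62.5 mm and 10.7 degrees, less where a joint would pass 70% of its speed; a pose out of reach is approached as far as the arm can. A call with a gripper value outside its range is refused whole. The fingers move at their own pace and stop on an object; "newtons" is the grip in N (left out, the last holds). Time passes only in rows, so rows that repeat a pose let the fingers close. It gives the time, the measured TCP pose, the force and the opening at its end, in the units of the state.
- ctrl.observe(): the state, without advancing time (a new reading comes with each control period).
- ctrl.grab_frame(name): name is "scene" or "top"; returns a dict with "img" (384x512x3 uint8, red, green, blue), "z_map" (384x512 float32, m along the optical axis (not along the pixel's ray), 0 where there is no reading), "K" (3x3 intrinsics, pixels), "dist" ([k1, k2, p1, p2, k3] as OpenCV has them; the pictures are not rectified), "eye" and "rotation" of the camera in the world. Camera axes: x right, y down, z forward; pixel columns grow to the right and rows downward; lengths in m; the calibration is good to about 2 mm. A picture is of the moment at which its call begins.
- ctrl.sign_off(): hands the job in, once; it reports no verdict.
Trained networks look in a picture, given as the dict that the camera call returned (one of the last four; its "shot" number tells which), for a name from the list of things; names that differ only in an ending like _2 or _b are one class to them, and where a whole thing is asked for, a point or a joint stands for the part that bears it (a point fixed in the world has none). Each returns a list of dicts, best first, with "conf" (0 to 1); they miss things now and then, are a little off and sometimes report something else, mostly with a low value. They report only what shows in the picture. A call takes as long as a camera call. They do not tell look-alikes from the thing itself.
- ctrl.outline_of(query, picture): "region" (384x512 bool, what is visible of it) and "box" ([left, top, right, bottom] in pixels, round what is visible of it).
- ctrl.landmark_of(query, picture): "position" ([column, row] in pixels: a listed point, or the origin of a listed thing).
The state is a dict: "t": time; "joints": joint angles; "qd": joint speeds; "effort": joint torques, N m; "position": TCP position; "tool_rot": TCP orientation; "ft_force": force on the tool from outside, world axes, zero at the start; "ft_torque": the same for the moment, N m; "gripper_width": finger opening in m.
Only numpy, scipy, OpenCV 4.12 (cv2) and the standard library are available. Lean on these libraries where they do the work, as an engineer would, in place of code of your own. Each camera call takes 0.05 s, during which the arm holds its last target.

## Working session

There is one attempt and no reset: what is moved stays moved. The work goes in short steps, Python scripts to look and compute and a tool call to move; the robot and the scene stay as the last step left them, time stands still between calls to the robot, and variables do not carry over. Pictures are saved under pics/ and viewed, and the job is handed in when it is done.

Besides the shell and the picture viewer there is one more tool, called after ">>>" in YAML: its name, and indented under it one key for each argument. servo_tool: Moves the arm, as the interface text tells. Its arguments: {"type":"object","properties":{"series":{"type":"array","items":{"type":"object","properties":{"dx":{"type":"number"},"dy":{"type":"number"},"dz":{"type":"number"},"wx":{"type":"number"},"wy":{"type":"number"},"wz":{"type":"number"},"fingers":{"type":"number"}}}},"newtons":{"type":"number"}},"required":["series"]}

```bash
ls; mkdir -p pics; python3 - <<'E'
from rig import ctrl
import cv2,numpy as np
s=ctrl.observe();print(s)
for n in("scene","top"):
    p=ctrl.grab_frame(n)
    cv2.imwrite(f"pics/{n}0.png",cv2.resize(p["img"][:,:,::-1],None,fx=1.5,fy=1.5,interpolation=cv2.INTER_CUBIC))
    print(n,p["K"],p["dist"],p["eye"],p["rotation"])
E
```

```text
pics
{'t': 0.0, 'joints': array([-7.16185848e+01,  1.58467901e+01,  8.62926375e+01, -1.96138787e-03,
        7.79626340e+01, -6.93421367e+00]), 'qd': array([ 0.03885069,  0.10493013,  0.03584114,  0.04338671, -0.01529425,
        0.0478579 ]), 'effort': array([-2.08169804e-03, -4.04589844e+01, -2.37233770e+01,  6.97847991e-02,
        3.45876266e-02, -1.37430088e-04]), 'position': array([ 0.24566575, -0.51926144,  0.204631  ]), 'tool_rot': array([-95.85786992,  89.89792032, 109.45816966]), 'ft_force': array([-0.05328309, -0.40992179, -0.29757276]), 'ft_torque': array([-0.04556893,  0.01816846, -0.03118234]), 'gripper_width': 0.0941730815160977}
scene [[367.87397325   0.         260.45453089]
 [  0.         367.87397325 191.13528345]
 [  0.           0.           1.        ]] [-0.0734479  0.         0.         0.         0.       ] [ 1.46402619 -0.47921224  1.03272279] [-130.93440011    1.08202857   59.98589848]
top [[476.20316096   0.         265.2645774 ]
 [  0.         476.20316096 196.56919727]
 [  0.           0.           1.        ]] [0.04106942 0.         0.         0.         0.        ] [0.22517681 0.04580437 1.86951202] [-168.40396888   -0.24335633  -90.61244229]
```

View pics/scene0.png

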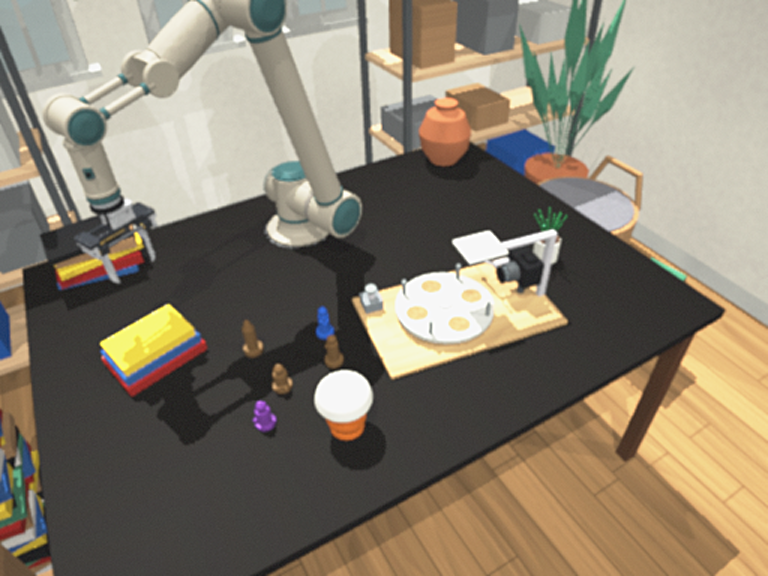

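View pics/top0.png

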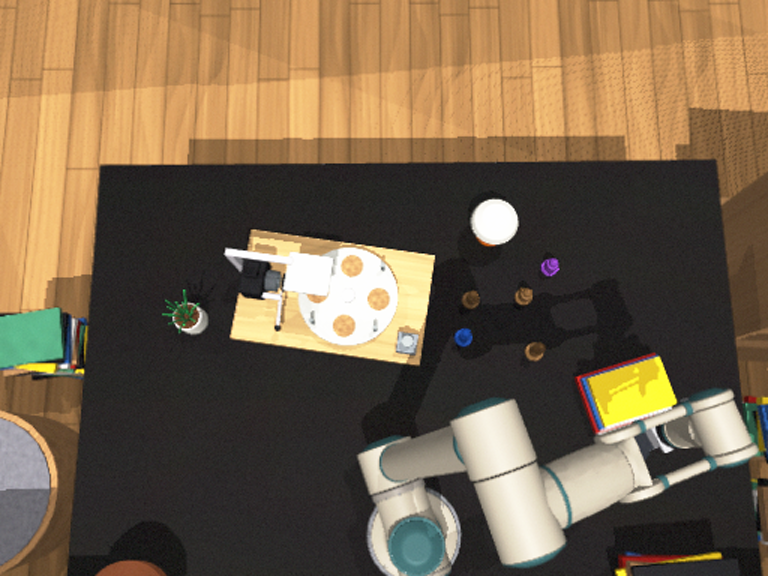

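```bash
cat > h.py <<'E'
from rig import ctrl
import cv2,numpy as np
from scipy.spatial.transform import Rotation as Ro
def RT(p): return Ro.from_euler('xyz',p["rotation"],degrees=True).as_matrix(),np.array(p["eye"])
def und(p,uv):
    return cv2.undistortPoints(np.array(uv,float).reshape(-1,1,2),p["K"],np.array(p["dist"],float)).reshape(-1,2)
def pts(p,mask):
    r,c=np.nonzero(mask&(p["z_map"]>0)); z=p["z_map"][r,c]
    n=und(p,np.c_[c,r]); R,e=RT(p)
    return np.c_[n*z[:,None],z]@R.T+e,(r,c)
def ray_z(p,uv,z):
    n=und(p,[uv])[0];R,e=RT(p);d=R@np.array([n[0],n[1],1]);return e+d*(z-e[2])/d[2]
def proj(p,X):
    R,e=RT(p);q=(np.atleast_2d(X)-e)@R
    o,_=cv2.projectPoints(q.reshape(-1,1,3),np.zeros(3),np.zeros(3),p["K"],np.array(p["dist"],float));return o.reshape(-1,2)
def save(p,name,box=None,f=1.5,marks=()):
    im=p["img"][:,:,::-1].copy()
    x0,y0,x1,y1=box or (0,0,512,384)
    im=cv2.resize(im[y0:y1,x0:x1],None,fx=f,fy=f,interpolation=cv2.INTER_CUBIC)
    for m in marks: cv2.circle(im,(int((m[0]-x0+.5)*f),int((m[1]-y0+.5)*f)),3,(0,255,0),1)
    cv2.imwrite("pics/"+name,im)
E
cat > a.py <<'E'
from h import *
P={n:ctrl.grab_frame(n) for n in("scene","top")}
for q in["orn_pot","orn_sitter","orn_stander","orn_obelisk","lamp","books","plant","rig"]:
  for n,p in P.items():
    for d in ctrl.outline_of(q,p)[:3]:
        w,_=pts(p,d["region"])
        if len(w)==0: print(q,n,d["conf"],d["box"],"none");continue
        print(q,n,round(d["conf"],2),np.round(d["box"]),len(w),"med",np.round(np.median(w,0),3),"mx",np.round(w.max(0),3),"mn",np.round(w.min(0),3),"rgb",p["img"][d["region"]].mean(0).round())
for q in["table_center","spot","station0","station1","station2","station3","post0","shutter_top","lever_ball","lever_hinge","panel","rig","orn_sitter","orn_stander","orn_obelisk"]:
  for n,p in P.items():
    for d in ctrl.landmark_of(q,p)[:3]:
        u=d["position"];zz={"shutter_top":.078,"rig":0,"panel":.204,"orn_sitter":0,"orn_stander":0,"orn_obelisk":0}.get(q,.045)
        print(q,n,round(d["conf"],2),np.round(u,1),np.round(ray_z(p,u,zz),4))
save(P["scene"],"s1.png",(140,190,270,300),6);save(P["top"],"t1.png",(140,130,400,260),3)
E
python3 a.py
```

```text
orn_pot scene 0.39 [ 65. 202. 137. 262.] 2325 med [ 0.385 -0.552  0.074] mx [ 0.447 -0.427  0.083] mn [ 0.231 -0.678 -0.006] rgb [194. 173.  97.]
orn_sitter scene 0.73 [183. 244. 193. 262.] 151 med [ 0.61  -0.306  0.041] mx [ 0.624 -0.285  0.076] mn [ 0.585 -0.323  0.006] rgb [129. 100.  67.]
orn_sitter scene 0.67 [170. 268. 182. 290.] 212 med [ 0.69  -0.378  0.031] mx [ 0.705 -0.355  0.074] mn [ 0.631 -0.399 -0.003] rgb [130.  73. 162.]
orn_sitter top 0.63 [198. 164. 266. 231.] 2930 med [0.583 0.152 0.046] mx [0.73  0.296 0.213] mn [0.472 0.039 0.003] rgb [248. 238. 224.]
orn_sitter top 0.55 [361. 173. 373. 185.] 93 med [ 0.672 -0.364  0.041] mx [ 0.7   -0.349  0.081] mn [ 0.657 -0.388  0.   ] rgb [126.  60. 166.]
orn_sitter top 0.42 [186. 215. 188. 220.] 2 med [0.515 0.341 0.075] mx [0.516 0.341 0.08 ] mn [0.514 0.34  0.07 ] rgb [66. 61. 60.]
orn_stander scene 0.51 [208. 205. 223. 224.] 162 med [ 0.501 -0.144  0.037] mx [ 0.515 -0.1    0.089] mn [ 0.421 -0.162 -0.005] rgb [ 50.  91. 176.]
orn_stander scene 0.45 [214. 224. 228. 248.] 199 med [ 0.602 -0.167  0.027] mx [ 0.617 -0.126 
[... 5037 characters left out ...]
76.8] [0.6914 0.1548 0.    ]
orn_sitter scene 0.6 [186.6 259.8] [ 0.6095 -0.3118  0.    ]
orn_sitter scene 0.54 [177.3 281.9] [ 0.6822 -0.3743  0.    ]
orn_sitter top 0.69 [365.4 178.7] [ 0.6783 -0.371   0.    ]
orn_sitter top 0.67 [347.  199.1] [ 0.5951 -0.2932  0.    ]
orn_stander scene 0.72 [220.  242.2] [ 0.5955 -0.1735  0.    ]
orn_stander scene 0.69 [213.1 226.6] [ 0.5094 -0.1623  0.    ]
orn_stander top 0.74 [127.7 209.5] [0.5617 0.58   0.    ]
orn_stander top 0.65 [307.  223.3] [ 0.499  -0.1304  0.    ]
orn_stander top 0.48 [311.3 199.3] [ 0.5957 -0.1504  0.    ]
orn_obelisk scene 0.61 [165.9 230.3] [ 0.4333 -0.3281  0.    ]
orn_obelisk top 0.7 [356.4 235.1] [ 0.4503 -0.3235  0.    ]
```

View pics/s1.png

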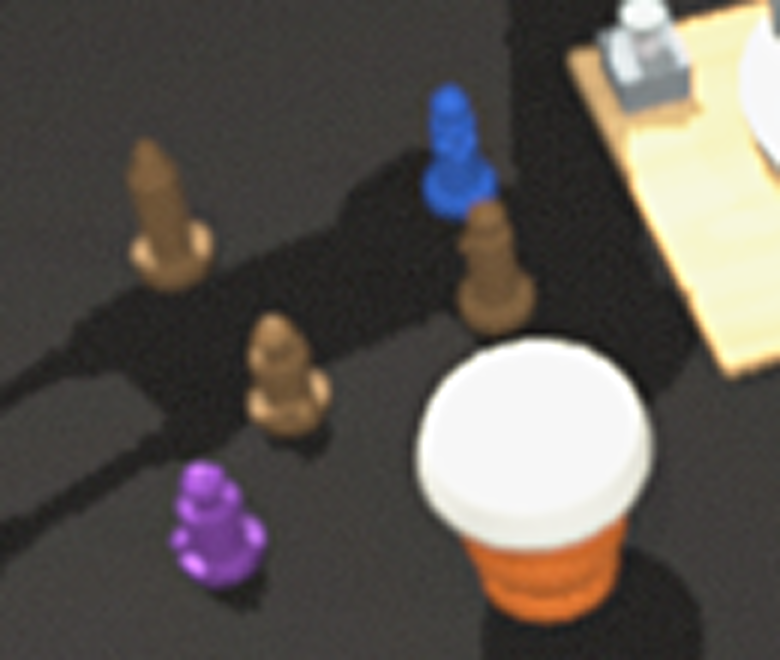

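View pics/t1.png

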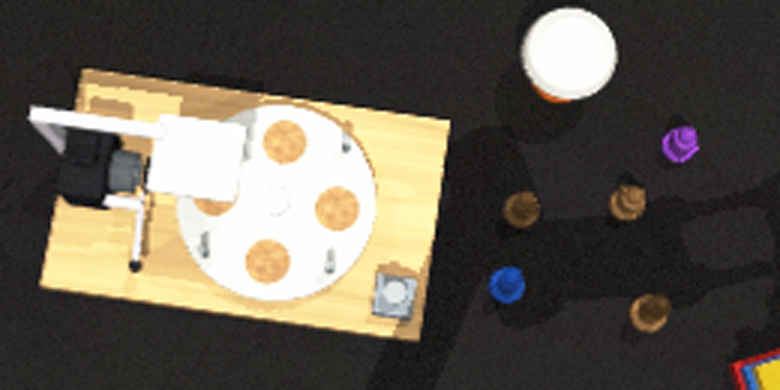

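```bash
cat > fit.py <<'E'
from h import *
from scipy.optimize import least_squares
def colour(p,kind):
    h=cv2.cvtColor(p["img"],cv2.COLOR_RGB2HSV)
    H,S,V=[h[...,i].astype(int) for i in range(3)]
    return (H>5)&(H<25)&(S>70)&(V>40)
prof={"orn_sitter":(.023,.010,.0165,.050),"orn_stander":(.023,.012,.014,.068),"orn_obelisk":(.024,.014,.015,.080)}
def ornfit(q,x0,P,base=0.):
    rf,hf,rb,hb=prof[q];out={}
    allw=[]
    for n,p in P.items():
        # region: pixels whose 3D is near x0
        w,(r,c)=pts(p,p["z_map"]>0)
        k=(np.hypot(w[:,0]-x0[0],w[:,1]-x0[1])<.035)&(w[:,2]>base+.008)&(w[:,2]<base+.12)&colour(p,q)[r,c]
        w=w[k]
        if len(w)<15: continue
        allw.append(w)
        z=w[:,2]-base
        f=lambda x,w=w,z=z:np.minimum(abs(np.hypot(w[:,0]-x[0],w[:,1]-x[1])-rf),1*abs(np.hypot(w[:,0]-x[0],w[:,1]-x[1])-rb)) if False else np.hypot(w[:,0]-x[0],w[:,1]-x[1])-np.where(z<hf+.002,rf,rb)
        s=least_squares(f,x0[:2],loss="soft_l1",f_scale=.002)
        out[n]=(np.round(s.x,4),len(w),round(float(np.median(abs(f(s.x)))),4),np.round(np.percentile(w[:,2],99),3))
    return out
if __name__=="__main__":
    P={n:ctrl.grab_frame(n) for n in("scene","top")}
    for q,x0 in{"orn_sitter":(.6,-.302),"orn_stander":(.596,-.165),"orn_obelisk":(.447,-.322)}.items():
        print(q,ornfit(q,x0,P))
    # corks
    for n,p in P.items():
        w,(r,c)=pts(p,p["z_map"]>0)
        h=cv2.cvtColor(p["img"],cv2.COLOR_RGB2HSV)
        m=np.zeros(p["z_map"].shape,bool)
        k=(np.hypot(w[:,0]-.603,w[:,1]-.159)<.125)
        m[r[k],c[k]]=True
        ck=m&(h[...,1]>55)
        ck=cv2.morphologyEx(ck.astype(np.uint8),cv2.MORPH_OPEN,np.ones((3,3)))
        N,L,S,C=cv2.connectedComponentsWithStats(ck)
        for i in range(1,N):
            if S[i,4]>25: print(n,"cork",S[i],C[i].round(1),ray_z(p,C[i],.045).round(4))
        # board
        b=(h[...,0]>8)&(h[...,0]<30)&(h[...,1]>40)&(h[...,2]>120)
        mm=np.zeros_like(b); k=(np.hypot(w[:,0]-.61,w[:,1]-.2)<.35)&(w[:,2]<.03)&(w[:,2]>-.02); mm[r[k],c[k]]=True
        b=(b&mm).astype(np.uint8); N,L,S,C=cv2.connectedComponentsWithStats(b); i=1+np.argmax(S[1:,4])
        ys,xs=np.nonzero(L==i); W=np.array([ray_z(p,(x,y),.012)[:2] for x,y in zip(xs,ys)])
        print(n,"board minAreaRect",cv2.minAreaRect(W.astype(np.float32)*1000))
        # depth-based disc top
        k=(np.hypot(w[:,0]-.603,w[:,1]-.159)<.10)&(abs(w[:,2]-.045)<.015);print("disc z",np.median(w[k,2]))
        k=(w[:,2]<.01)&(w[:,2]>-.015)&(w[:,0]<.8)&(abs(w[:,1])<.3)&(w[:,0]>.3);print("table z",np.median(w[k,2]))
E
python3 fit.py
```

```text
orn_sitter {'scene': (array([ 0.5974, -0.3032]), 163, 0.0033, np.float64(0.074)), 'top': (array([ 0.6023, -0.3018]), 100, 0.0035, np.float64(0.08))}
orn_stander {'scene': (array([ 0.5901, -0.162 ]), 161, 0.0021, np.float64(0.086)), 'top': (array([ 0.5934, -0.1588]), 103, 0.0027, np.float64(0.093))}
orn_obelisk {'scene': (array([ 0.4489, -0.3222]), 172, 0.0023, np.float64(0.101)), 'top': (array([ 0.4543, -0.3205]), 132, 0.0028, np.float64(0.108))}
scene cork [282 187  12   7  72] [287.5 190.1] [0.5206 0.1725 0.045 ]
scene cork [308 193  12   9  85] [313.7 196.9] [0.61   0.2396 0.045 ]
scene cork [272 204  12   9  87] [277.5 207.9] [0.5889 0.0815 0.045 ]
scene cork [300 212  12   9  87] [305.6 215.8] [0.6811 0.1495 0.045 ]
scene cork [290 229  15   4  54] [297.2 230.6] [0.7277 0.0793 0.045 ]
scene cork [280 312  33  21 347] [298.  323.5] [ 1.0347 -0.1265  0.045 ]
scene board minAreaRect ((607.9280395507812, 199.1475830078125), (505.3134765625, 315.69110107421875), 81.0858383178711)
disc z 0.04301950741581628
table z -0.000827446847629032
top cork [228 170  14  14 162] [234.6 176.8] [0.6803 0.1542 0.045 ]
top cork [245 193  15  14 169] [252.  199.3] [0.5889 0.0861 0.045 ]
top cork [205 196  12   6  51] [210.4 198.4] [0.5945 0.2483 0.045 ]
top cork [221 210  15  15 173] [228.4 216.7] [0.5213 0.1776 0.045 ]
top board minAreaRect ((605.9527587890625, 205.8782958984375), (502.5453796386719, 301.5008850097656), 81.21603393554688)
disc z 0.046226771924433585
table z 0.0011548325025512174
```

```bash
cat >> h.py <<'E'
def tri(obs):
    A=np.zeros((3,3));b=np.zeros(3)
    for p,uv in obs:
        n=und(p,[uv])[0];R,e=RT(p);d=R@np.array([n[0],n[1],1]);d/=np.linalg.norm(d);M=np.eye(3)-np.outer(d,d);A+=M;b+=M@e
    return np.linalg.solve(A,b)
C=np.array([.6006,.1632]);YAW=np.radians(-8.5)
EX=np.array([np.cos(YAW),np.sin(YAW)]);EY=np.array([-EX[1],EX[0]])
def rig(x,y,z=None):
    w=C+x*EX+y*EY
    return w if z is None else np.r_[w,z]
def torig(w): d=np.asarray(w)[:2]-C; return np.array([d@EX,d@EY])
def toolR(yaw,tilt=0):
    # tool x points down, tool y (jaw) along horizontal dir at angle yaw; tilt (deg) turns about jaw axis
    y=np.array([np.cos(np.radians(yaw)),np.sin(np.radians(yaw)),0]);x=np.array([0,0,-1.]);z=np.cross(x,y)
    R=np.c_[x,y,z]; return R@Ro.from_rotvec([0,np.radians(tilt),0]).as_matrix()
def delta(pos,R):
    s=ctrl.observe();R0=Ro.from_euler('xyz',s["tool_rot"],degrees=True).as_matrix()
    d=R0.T@(np.asarray(pos)-s["position"]);w=Ro.from_matrix(R0.T@R).as_rotvec()
    return d.round(4),w.round(4)
def st():
    s=ctrl.observe();R0=Ro.from_euler('xyz',s["tool_rot"],degrees=True).as_matrix()
    print("t",round(s["t"],2),"pos",s["position"].round(4),"F",s["ft_force"].round(1),"w",round(s["gripper_width"],4),"j",s["joints"].round(1));print(R0.round(3))
E
python3 - <<'E'
from h import *
P={n:ctrl.grab_frame(n) for n in("scene","top")}
b=tri([(P["scene"],(320.6,172.9)),(P["top"],(183.7,218.5))]);h=tri([(P["scene"],(329.3,176.9)),(P["top"],(185.5,197.1))])
for v in(b,h): print(v.round(4),torig(v).round(4))
for q in("lever_ball","lever_hinge","shutter_top","lens_lever"):
  for n,p in P.items():
    for d in ctrl.landmark_of(q,p)[:2]: print(q,n,round(d["conf"],2),np.round(d["position"],1))
    for d in ctrl.outline_of(q,p)[:1]:
        w,_=pts(p,d["region"]);print(" outline",np.round(d["conf"],2),d["box"],np.median(w,0).round(3) if len(w) else 0)
save(P["scene"],"s2.png",(230,150,380,240),5);save(P["top"],"t2.png",(150,150,220,235),8)
st()
print(delta(np.r_[.600,-.3025,.15],toolR(90)),delta(np.r_[.600,-.3025,.15],toolR(-90)))
E
```

```text
[0.5132 0.3471 0.0589] [-0.1136  0.1689]
[0.5881 0.334  0.0945] [-0.0376  0.1671]
lever_ball scene 0.57 [320.5 171.7]
 outline 0.33 [264.8, 175.6, 328.3, 232.9] [0.613 0.152 0.043]
lever_ball top 0.53 [185.2 217.5]
 outline 0.31 [113.3, 192.9, 139.4, 222.8] [0.541 0.565 0.072]
lever_hinge scene 0.7 [330.7 174.7]
lever_hinge scene 0.45 [319.2 170. ]
 outline 0.91 [235.1, 153.7, 380.8, 249.2] [0.646 0.2   0.039]
lever_hinge top 0.57 [185.9 197.3]
 outline 0.63 [149.9, 150.2, 290.2, 242.0] [0.593 0.203 0.039]
shutter_top scene 0.58 [249.8 191.3]
 outline 0.47 [244.9, 189.4, 251.8, 194.1] [0.478 0.009 0.074]
shutter_top top 0.5 [271.2 228.1]
 outline 0.57 [200.6, 165.1, 266.4, 231.7] [0.584 0.152 0.046]Traceback (most recent call last):
  File "<stdin>", line 7, in <module>
ValueError: it knows: books, lamp, lever_ball, lever_hinge, orn_obelisk, orn_pot, orn_sitter, orn_stander, panel, plant, post, rig, shutter_top, spot, station, table_center
```

```bash
ls -la pics
```

```text
total 2084
drwxr-xr-x 2 agent agent   4096 Dec  7 16:01 .
drwxr-xr-x 3 agent agent   4096 Dec  7 16:03 ..
-rw-r--r-- 1 agent agent 434973 Dec  7 16:01 s1.png
-rw-r--r-- 1 agent agent 639366 Dec  7 16:00 scene0.png
-rw-r--r-- 1 agent agent 350203 Dec  7 16:01 t1.png
-rw-r--r-- 1 agent agent 690863 Dec  7 16:00 top0.png
```

```bash
python3 - <<'E'
from h import *
P={n:ctrl.grab_frame(n) for n in("scene","top")}
save(P["scene"],"s2.png",(230,150,380,240),5,[(320.6,172.5),(329.8,176)]);save(P["top"],"t2.png",(150,150,220,225),8,[(184.2,218),(185.7,197.2)])
st()
for y in(90,-90,0,180): print(y,delta(np.r_[.600,-.3025,.15],toolR(y)))
E
```

```text
t 3.4 pos [ 0.2458 -0.5198  0.2055] F [-0.9 -0.   1. ] w 0.0942 j [-71.6  15.8  86.2  -0.   78.   -6.9]
[[ 0.     0.428 -0.904]
 [-0.    -0.904 -0.428]
 [-1.     0.     0.   ]]
90 (array([ 0.0555, -0.0451, -0.4131]), array([-2.6998e+00,  1.0000e-04,  0.0000e+00]))
-90 (array([ 0.0555, -0.0451, -0.4131]), array([ 4.418e-01,  0.000e+00, -1.000e-04]))
0 (array([ 0.0555, -0.0451, -0.4131]), array([-1.129e+00,  1.000e-04, -0.000e+00]))
180 (array([ 0.0555, -0.0451, -0.4131]), array([ 2.0126e+00, -1.0000e-04, -1.0000e-04]))
```

View pics/s2.png

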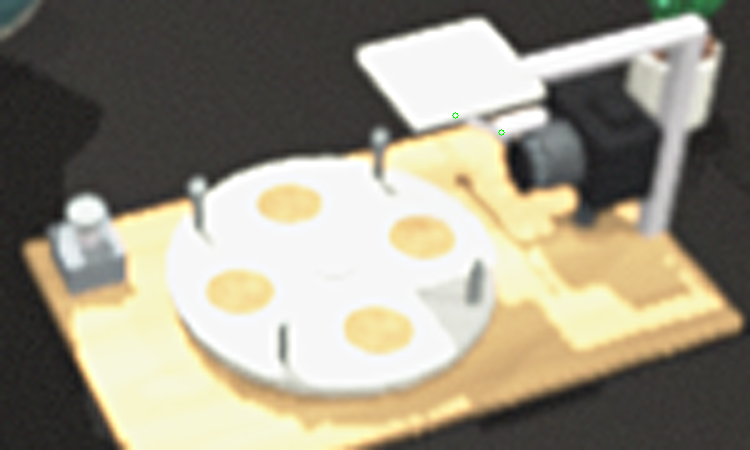

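View pics/t2.png

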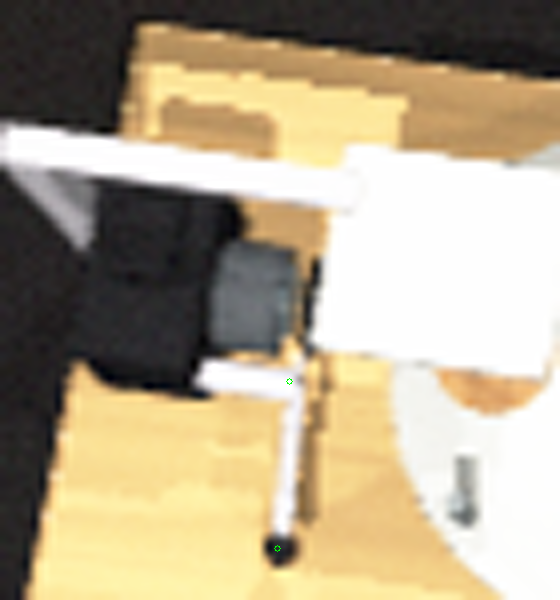

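```bash
python3 - <<'E'
from h import *
p=ctrl.grab_frame("top")
R,e=RT(p)
def at(u,v):
    z=p["z_map"][v,u];n=und(p,[(u,v)])[0];X=R@np.r_[n*z,z]+e;return X
for v in range(195,223,1):
    print(v,[ (lambda X:(torig(X)*1000).round().astype(int).tolist()+[int(X[2]*1000)])(at(u,v)) for u in range(182,190)])
p=ctrl.grab_frame("scene");R,e=RT(p)
print()
for v in range(166,182): print(v,[ (lambda X:(torig(X)*1000).round().astype(int).tolist()+[int(X[2]*1000)])(at(u,v)) for u in range(316,332,2)])
E
```

```text
195 [[-31, 183, 102], [-14, 198, 11], [-14, 193, 14], [-13, 191, 8], [-15, 184, 22], [-30, 164, 107], [-27, 162, 95], [-12, 173, 19]]
196 [[-37, 181, 111], [-35, 179, 105], [-34, 175, 103], [-35, 170, 109], [-35, 166, 114], [-33, 163, 106], [-16, 177, 12], [-15, 173, 13]]
197 [[-39, 182, 103], [-41, 176, 116], [-38, 174, 105], [-38, 170, 105], [-39, 165, 113], [-38, 162, 109], [-20, 176, 14], [-19, 172, 14]]
198 [[-44, 180, 112], [-44, 176, 111], [-42, 173, 105], [-42, 170, 106], [-41, 166, 107], [-41, 162, 105], [-24, 176, 14], [-24, 171, 19]]
199 [[-47, 180, 107], [-46, 177, 104], [-45, 173, 102], [-45, 170, 100], [-44, 166, 101], [-44, 162, 103], [-27, 176, 11], [-26, 172, 7]]
200 [[-34, 199, 8], [-34, 194, 13], [-34, 190, 12], [-33, 186, 11], [-47, 166, 97], [-47, 162, 98], [-31, 175, 9], [-30, 171, 8]]
201 [[-40, 196, 18], [-39, 193, 14], [-37, 191, 6], [-36, 187, 7], [-51, 166, 96], [-49, 164, 88], [-35, 174, 12], [-34, 171, 8]]
202 [[-44, 196, 18], [-42, 194, 8], [-41, 189, 10], [-40, 186, 5], [-55, 165, 96], [-55, 160, 102], [-39, 174, 9], [-38, 170, 8]]
203 [[-46, 196, 11], 
[... 4067 characters left out ...]
-29, 160, 107]]
177 [[-162, 177, -2], [-148, 178, 7], [-141, 184, 10], [-140, 194, 9], [-138, 203, 7], [-136, 213, 5], [-44, 161, 89], [-26, 158, 104]]
178 [[-142, 165, 10], [-142, 175, 7], [-134, 180, 12], [-130, 188, 12], [-128, 197, 10], [-125, 206, 10], [-121, 213, 11], [-33, 163, 92]]
179 [[-141, 165, 5], [-140, 174, 4], [-132, 180, 8], [-131, 190, 5], [-125, 196, 8], [-123, 205, 6], [-117, 211, 9], [-25, 158, 95]]
180 [[-129, 158, 11], [-126, 166, 10], [-122, 174, 11], [-117, 181, 13], [-115, 190, 12], [-111, 198, 12], [-110, 207, 10], [-106, 215, 11]]
181 [[-127, 157, 7], [-123, 165, 7], [-117, 171, 10], [-116, 181, 8], [-110, 187, 11], [-110, 198, 7], [-102, 203, 11], [-101, 212, 9]]
```

>>> servo_tool:
  series:
    - {"dx": 0.03,"dy": -0.0451,"dz": -0.4131,"wx": 0.59,"fingers": 0.6}
    - {"dx": 0.0555,"dy": -0.0451,"dz": -0.4131,"wx": 0.59,"fingers": 0.6}
    - {"dx": 0.0555,"dy": -0.0451,"dz": -0.4131,"wx": 0.59,"fingers": 0.6}
    - {"dx": 0.0555,"dy": -0.0451,"dz": -0.4131,"wx": 0.59,"fingers": 0.6}
    - {"dx": 0.0555,"dy": -0.0451,"dz": -0.4131,"wx": 0.59,"fingers": 0.6}
    - {"dx": 0.0555,"dy": -0.0451,"dz": -0.4131,"wx": 0.59,"fingers": 0.6}
    - {"dx": 0.0555,"dy": -0.0451,"dz": -0.4131,"wx": 0.59,"fingers": 0.6}
    - {"dx": 0.0555,"dy": -0.0451,"dz": -0.4131,"wx": 0.59,"fingers": 0.6}
    - {"dx": 0.0555,"dy": -0.0451,"dz": -0.4131,"wx": 0.59,"fingers": 0.6}
    - {"dx": 0.0555,"dy": -0.0451,"dz": -0.4131,"wx": 0.59,"fingers": 0.6}

```text
validation failed for argument at $.se...
```

```bash
python3 - <<'E'
from h import *
st()
P={n:ctrl.grab_frame(n) for n in("scene","top")}
save(P["scene"],"s3.png",(100,120,300,300),4)
from fit import ornfit
for q,x0 in{"orn_sitter":(.6,-.302),"orn_stander":(.596,-.165),"orn_obelisk":(.447,-.322)}.items(): print(q,ornfit(q,x0,P))
print(delta([.6,-.3025,.019],toolR(-98.5)))
E
```

```text
t 3.5 pos [ 0.2458 -0.5198  0.2055] F [-0.4 -0.7 -0.5] w 0.0944 j [-71.6  15.8  86.2  -0.   78.   -6.9]
[[ 0.     0.428 -0.904]
 [-0.    -0.904 -0.428]
 [-1.     0.     0.   ]]
orn_sitter {'scene': (array([ 0.5974, -0.3033]), 165, 0.0032, np.float64(0.075)), 'top': (array([ 0.6027, -0.3007]), 100, 0.0032, np.float64(0.076))}
orn_stander {'scene': (array([ 0.5899, -0.1614]), 161, 0.0023, np.float64(0.087)), 'top': (array([ 0.5927, -0.159 ]), 101, 0.0033, np.float64(0.093))}
orn_obelisk {'scene': (array([ 0.4491, -0.3227]), 175, 0.0022, np.float64(0.101)), 'top': (array([ 0.4545, -0.3203]), 128, 0.0027, np.float64(0.109))}
(array([ 0.1865, -0.0451, -0.4131]), array([ 5.901e-01,  0.000e+00, -1.000e-04]))
```

>>> servo_tool:
  series:
    - {"dx": 0.05,"dy": -0.045,"dz": -0.413,"wx": 0.59,"wy": 0,"wz": 0,"fingers": 0.6}

```text
t: 3.72
position: [0.2938, -0.4921, 0.1988]
tool_rot: [69.0, 89.8, -96.3]
ft_force: [0.8, -0.3, -0.4]
gripper_width: 0.0872
```

```bash
python3 - <<'E'
from h import *
st()
print(delta([.6,-.3025,.15],toolR(-98.5)))
E
```

```text
t 3.73 pos [ 0.2938 -0.4921  0.1988] F [ 0.8 -0.3 -0.4] w 0.0872 j [-66.1  15.8  87.2  -0.1  76.9   9.2]
[[-0.     0.254 -0.967]
 [-0.003 -0.967 -0.254]
 [-1.     0.003  0.001]]
(array([ 0.0482, -0.1057, -0.3444]), array([ 0.4053,  0.0005, -0.0028]))
```

>>> servo_tool:
  series:
    - {"dx": 0.05,"dy": -0.106,"dz": -0.344,"wx": 0.405,"fingers": 0.6}
    - {"dx": 0.05,"dy": -0.106,"dz": -0.344,"wx": 0.405,"fingers": 0.6}
    - {"dx": 0.05,"dy": -0.106,"dz": -0.344,"wx": 0.405,"fingers": 0.6}
    - {"dx": 0.05,"dy": -0.106,"dz": -0.344,"wx": 0.405,"fingers": 0.6}
    - {"dx": 0.05,"dy": -0.106,"dz": -0.344,"wx": 0.405,"fingers": 0.6}
    - {"dx": 0.05,"dy": -0.106,"dz": -0.344,"wx": 0.405,"fingers": 0.6}
    - {"dx": 0.05,"dy": -0.106,"dz": -0.344,"wx": 0.405,"fingers": 0.6}
    - {"dx": 0.05,"dy": -0.106,"dz": -0.344,"wx": 0.405,"fingers": 0.6}

```text
validation failed for argument at $.se...
```

```bash
python3 - <<'E'
from h import *
st()
P={n:ctrl.grab_frame(n) for n in("scene","top")}
save(P["scene"],"s3.png",(100,120,300,300),4)
from fit import ornfit
for q,x0 in{"orn_sitter":(.6,-.302),"orn_stander":(.596,-.165),"orn_obelisk":(.447,-.322)}.items(): print(q,ornfit(q,x0,P))
print(delta([.6,-.3025,.019],toolR(-98.5)))
E
```

```text
t 3.73 pos [ 0.2938 -0.4921  0.1988] F [ 0.8 -0.3 -0.4] w 0.0872 j [-66.1  15.8  87.2  -0.1  76.9   9.2]
[[-0.     0.254 -0.967]
 [-0.003 -0.967 -0.254]
 [-1.     0.003  0.001]]
orn_sitter {'scene': (array([ 0.5975, -0.3034]), 161, 0.0034, np.float64(0.076)), 'top': (array([ 0.6034, -0.3018]), 94, 0.0035, np.float64(0.079))}
orn_stander {'scene': (array([ 0.5903, -0.1614]), 162, 0.002, np.float64(0.089)), 'top': (array([ 0.5943, -0.1596]), 106, 0.0029, np.float64(0.094))}
orn_obelisk {'scene': (array([ 0.449 , -0.3222]), 176, 0.002, np.float64(0.102)), 'top': (array([ 0.4537, -0.3209]), 128, 0.0031, np.float64(0.106))}
(array([ 0.1801, -0.0973, -0.339 ]), array([ 0.4166, -0.0024,  0.003 ]))
```

>>> servo_tool:
  series:
    - {"dx": 0.05,"dy": -0.106,"dz": -0.344,"wx": 0.405,"wy": 0,"wz": 0,"fingers": 0.6}
    - {"dx": 0.05,"dy": -0.106,"dz": -0.344,"wx": 0.405,"wy": 0,"wz": 0,"fingers": 0.6}
    - {"dx": 0.05,"dy": -0.106,"dz": -0.344,"wx": 0.405,"wy": 0,"wz": 0,"fingers": 0.6}
    - {"dx": 0.05,"dy": -0.106,"dz": -0.344,"wx": 0.405,"wy": 0,"wz": 0,"fingers": 0.6}
    - {"dx": 0.05,"dy": -0.106,"dz": -0.344,"wx": 0.405,"wy": 0,"wz": 0,"fingers": 0.6}
    - {"dx": 0.05,"dy": -0.106,"dz": -0.344,"wx": 0.405,"wy": 0,"wz": 0,"fingers": 0.6}
    - {"dx": 0.05,"dy": -0.106,"dz": -0.344,"wx": 0.405,"wy": 0,"wz": 0,"fingers": 0.6}
    - {"dx": 0.05,"dy": -0.106,"dz": -0.344,"wx": 0.405,"wy": 0,"wz": 0,"fingers": 0.6}

```text
t: 4.82
position: [0.5985, -0.2971, 0.1483]
tool_rot: [29.0, 89.9, -158.9]
ft_force: [0.0, -0.1, 0.4]
gripper_width: 0.0752
```

```bash
python3 - <<'E'
from h import *
st()
P={n:ctrl.grab_frame(n) for n in("scene","top")}
save(P["scene"],"s3.png",(100,120,300,300),4)
from fit import ornfit
for q,x0 in{"orn_sitter":(.6,-.302),"orn_stander":(.596,-.165),"orn_obelisk":(.447,-.322)}.items(): print(q,ornfit(q,x0,P))
print(delta([.6,-.3025,.019],toolR(-98.5)))
E
```

```text
t 4.83 pos [ 0.5985 -0.2971  0.1483] F [ 0.  -0.1  0.4] w 0.0752 j [-32.3  25.7  79.   -0.1  75.3  65.5]
[[-0.001 -0.136 -0.991]
 [-0.001 -0.991  0.136]
 [-1.     0.001  0.001]]
orn_sitter {'scene': (array([ 0.5973, -0.3039]), 162, 0.0029, np.float64(0.073)), 'top': (array([ 0.6057, -0.3031]), 64, 0.0035, np.float64(0.08))}
orn_stander {'scene': (array([ 0.5902, -0.162 ]), 157, 0.0021, np.float64(0.088)), 'top': (array([ 0.5922, -0.1592]), 106, 0.0031, np.float64(0.095))}
orn_obelisk {'scene': (array([ 0.4511, -0.3215]), 72, 0.0027, np.float64(0.086))}
(array([ 0.1299,  0.0042, -0.0026]), array([ 0.0094,  0.0003, -0.0007]))
```

View pics/s3.png

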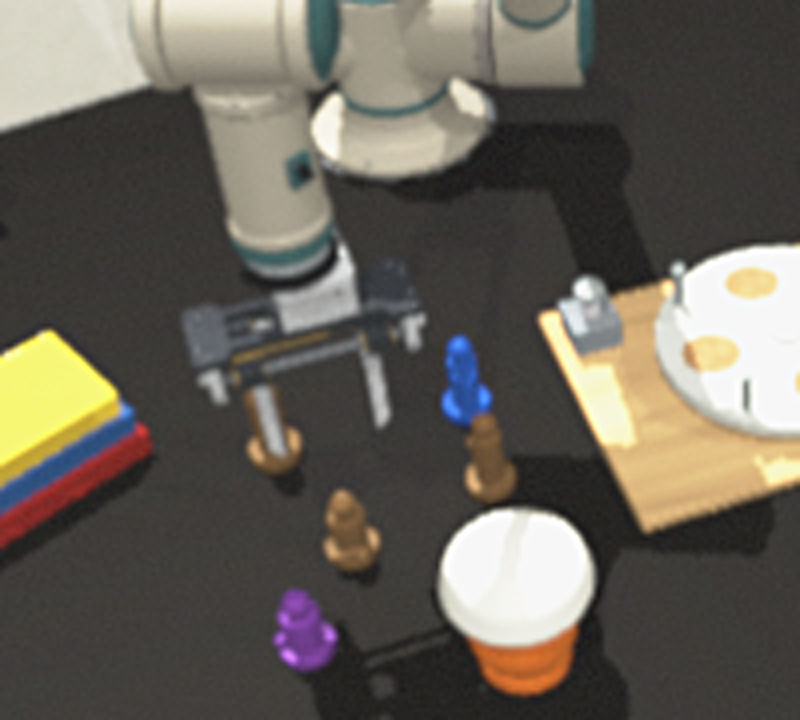

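>>> servo_tool:
  series:
    - {"dx": 0.06,"dy": 0.004,"dz": -0.002,"wx": 0.009,"wy": 0,"wz": 0,"fingers": 0.6}
    - {"dx": 0.1,"dy": 0.004,"dz": -0.002,"wx": 0.009,"wy": 0,"wz": 0,"fingers": 0.6}
    - {"dx": 0.129,"dy": 0.004,"dz": -0.002,"wx": 0.009,"wy": 0,"wz": 0,"fingers": 0.6}
    - {"dx": 0.129,"dy": 0.004,"dz": -0.002,"wx": 0.009,"wy": 0,"wz": 0,"fingers": 0.6}
    - {"dx": 0.129,"dy": 0.004,"dz": -0.002,"wx": 0.009,"wy": 0,"wz": 0,"fingers": 0.6}
    - {"dx": 0.129,"dy": 0.004,"dz": -0.002,"wx": 0.009,"wy": 0,"wz": 0,"fingers": -1}
    - {"dx": 0.129,"dy": 0.004,"dz": -0.002,"wx": 0.009,"wy": 0,"wz": 0,"fingers": -1}
    - {"dx": 0.129,"dy": 0.004,"dz": -0.002,"wx": 0.009,"wy": 0,"wz": 0,"fingers": -1}
    - {"dx": 0.129,"dy": 0.004,"dz": -0.002,"wx": 0.009,"wy": 0,"wz": 0,"fingers": -1}
    - {"dx": 0.129,"dy": 0.004,"dz": -0.002,"wx": 0.009,"wy": 0,"wz": 0,"fingers": -1}
    - {"dx": 0.129,"dy": 0.004,"dz": -0.002,"wx": 0.009,"wy": 0,"wz": 0,"fingers": -1}
    - {"dx": 0.129,"dy": 0.004,"dz": -0.002,"wx": 0.009,"wy": 0,"wz": 0,"fingers": -1}
    - {"dx": 0.129,"dy": 0.004,"dz": -0.002,"wx": 0.009,"wy": 0,"wz": 0,"fingers": -1}
  newtons: 20

```text
t: 6.55
position: [0.6006, -0.3009, 0.0196]
tool_rot: [-128.4, 90.0, 43.1]
ft_force: [-0.2, 0.8, 1.2]
gripper_width: 0.0328
```

```bash
python3 - <<'E'
from h import *
st()
print(delta([*rig(0,-.08),.15],toolR(-98.5)), rig(0,-.08))
E
```

```text
t 6.55 pos [ 0.6006 -0.3009  0.0196] F [-0.2  0.8  1.2] w 0.0328 j [-32.5  31.9  87.9   0.   60.2  65.9]
[[ 0.    -0.146 -0.989]
 [ 0.    -0.989  0.146]
 [-1.    -0.    -0.   ]]
(array([-0.1304, -0.3791,  0.0681]), array([ 0.0014, -0.0001,  0.0001])) [0.58877525 0.08407873]
```

>>> servo_tool:
  series:
    - {"dx": -0.06,"dy": 0,"dz": 0,"wx": 0,"wy": 0,"wz": 0,"fingers": -1}
    - {"dx": -0.12,"dy": -0.0,"dz": 0,"wx": 0,"wy": 0,"wz": 0,"fingers": -1}
    - {"dx": -0.13,"dy": -0.04,"dz": 0.007,"wx": 0,"wy": 0,"wz": 0,"fingers": -1}
    - {"dx": -0.13,"dy": -0.1,"dz": 0.018,"wx": 0,"wy": 0,"wz": 0,"fingers": -1}
    - {"dx": -0.13,"dy": -0.16,"dz": 0.029,"wx": 0,"wy": 0,"wz": 0,"fingers": -1}
    - {"dx": -0.13,"dy": -0.22,"dz": 0.04,"wx": 0,"wy": 0,"wz": 0,"fingers": -1}
    - {"dx": -0.13,"dy": -0.28,"dz": 0.05,"wx": 0,"wy": 0,"wz": 0,"fingers": -1}
    - {"dx": -0.13,"dy": -0.34,"dz": 0.061,"wx": 0,"wy": 0,"wz": 0,"fingers": -1}
    - {"dx": -0.13,"dy": -0.379,"dz": 0.068,"wx": 0,"wy": 0,"wz": 0,"fingers": -1}
    - {"dx": -0.13,"dy": -0.379,"dz": 0.068,"wx": 0,"wy": 0,"wz": 0,"fingers": -1}
    - {"dx": -0.13,"dy": -0.379,"dz": 0.068,"wx": 0,"wy": 0,"wz": 0,"fingers": -1}

```text
t: 7.92
position: [0.5886, 0.0832, 0.1491]
tool_rot: [70.3, 89.9, -118.1]
ft_force: [-0.3, -0.3, -1.8]
gripper_width: 0.0326
```

```bash
python3 - <<'E'
from h import *
st()
P={n:ctrl.grab_frame(n) for n in("scene","top")}
save(P["scene"],"s4.png",(180,100,380,250),4)
print(delta([*rig(0,-.08),.0655],toolR(-98.5)))
E
```

```text
t 7.92 pos [0.5886 0.0832 0.1491] F [-0.3 -0.3 -1.8] w 0.0326 j [ 1.4 19.5 89.  -0.1 71.5 99.8]
[[-0.001 -0.146 -0.989]
 [-0.001 -0.989  0.146]
 [-1.     0.001  0.   ]]
(array([ 0.0838, -0.0016,  0.0003]), array([ 0.    ,  0.0002, -0.0008]))
```

View pics/s4.png

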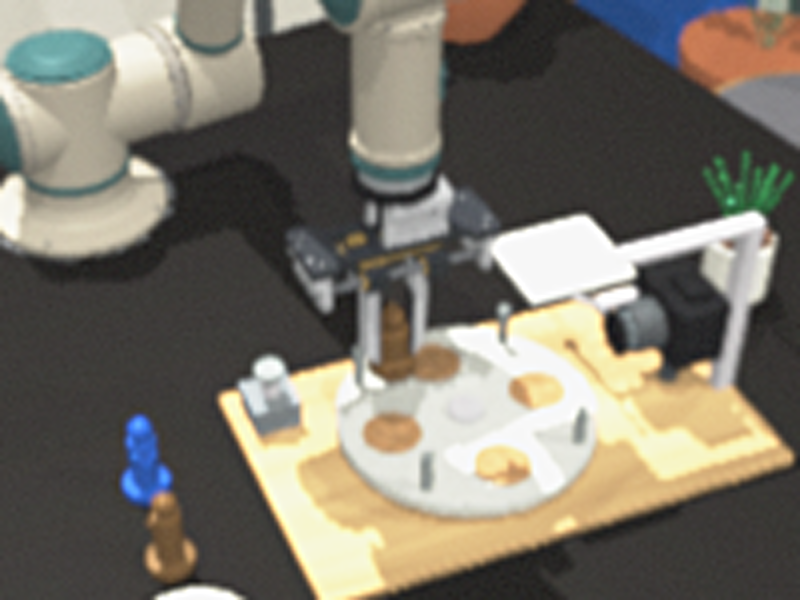

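>>> servo_tool:
  series:
    - {"dx": 0.04,"dy": -0.001,"dz": 0,"wx": 0,"wy": 0,"wz": 0,"fingers": -1}
    - {"dx": 0.07,"dy": -0.001,"dz": 0,"wx": 0,"wy": 0,"wz": 0,"fingers": -1}
    - {"dx": 0.08,"dy": -0.001,"dz": 0,"wx": 0,"wy": 0,"wz": 0,"fingers": -1}
    - {"dx": 0.084,"dy": -0.001,"dz": 0,"wx": 0,"wy": 0,"wz": 0,"fingers": -1}
    - {"dx": 0.084,"dy": -0.001,"dz": 0,"wx": 0,"wy": 0,"wz": 0,"fingers": -1}
    - {"dx": 0.084,"dy": -0.001,"dz": 0,"wx": 0,"wy": 0,"wz": 0,"fingers": -1}

```text
t: 8.78
position: [0.5899, 0.0848, 0.0666]
tool_rot: [-172.9, 89.9, -1.3]
ft_force: [-0.7, 0.7, -1.0]
gripper_width: 0.0325
```

```bash
python3 - <<'E'
from h import *
st()
E
```

```text
t 8.78 pos [0.5899 0.0848 0.0666] F [-0.7  0.7 -1. ] w 0.0325 j [ 1.5 23.6 95.4 -0.  60.9 99.9]
[[ 0.002 -0.147 -0.989]
 [-0.    -0.989  0.147]
 [-1.    -0.    -0.002]]
```

>>> servo_tool:
  series:
    - {"dx": 0.0015,"dy": 0,"dz": 0,"wx": 0,"wy": 0,"wz": 0,"fingers": -1}
    - {"dx": 0.0015,"dy": 0,"dz": 0,"wx": 0,"wy": 0,"wz": 0,"fingers": -1}
    - {"dx": 0.0015,"dy": 0,"dz": 0,"wx": 0,"wy": 0,"wz": 0,"fingers": 0.3}
    - {"dx": 0.0015,"dy": 0,"dz": 0,"wx": 0,"wy": 0,"wz": 0,"fingers": 0.3}
    - {"dx": 0.0015,"dy": 0,"dz": 0,"wx": 0,"wy": 0,"wz": 0,"fingers": 0.3}
    - {"dx": 0.0015,"dy": 0,"dz": 0,"wx": 0,"wy": 0,"wz": 0,"fingers": 0.3}
    - {"dx": -0.03,"dy": 0,"dz": 0,"wx": 0,"wy": 0,"wz": 0,"fingers": 0.3}
    - {"dx": -0.08,"dy": 0,"dz": 0,"wx": 0,"wy": 0,"wz": 0,"fingers": 0.3}
    - {"dx": -0.12,"dy": 0,"dz": 0,"wx": 0,"wy": 0,"wz": 0,"fingers": 0.3}
    - {"dx": -0.12,"dy": 0,"dz": 0,"wx": 0,"wy": 0,"wz": 0,"fingers": 0.3}

```text
t: 10.02
position: [0.5913, 0.085, 0.1892]
tool_rot: [-170.7, 89.5, 0.9]
ft_force: [-0.3, -0.4, -0.5]
gripper_width: 0.0612
```

```bash
python3 - <<'E'
from h import *
st()
P={n:ctrl.grab_frame(n) for n in("scene","top")}
save(P["scene"],"s5.png",(180,100,380,250),4)
from fit import ornfit
print(ornfit("orn_sitter",rig(0,-.08),P,.045),rig(0,-.08))
for q,x0 in{"orn_stander":(.596,-.165),"orn_obelisk":(.447,-.322)}.items(): print(q,ornfit(q,x0,P))
print("lever",delta([*rig(-.114,.160),.18],toolR(-98.5)))
print("push",delta([*rig(-.10,-.105),.14],toolR(-98.5)))
E
```

```text
t 10.03 pos [0.5913 0.085  0.1892] F [-0.3 -0.4 -0.5] w 0.0612 j [ 1.5 18.  85.4 -0.  76.2 99.9]
[[ 0.008 -0.146 -0.989]
 [ 0.    -0.989  0.146]
 [-1.    -0.001 -0.008]]
{'scene': (array([0.5886, 0.0851]), 111, 0.003, np.float64(0.117)), 'top': (array([0.5917, 0.0849]), 110, 0.0032, np.float64(0.121))} [0.58877525 0.08407873]
orn_stander {'scene': (array([ 0.5903, -0.1616]), 164, 0.0023, np.float64(0.089)), 'top': (array([ 0.5931, -0.1604]), 106, 0.0033, np.float64(0.098))}
orn_obelisk {'scene': (array([ 0.4491, -0.3231]), 172, 0.0022, np.float64(0.101)), 'top': (array([ 0.4541, -0.3203]), 127, 0.0031, np.float64(0.107))}
lever (array([ 0.0052, -0.2394,  0.1134]), array([ 0.0014,  0.0002, -0.0002]))
push (array([0.0452, 0.0256, 0.0997]), array([ 0.0014,  0.0002, -0.0002]))
```

View pics/s5.png

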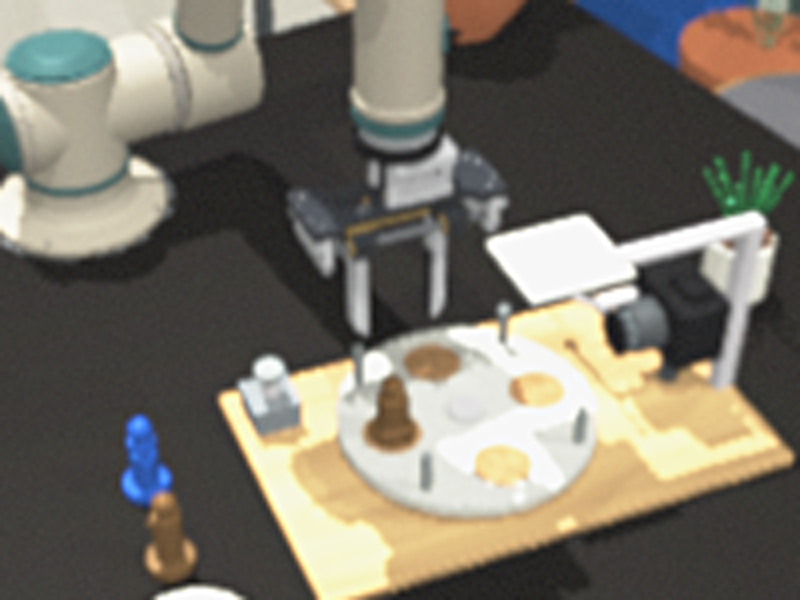

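>>> servo_tool:
  series:
    - {"dx": 0,"dy": 0.023,"dz": 0.056,"wx": 0,"wy": 0,"wz": 0,"fingers": -1}
    - {"dx": 0,"dy": 0.023,"dz": 0.056,"wx": 0,"wy": 0,"wz": 0,"fingers": -1}
    - {"dx": 0,"dy": 0.023,"dz": 0.056,"wx": 0,"wy": 0,"wz": 0,"fingers": -1}
    - {"dx": 0.03,"dy": 0.023,"dz": 0.056,"wx": 0,"wy": 0,"wz": 0,"fingers": -1}
    - {"dx": 0.07,"dy": 0.023,"dz": 0.056,"wx": 0,"wy": 0,"wz": 0,"fingers": -1}
    - {"dx": 0.1,"dy": 0.023,"dz": 0.056,"wx": 0,"wy": 0,"wz": 0,"fingers": -1}
    - {"dx": 0.119,"dy": 0.023,"dz": 0.056,"wx": 0,"wy": 0,"wz": 0,"fingers": -1}
    - {"dx": 0.119,"dy": 0.023,"dz": 0.056,"wx": 0,"wy": 0,"wz": 0,"fingers": -1}
    - {"dx": 0.119,"dy": 0.023,"dz": 0.056,"wx": 0,"wy": 0,"wz": 0,"fingers": -1}

```text
t: 11.25
position: [0.5316, 0.0704, 0.0669]
tool_rot: [-173.1, 89.9, -1.5]
ft_force: [0.1, 0.2, -0.0]
gripper_width: 0.0002
```

```bash
cat > pushplan.py <<'E'
from h import *
st();s=ctrl.observe();a0=torig(s["position"]);print("rig",a0.round(4))
for th in (237,230,225,220,215,210,205,200,196,192,188,184,181):
    t=np.radians(th);q=.115*np.array([np.cos(t),np.sin(t)])-a0
    print(th,"dy",round(-q[1],3),"dz",round(-q[0],3))
E
python3 pushplan.py
```

```text
t 11.25 pos [0.5316 0.0704 0.0669] F [ 0.1  0.2 -0. ] w 0.0002 j [ 1.000e-01  1.910e+01  1.029e+02 -0.000e+00  5.790e+01  9.850e+01]
[[ 0.001 -0.146 -0.989]
 [-0.    -0.989  0.146]
 [-1.    -0.    -0.001]]
rig [-0.0545 -0.102 ]
237 dy -0.006 dz 0.008
230 dy -0.014 dz 0.019
225 dy -0.021 dz 0.027
220 dy -0.028 dz 0.034
215 dy -0.036 dz 0.04
210 dy -0.044 dz 0.045
205 dy -0.053 dz 0.05
200 dy -0.063 dz 0.054
196 dy -0.07 dz 0.056
192 dy -0.078 dz 0.058
188 dy -0.086 dz 0.059
184 dy -0.094 dz 0.06
181 dy -0.1 dz 0.06
```

>>> servo_tool:
  series:
    - {"dx": 0,"dy": -0.006,"dz": 0.008,"wx": 0,"wy": 0,"wz": 0,"fingers": -1}
    - {"dx": 0,"dy": -0.014,"dz": 0.019,"wx": 0,"wy": 0,"wz": 0,"fingers": -1}
    - {"dx": 0,"dy": -0.021,"dz": 0.027,"wx": 0,"wy": 0,"wz": 0,"fingers": -1}
    - {"dx": 0,"dy": -0.028,"dz": 0.034,"wx": 0,"wy": 0,"wz": 0,"fingers": -1}
    - {"dx": 0,"dy": -0.036,"dz": 0.04,"wx": 0,"wy": 0,"wz": 0,"fingers": -1}
    - {"dx": 0,"dy": -0.044,"dz": 0.045,"wx": 0,"wy": 0,"wz": 0,"fingers": -1}
    - {"dx": 0,"dy": -0.053,"dz": 0.05,"wx": 0,"wy": 0,"wz": 0,"fingers": -1}
    - {"dx": 0,"dy": -0.063,"dz": 0.054,"wx": 0,"wy": 0,"wz": 0,"fingers": -1}
    - {"dx": 0,"dy": -0.07,"dz": 0.056,"wx": 0,"wy": 0,"wz": 0,"fingers": -1}
    - {"dx": 0,"dy": -0.078,"dz": 0.058,"wx": 0,"wy": 0,"wz": 0,"fingers": -1}
    - {"dx": 0,"dy": -0.086,"dz": 0.059,"wx": 0,"wy": 0,"wz": 0,"fingers": -1}
    - {"dx": 0,"dy": -0.094,"dz": 0.06,"wx": 0,"wy": 0,"wz": 0,"fingers": -1}
    - {"dx": 0,"dy": -0.1,"dz": 0.06,"wx": 0,"wy": 0,"wz": 0,"fingers": -1}
    - {"dx": 0,"dy": -0.1,"dz": 0.06,"wx": 0,"wy": 0,"wz": 0,"fingers": -1}
    - {"dx": -0.05,"dy": -0.1,"dz": 0.07,"wx": 0,"wy": 0,"wz": 0,"fingers": -1}
    - {"dx": -0.1,"dy": -0.1,"dz": 0.07,"wx": 0,"wy": 0,"wz": 0,"fingers": -1}
    - {"dx": -0.12,"dy": -0.1,"dz": 0.07,"wx": 0,"wy": 0,"wz": 0,"fingers": -1}

```text
t: 13.38
position: [0.4769, 0.1797, 0.1896]
tool_rot: [-159.7, 89.7, 11.9]
ft_force: [-0.0, -0.4, -0.4]
gripper_width: 0.0003
```

```bash
python3 - <<'E'
from h import *
st()
P={n:ctrl.grab_frame(n) for n in("scene","top")}
save(P["scene"],"s6.png",(180,100,380,250),4)
from fit import ornfit
print(ornfit("orn_sitter",rig(-.08,0),P,.045),rig(-.08,0))
for q,x0 in{"orn_stander":(.596,-.165),"orn_obelisk":(.447,-.322)}.items(): print(q,ornfit(q,x0,P))
print("lever",delta([*rig(-.114,.160),.18],toolR(-98.5)))
E
```

```text
t 13.38 pos [0.4769 0.1797 0.1896] F [-0.  -0.4 -0.4] w 0.0003 j [ 12.8  10.6  95.7  -0.   73.5 111.3]
[[ 0.005 -0.147 -0.989]
 [ 0.001 -0.989  0.147]
 [-1.    -0.002 -0.005]]
{'scene': (array([0.5189, 0.1801]), 112, 0.0026, np.float64(0.116))} [0.52147873 0.17502475]
orn_stander {'scene': (array([ 0.59  , -0.1614]), 159, 0.0019, np.float64(0.088)), 'top': (array([ 0.5931, -0.1593]), 104, 0.0034, np.float64(0.093))}
orn_obelisk {'scene': (array([ 0.449 , -0.3229]), 172, 0.0024, np.float64(0.103)), 'top': (array([ 0.4537, -0.321 ]), 128, 0.0027, np.float64(0.108))}
lever (array([ 0.0095, -0.1618, -0.0106]), array([ 0.0011, -0.0055,  0.002 ]))
```

View pics/s6.png

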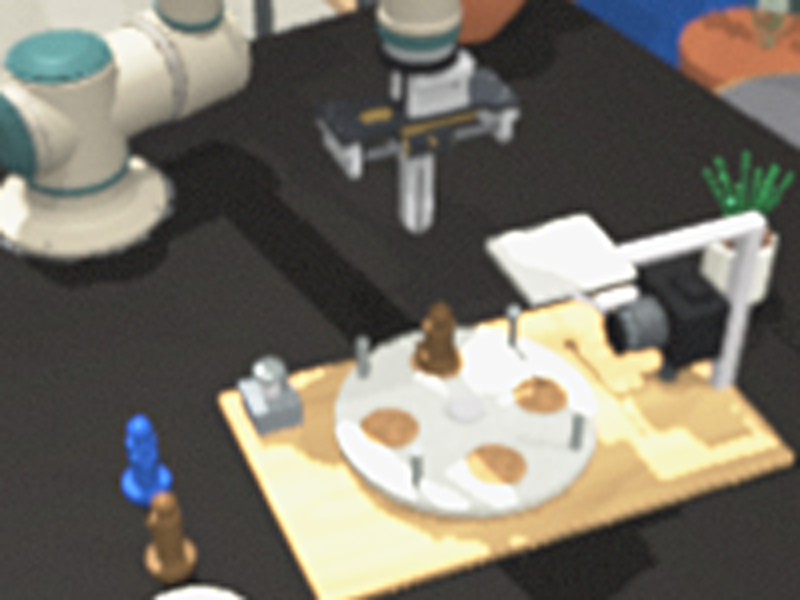

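>>> servo_tool:
  series:
    - {"dx": 0.0,"dy": -0.162,"dz": -0.0106,"wx": 0,"wy": 0,"wz": 0,"fingers": 0.1}
    - {"dx": 0.0,"dy": -0.162,"dz": -0.0106,"wx": 0,"wy": 0,"wz": 0,"fingers": 0.1}
    - {"dx": 0.0,"dy": -0.162,"dz": -0.0106,"wx": 0,"wy": 0,"wz": 0,"fingers": 0.1}
    - {"dx": 0.0,"dy": -0.162,"dz": -0.0106,"wx": 0,"wy": 0,"wz": 0,"fingers": 0.1}
    - {"dx": 0.04,"dy": -0.162,"dz": -0.0106,"wx": 0,"wy": 0,"wz": 0,"fingers": 0.1}
    - {"dx": 0.06,"dy": -0.162,"dz": -0.0106,"wx": 0,"wy": 0,"wz": 0,"fingers": 0.1}
    - {"dx": 0.06,"dy": -0.162,"dz": -0.0106,"wx": 0,"wy": 0,"wz": 0,"fingers": 0.1}
    - {"dx": 0.06,"dy": -0.162,"dz": -0.0106,"wx": 0,"wy": 0,"wz": 0,"fingers": 0.1}

```text
t: 14.48
position: [0.5101, 0.3375, 0.1269]
tool_rot: [171.8, 90.0, -16.7]
ft_force: [0.7, 0.5, 0.8]
gripper_width: 0.0519
```

```bash
python3 - <<'E'
from h import *
st();print(torig(ctrl.observe()["position"]))
P={n:ctrl.grab_frame(n) for n in("scene","top")}
save(P["scene"],"s7.png",(230,100,380,220),5);save(P["top"],"t7.png",(140,140,260,240),6)
print("lever",delta([*rig(-.114,.160),.047],toolR(-98.5)))
E
```

```text
t 14.47 pos [0.5101 0.3375 0.1269] F [0.7 0.5 0.8] w 0.0519 j [ 27.   21.8  88.7  -0.   69.5 125.5]
[[ 0.    -0.147 -0.989]
 [-0.    -0.989  0.147]
 [-1.     0.    -0.   ]]
[-0.11527828  0.15900863]
lever (array([ 0.0806, -0.0003, -0.0008]), array([ 0.0009, -0.0018,  0.001 ]))
```

View pics/s7.png

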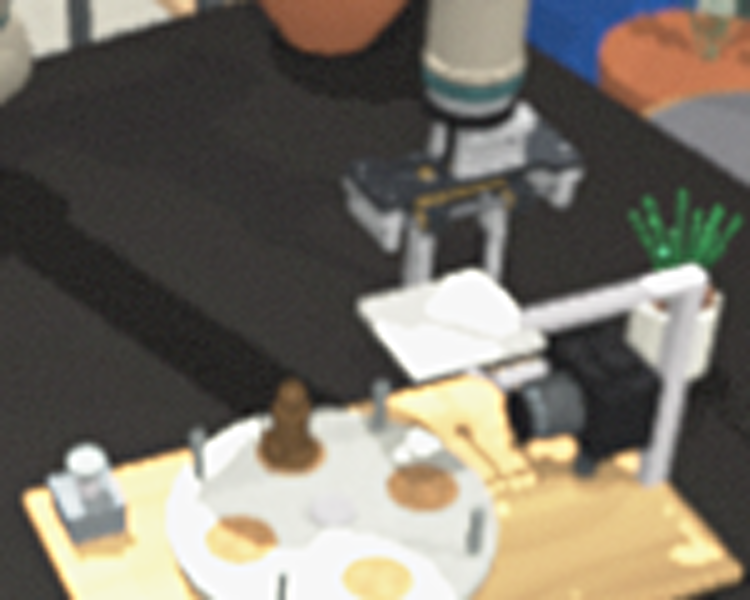

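View pics/t7.png

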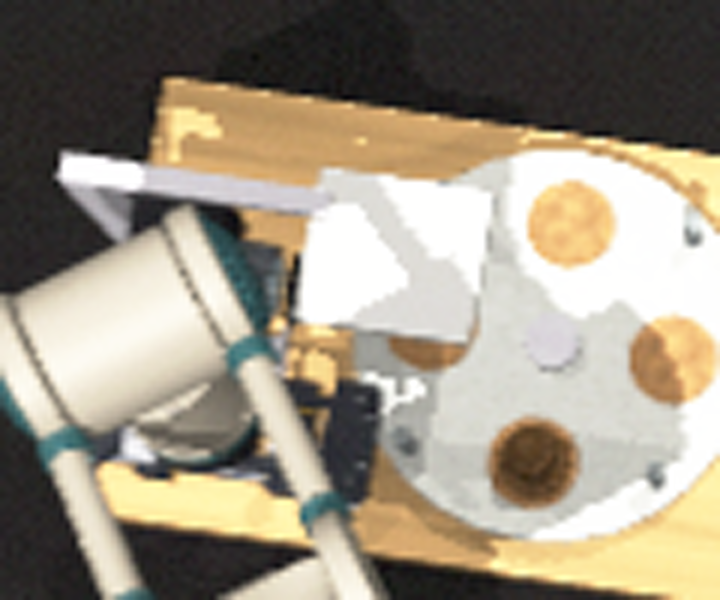

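>>> servo_tool:
  series:
    - {"dx": 0.04,"dy": 0,"dz": -0.001,"wx": 0,"wy": 0,"wz": 0,"fingers": 0.1}
    - {"dx": 0.07,"dy": 0,"dz": -0.001,"wx": 0,"wy": 0,"wz": 0,"fingers": 0.1}
    - {"dx": 0.08,"dy": 0,"dz": -0.001,"wx": 0,"wy": 0,"wz": 0,"fingers": 0.1}
    - {"dx": 0.08,"dy": 0,"dz": -0.001,"wx": 0,"wy": 0,"wz": 0,"fingers": 0.1}
    - {"dx": 0.08,"dy": 0,"dz": -0.001,"wx": 0,"wy": 0,"wz": 0,"fingers": -1}
    - {"dx": 0.08,"dy": 0,"dz": -0.001,"wx": 0,"wy": 0,"wz": 0,"fingers": -1}
    - {"dx": 0.08,"dy": 0,"dz": -0.001,"wx": 0,"wy": 0,"wz": 0,"fingers": -1}
    - {"dx": 0.08,"dy": 0,"dz": -0.001,"wx": 0,"wy": 0,"wz": 0,"fingers": -1}
    - {"dx": 0.08,"dy": 0,"dz": -0.001,"wx": 0,"wy": 0,"wz": 0,"fingers": -1}
    - {"dx": 0.08,"dy": 0,"dz": -0.001,"wx": 0,"wy": 0,"wz": 0,"fingers": -1}
  newtons: 8

```text
t: 15.82
position: [0.5117, 0.3417, 0.0473]
tool_rot: [-103.1, 89.6, 68.4]
ft_force: [-0.0, 7.9, -0.2]
gripper_width: 0.0171
```

```bash
python3 - <<'E'
from h import *
st();print(torig(ctrl.observe()["position"]))
E
```

```text
t 15.82 pos [0.5117 0.3417 0.0473] F [-0.   7.9 -0.2] w 0.0171 j [ 27.1  26.   94.3   0.3  59.3 125.4]
[[ 0.003 -0.148 -0.989]
 [ 0.007 -0.989  0.148]
 [-1.    -0.007 -0.002]]
[-0.11429355  0.16341624]
```

>>> servo_tool:
  series:
    - {"dx": 0,"dy": -0.004,"dz": 0,"wx": 0,"wy": 0,"wz": 0,"fingers": -1}
    - {"dx": -0.005,"dy": -0.004,"dz": 0.002,"wx": 0,"wy": 0,"wz": 0,"fingers": -1}
    - {"dx": -0.011,"dy": -0.004,"dz": 0.004,"wx": 0,"wy": 0,"wz": 0,"fingers": -1}
    - {"dx": -0.017,"dy": -0.004,"dz": 0.006,"wx": 0,"wy": 0,"wz": 0,"fingers": -1}
    - {"dx": -0.023,"dy": -0.004,"dz": 0.007,"wx": 0,"wy": 0,"wz": 0,"fingers": -1}
    - {"dx": -0.029,"dy": -0.004,"dz": 0.008,"wx": 0,"wy": 0,"wz": 0,"fingers": -1}
    - {"dx": -0.035,"dy": -0.004,"dz": 0.008,"wx": 0,"wy": 0,"wz": 0,"fingers": -1}
    - {"dx": -0.041,"dy": -0.004,"dz": 0.008,"wx": 0,"wy": 0,"wz": 0,"fingers": -1}
    - {"dx": -0.047,"dy": -0.004,"dz": 0.007,"wx": 0,"wy": 0,"wz": 0,"fingers": -1}
    - {"dx": -0.053,"dy": -0.004,"dz": 0.006,"wx": 0,"wy": 0,"wz": 0,"fingers": -1}
    - {"dx": -0.058,"dy": -0.004,"dz": 0.004,"wx": 0,"wy": 0,"wz": 0,"fingers": -1}
    - {"dx": -0.064,"dy": -0.004,"dz": 0.002,"wx": 0,"wy": 0,"wz": 0,"fingers": -1}
    - {"dx": -0.069,"dy": -0.004,"dz": 0.0,"wx": 0,"wy": 0,"wz": 0,"fingers": -1}
    - {"dx": -0.073,"dy": -0.004,"dz": -0.001,"wx": 0,"wy": 0,"wz": 0,"fingers": -1}
    - {"dx": -0.073,"dy": -0.004,"dz": -0.001,"wx": 0,"wy": 0,"wz": 0,"fingers": -1}
    - {"dx": -0.073,"dy": -0.004,"dz": -0.001,"wx": 0,"wy": 0,"wz": 0,"fingers": -1}

```text
t: 17.82
position: [0.5126, 0.3417, 0.1194]
tool_rot: [152.0, 90.0, -36.4]
ft_force: [0.3, 1.7, -2.0]
gripper_width: 0.0173
```

```bash
python3 - <<'E'
from h import *
st();print(torig(ctrl.observe()["position"]))
P={n:ctrl.grab_frame(n) for n in("scene","top")}
save(P["scene"],"s8.png",(230,100,380,220),5);save(P["top"],"t8.png",(140,140,260,240),6)
E
```

```text
t 17.82 pos [0.5126 0.3417 0.1194] F [ 0.3  1.7 -2. ] w 0.0173 j [ 27.2  22.5  88.7  -0.   68.8 125.7]
[[ 0.    -0.146 -0.989]
 [-0.    -0.989  0.146]
 [-1.     0.    -0.   ]]
[-0.11342359  0.16357568]
```

View pics/s8.png

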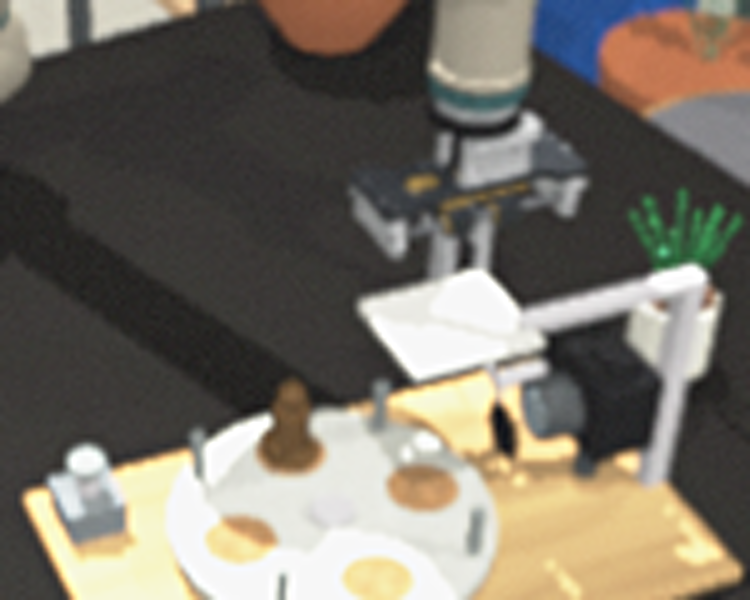

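View pics/t8.png

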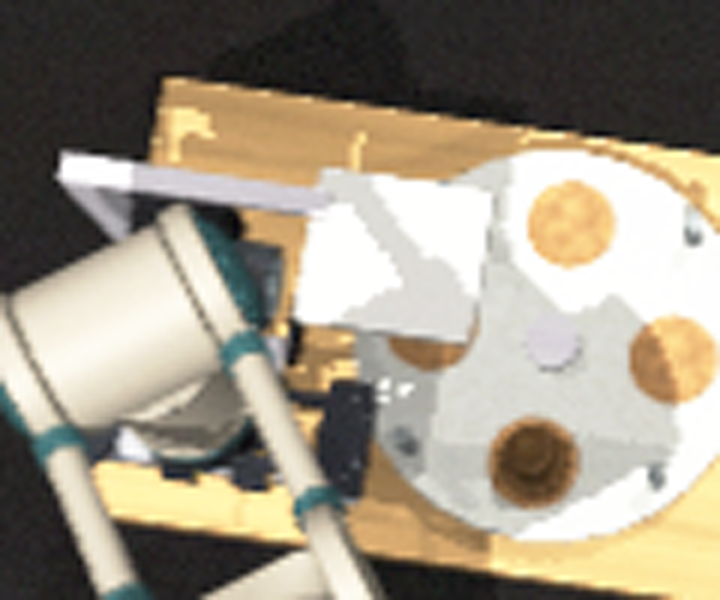

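>>> servo_tool:
  series:
    - {"dx": -0.003,"dy": 0,"dz": -0.001,"wx": 0,"wy": 0,"wz": 0,"fingers": -1}
    - {"dx": -0.005,"dy": 0,"dz": -0.001,"wx": 0,"wy": 0,"wz": 0,"fingers": -1}
    - {"dx": -0.005,"dy": 0,"dz": -0.001,"wx": 0,"wy": 0,"wz": 0,"fingers": -1}

```text
t: 18.3
position: [0.5137, 0.3415, 0.124]
tool_rot: [122.8, 90.0, -65.6]
ft_force: [1.9, 1.5, -9.8]
gripper_width: 0.0171
```

>>> servo_tool:
  series:
    - {"dx": 0,"dy": 0,"dz": 0,"wx": 0,"wy": 0,"wz": 0,"fingers": 0.0}
    - {"dx": 0,"dy": 0,"dz": 0,"wx": 0,"wy": 0,"wz": 0,"fingers": 0.0}
    - {"dx": 0,"dy": 0,"dz": 0,"wx": 0,"wy": 0,"wz": 0,"fingers": 0.0}
    - {"dx": -0.03,"dy": 0,"dz": 0,"wx": 0,"wy": 0,"wz": 0,"fingers": 0.0}
    - {"dx": -0.08,"dy": 0,"dz": 0,"wx": 0,"wy": 0,"wz": 0,"fingers": 0.0}
    - {"dx": -0.095,"dy": 0.05,"dz": 0,"wx": 0,"wy": 0,"wz": 0,"fingers": 0.0}
    - {"dx": -0.095,"dy": 0.11,"dz": 0,"wx": 0,"wy": 0,"wz": 0,"fingers": 0.0}
    - {"dx": -0.095,"dy": 0.17,"dz": 0,"wx": 0,"wy": 0,"wz": 0,"fingers": 0.0}
    - {"dx": -0.095,"dy": 0.17,"dz": 0,"wx": 0,"wy": 0,"wz": 0,"fingers": 0.3}

```text
t: 19.42
position: [0.4877, 0.1702, 0.2204]
tool_rot: [125.2, 89.9, -63.5]
ft_force: [-0.4, 0.4, 0.4]
gripper_width: 0.0536
```

```bash
python3 - <<'E'
from h import *
st();print(torig(ctrl.observe()["position"]))
P={n:ctrl.grab_frame(n) for n in("scene","top")}
save(P["scene"],"s9.png",(230,100,380,220),5);save(P["top"],"t9.png",(150,140,280,240),6)
from fit import ornfit
print(ornfit("orn_sitter",rig(-.08,0),P,.045),rig(-.08,0))
for q,x0 in{"orn_stander":(.596,-.165),"orn_obelisk":(.447,-.322)}.items(): print(q,ornfit(q,x0,P))
print(delta([.5915,-.1605,.13],toolR(-98.5)))
E
```

```text
t 19.43 pos [0.4877 0.1702 0.2204] F [-0.4  0.4  0.4] w 0.0536 j [ 1.160e+01  1.030e+01  9.160e+01 -1.000e-01  7.810e+01  1.103e+02]
[[ 0.001 -0.151 -0.989]
 [-0.001 -0.989  0.151]
 [-1.     0.001 -0.001]]
[-0.11274376 -0.009763  ]
{'scene': (array([0.5177, 0.1722]), 105, 0.0032, np.float64(0.117))} [0.52147873 0.17502475]
orn_stander {'scene': (array([ 0.5905, -0.1617]), 161, 0.0021, np.float64(0.089)), 'top': (array([ 0.5934, -0.1597]), 101, 0.0029, np.float64(0.095))}
orn_obelisk {'scene': (array([ 0.4494, -0.3224]), 177, 0.0018, np.float64(0.1)), 'top': (array([ 0.4545, -0.3201]), 128, 0.0026, np.float64(0.106))}
(array([ 0.09  ,  0.3153, -0.151 ]), array([-0.0001, -0.0011,  0.0012]))
```

View pics/t9.png

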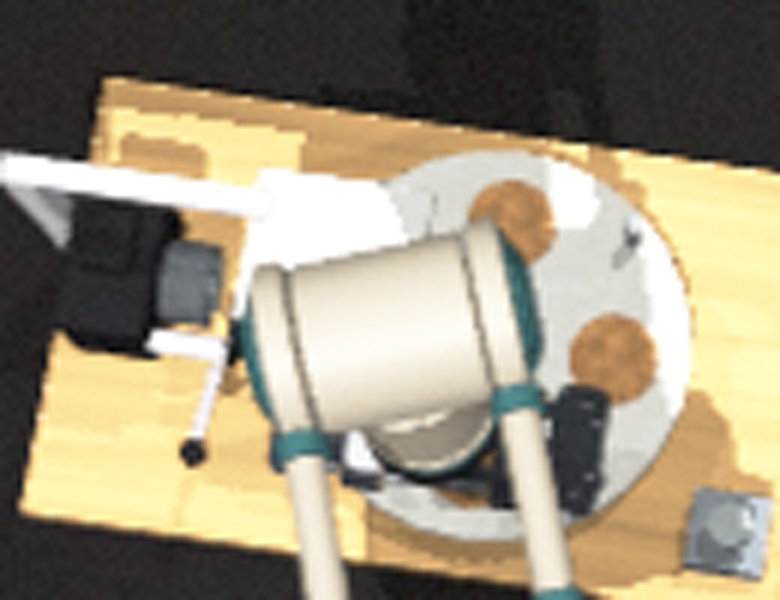

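View pics/s9.png

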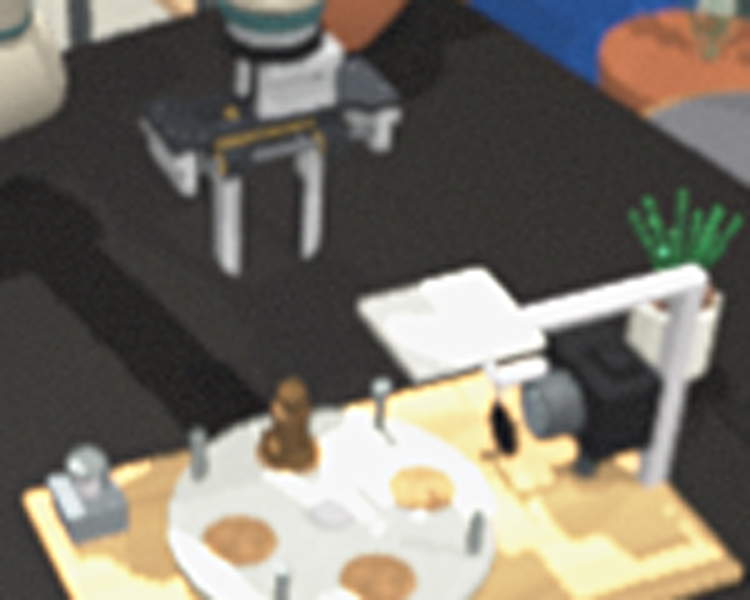

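>>> servo_tool:
  series:
    - {"dx": 0,"dy": 0.315,"dz": -0.151,"wx": 0,"wy": 0,"wz": 0,"fingers": 0.4}
    - {"dx": 0,"dy": 0.315,"dz": -0.151,"wx": 0,"wy": 0,"wz": 0,"fingers": 0.4}
    - {"dx": 0,"dy": 0.315,"dz": -0.151,"wx": 0,"wy": 0,"wz": 0,"fingers": 0.4}
    - {"dx": 0.02,"dy": 0.315,"dz": -0.151,"wx": 0,"wy": 0,"wz": 0,"fingers": 0.4}
    - {"dx": 0.06,"dy": 0.315,"dz": -0.151,"wx": 0,"wy": 0,"wz": 0,"fingers": 0.4}
    - {"dx": 0.09,"dy": 0.315,"dz": -0.151,"wx": 0,"wy": 0,"wz": 0,"fingers": 0.4}
    - {"dx": 0.09,"dy": 0.315,"dz": -0.151,"wx": 0,"wy": 0,"wz": 0,"fingers": 0.4}
    - {"dx": 0.09,"dy": 0.315,"dz": -0.151,"wx": 0,"wy": 0,"wz": 0,"fingers": 0.4}
    - {"dx": 0.09,"dy": 0.315,"dz": -0.151,"wx": 0,"wy": 0,"wz": 0,"fingers": 0.4}

```text
t: 20.65
position: [0.5929, -0.1586, 0.1312]
tool_rot: [178.5, 89.8, -9.8]
ft_force: [-0.5, -0.2, -0.2]
gripper_width: 0.0658
```

```bash
python3 - <<'E'
from h import *
st()
P={n:ctrl.grab_frame(n) for n in("scene","top")}
save(P["scene"],"s10.png",(100,100,360,290),3)
from fit import ornfit
print(ornfit("orn_sitter",rig(-.08,0),P,.045),rig(-.08,0))
for q,x0 in{"orn_stander":(.596,-.165),"orn_obelisk":(.447,-.322)}.items(): print(q,ornfit(q,x0,P))
p=P["top"];R,e=RT(p)
m=np.zeros(p["z_map"].shape,bool);m[212:219,178:187]=True
w,_=pts(p,m);k=w[:,2]>.05;print("ball",np.c_[[torig(v) for v in w[k]],w[k,2]].round(3)[:40])
print(delta([.5915,-.1605,.032],toolR(-98.5)))
E
```

```text
t 20.65 pos [ 0.5929 -0.1586  0.1312] F [-0.5 -0.2 -0.2] w 0.0658 j [-21.5  21.7  88.2   0.   69.9  76.8]
[[ 0.003 -0.144 -0.99 ]
 [-0.    -0.99   0.144]
 [-1.     0.    -0.003]]
{'scene': (array([0.5177, 0.1718]), 110, 0.003, np.float64(0.117)), 'top': (array([0.5228, 0.1739]), 114, 0.0035, np.float64(0.121))} [0.52147873 0.17502475]
orn_stander {'scene': (array([ 0.5898, -0.162 ]), 157, 0.0021, np.float64(0.088)), 'top': (array([ 0.5929, -0.1589]), 106, 0.0033, np.float64(0.096))}
orn_obelisk {'scene': (array([ 0.4492, -0.3225]), 177, 0.0018, np.float64(0.101)), 'top': (array([ 0.454 , -0.3202]), 126, 0.0031, np.float64(0.108))}
ball [[-0.101  0.166  0.137]
 [-0.099  0.163  0.131]
 [-0.106  0.168  0.142]
 [-0.106  0.163  0.147]
 [-0.104  0.161  0.138]
 [-0.11   0.171  0.142]
 [-0.11   0.166  0.148]
 [-0.108  0.164  0.138]
 [-0.108  0.159  0.144]
 [-0.108  0.155  0.145]
 [-0.114  0.169  0.147]
 [-0.113  0.166  0.144]
 [-0.113  0.162  0.147]
 [-0.112  0.158  0.147]
 [-0.112  0.155  0.144]
 [-0.116  0.17   0.138]
 [-0.117  0.165  0.144]
 [-0.115  0.163  0.137]
 [-0.116  0.157  0.147]
 [-0.115  0.155  0.141]
 [-0.119  0.166  0.137]
 [-0.118  0.159  0.134]]
(array([0.0994, 0.0017, 0.0012]), array([ 0.0034, -0.003 , -0.0004]))
```

View pics/s10.png

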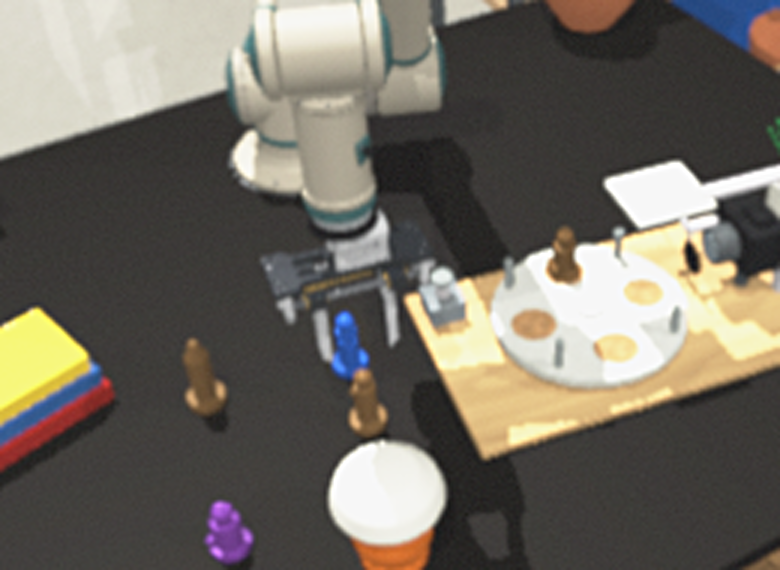

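>>> servo_tool:
  series:
    - {"dx": 0.05,"dy": 0.0017,"dz": 0.001,"wx": 0,"wy": 0,"wz": 0,"fingers": 0.4}
    - {"dx": 0.085,"dy": 0.0017,"dz": 0.001,"wx": 0,"wy": 0,"wz": 0,"fingers": 0.4}
    - {"dx": 0.099,"dy": 0.0017,"dz": 0.001,"wx": 0,"wy": 0,"wz": 0,"fingers": 0.4}
    - {"dx": 0.099,"dy": 0.0017,"dz": 0.001,"wx": 0,"wy": 0,"wz": 0,"fingers": 0.4}
    - {"dx": 0.099,"dy": 0.0017,"dz": 0.001,"wx": 0,"wy": 0,"wz": 0,"fingers": -1}
    - {"dx": 0.099,"dy": 0.0017,"dz": 0.001,"wx": 0,"wy": 0,"wz": 0,"fingers": -1}
    - {"dx": 0.099,"dy": 0.0017,"dz": 0.001,"wx": 0,"wy": 0,"wz": 0,"fingers": -1}
    - {"dx": 0.099,"dy": 0.0017,"dz": 0.001,"wx": 0,"wy": 0,"wz": 0,"fingers": -1}
    - {"dx": 0.099,"dy": 0.0017,"dz": 0.001,"wx": 0,"wy": 0,"wz": 0,"fingers": -1}
    - {"dx": 0.099,"dy": 0.0017,"dz": 0.001,"wx": 0,"wy": 0,"wz": 0,"fingers": -1}
  newtons: 20

```text
t: 22.0
position: [0.5907, -0.1615, 0.0309]
tool_rot: [-149.8, 90.0, 21.7]
ft_force: [-1.2, 1.2, 4.1]
gripper_width: 0.0275
```

```bash
python3 - <<'E'
from h import *
st()
print(delta([*rig(0,-.08),.17],toolR(-98.5)))
E
```

```text
t 22.0 pos [ 0.5907 -0.1615  0.0309] F [-1.2  1.2  4.1] w 0.0275 j [-21.8  26.9  95.5   0.   57.5  76.6]
[[ 0.001 -0.147 -0.989]
 [ 0.    -0.989  0.147]
 [-1.    -0.    -0.001]]
(array([-0.139 , -0.2427,  0.0378]), array([ 0.0012, -0.0005,  0.0003]))
```

>>> servo_tool:
  series:
    - {"dx": -0.06,"dy": 0,"dz": 0,"wx": 0,"wy": 0,"wz": 0,"fingers": -1}
    - {"dx": -0.12,"dy": 0,"dz": 0,"wx": 0,"wy": 0,"wz": 0,"fingers": -1}
    - {"dx": -0.139,"dy": -0.04,"dz": 0.007,"wx": 0,"wy": 0,"wz": 0,"fingers": -1}
    - {"dx": -0.139,"dy": -0.1,"dz": 0.016,"wx": 0,"wy": 0,"wz": 0,"fingers": -1}
    - {"dx": -0.139,"dy": -0.16,"dz": 0.026,"wx": 0,"wy": 0,"wz": 0,"fingers": -1}
    - {"dx": -0.139,"dy": -0.21,"dz": 0.034,"wx": 0,"wy": 0,"wz": 0,"fingers": -1}
    - {"dx": -0.139,"dy": -0.243,"dz": 0.038,"wx": 0,"wy": 0,"wz": 0,"fingers": -1}
    - {"dx": -0.139,"dy": -0.243,"dz": 0.038,"wx": 0,"wy": 0,"wz": 0,"fingers": -1}
    - {"dx": -0.11,"dy": -0.243,"dz": 0.038,"wx": 0,"wy": 0,"wz": 0,"fingers": -1}
    - {"dx": -0.07,"dy": -0.243,"dz": 0.038,"wx": 0,"wy": 0,"wz": 0,"fingers": -1}
    - {"dx": -0.055,"dy": -0.243,"dz": 0.038,"wx": 0,"wy": 0,"wz": 0,"fingers": -1}
    - {"dx": -0.055,"dy": -0.243,"dz": 0.038,"wx": 0,"wy": 0,"wz": 0,"fingers": -1}
    - {"dx": -0.055,"dy": -0.243,"dz": 0.038,"wx": 0,"wy": 0,"wz": 0,"fingers": -1}

```text
t: 23.62
position: [0.5897, 0.0838, 0.0868]
tool_rot: [-176.7, 89.8, -5.2]
ft_force: [0.4, 0.1, -1.6]
gripper_width: 0.0278
```

```bash
python3 - <<'E'
from h import *
st()
P={n:ctrl.grab_frame(n) for n in("scene","top")}
save(P["scene"],"s11.png",(180,100,380,250),4)
print(delta([*rig(0,-.08),.0768],toolR(-98.5)))
E
```

```text
t 23.62 pos [0.5897 0.0838 0.0868] F [ 0.4  0.1 -1.6] w 0.0278 j [ 1.4 22.5 94.  -0.  63.4 99.9]
[[ 0.003 -0.147 -0.989]
 [-0.    -0.989  0.147]
 [-1.    -0.    -0.003]]
(array([0.0103, 0.0001, 0.001 ]), array([ 0.0012, -0.0031,  0.0003]))
```

View pics/s11.png

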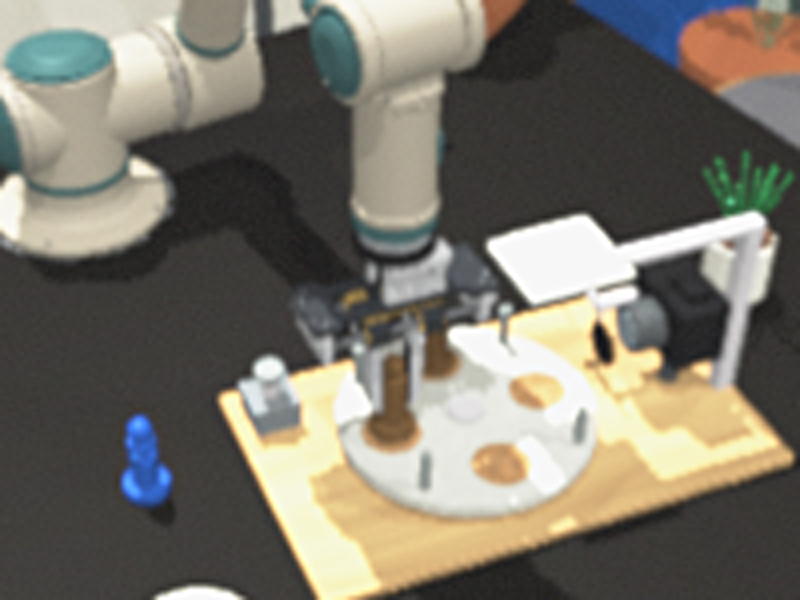

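>>> servo_tool:
  series:
    - {"dx": 0.006,"dy": 0,"dz": 0.001,"wx": 0,"wy": 0,"wz": 0,"fingers": -1}
    - {"dx": 0.01,"dy": 0,"dz": 0.001,"wx": 0,"wy": 0,"wz": 0,"fingers": -1}
    - {"dx": 0.0105,"dy": 0,"dz": 0.001,"wx": 0,"wy": 0,"wz": 0,"fingers": -1}
    - {"dx": 0.0105,"dy": 0,"dz": 0.001,"wx": 0,"wy": 0,"wz": 0,"fingers": -1}
    - {"dx": 0.0105,"dy": 0,"dz": 0.001,"wx": 0,"wy": 0,"wz": 0,"fingers": 0.3}
    - {"dx": 0.0105,"dy": 0,"dz": 0.001,"wx": 0,"wy": 0,"wz": 0,"fingers": 0.3}
    - {"dx": 0.0105,"dy": 0,"dz": 0.001,"wx": 0,"wy": 0,"wz": 0,"fingers": 0.3}
    - {"dx": 0.0105,"dy": 0,"dz": 0.001,"wx": 0,"wy": 0,"wz": 0,"fingers": 0.3}
    - {"dx": -0.02,"dy": 0,"dz": 0.001,"wx": 0,"wy": 0,"wz": 0,"fingers": 0.3}
    - {"dx": -0.08,"dy": 0,"dz": 0.001,"wx": 0,"wy": 0,"wz": 0,"fingers": 0.3}
    - {"dx": -0.1,"dy": 0,"dz": 0.001,"wx": 0,"wy": 0,"wz": 0,"fingers": 0.3}
    - {"dx": -0.1,"dy": 0,"dz": 0.001,"wx": 0,"wy": 0,"wz": 0,"fingers": 0.3}

```text
t: 25.22
position: [0.5886, 0.0845, 0.1873]
tool_rot: [-170.7, 89.8, 0.8]
ft_force: [0.4, 0.3, -0.2]
gripper_width: 0.0611
```

```bash
python3 - <<'E'
from h import *
st()
P={n:ctrl.grab_frame(n) for n in("scene","top")}
save(P["scene"],"s12.png",(180,100,380,250),4)
from fit import ornfit
print(ornfit("orn_sitter",rig(-.08,0),P,.045),rig(-.08,0))
print(ornfit("orn_stander",rig(0,-.08),P,.045),rig(0,-.08))
print(ornfit("orn_obelisk",(.447,-.322),P))
print(delta([*rig(-.0545,-.102),.067],toolR(-98.5)))
E
```

```text
t 25.23 pos [0.5886 0.0845 0.1873] F [ 0.4  0.3 -0.2] w 0.0611 j [ 1.5 17.9 85.7 -0.  76.1 99.9]
[[ 0.004 -0.146 -0.989]
 [ 0.    -0.989  0.146]
 [-1.    -0.001 -0.004]]
{'scene': (array([0.5177, 0.1712]), 99, 0.0027, np.float64(0.112)), 'top': (array([0.5208, 0.1734]), 26, 0.003, np.float64(0.121))} [0.52147873 0.17502475]
{'scene': (array([0.5862, 0.082 ]), 133, 0.002, np.float64(0.131)), 'top': (array([0.5912, 0.0848]), 102, 0.0037, np.float64(0.137))} [0.58877525 0.08407873]
{'scene': (array([ 0.4491, -0.3231]), 174, 0.002, np.float64(0.101)), 'top': (array([ 0.4547, -0.3202]), 123, 0.0027, np.float64(0.105))}
(array([0.1175, 0.0219, 0.0522]), array([ 0.0014,  0.0017, -0.0004]))
```

View pics/s12.png

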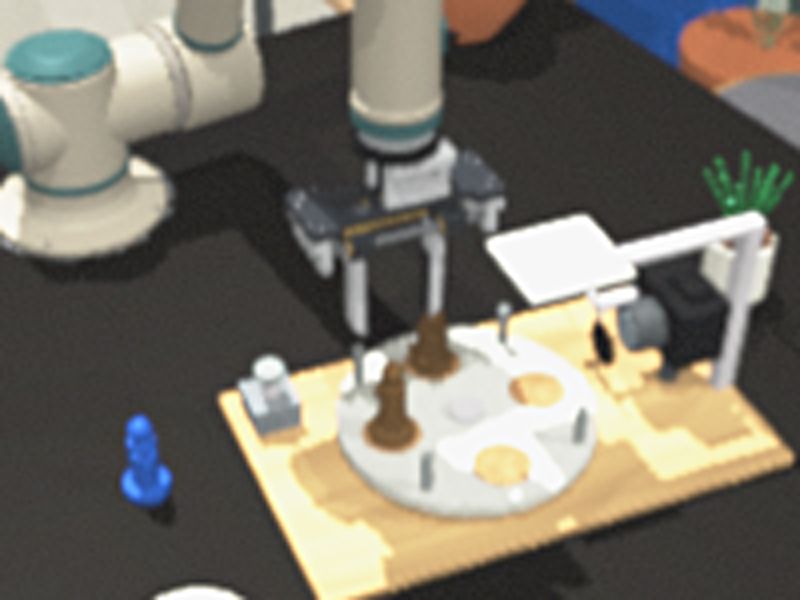

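>>> servo_tool:
  series:
    - {"dx": 0,"dy": 0.022,"dz": 0.052,"wx": 0,"wy": 0,"wz": 0,"fingers": -1}
    - {"dx": 0,"dy": 0.022,"dz": 0.052,"wx": 0,"wy": 0,"wz": 0,"fingers": -1}
    - {"dx": 0,"dy": 0.022,"dz": 0.052,"wx": 0,"wy": 0,"wz": 0,"fingers": -1}
    - {"dx": 0.03,"dy": 0.022,"dz": 0.052,"wx": 0,"wy": 0,"wz": 0,"fingers": -1}
    - {"dx": 0.07,"dy": 0.022,"dz": 0.052,"wx": 0,"wy": 0,"wz": 0,"fingers": -1}
    - {"dx": 0.1,"dy": 0.022,"dz": 0.052,"wx": 0,"wy": 0,"wz": 0,"fingers": -1}
    - {"dx": 0.117,"dy": 0.022,"dz": 0.052,"wx": 0,"wy": 0,"wz": 0,"fingers": -1}
    - {"dx": 0.117,"dy": 0.022,"dz": 0.052,"wx": 0,"wy": 0,"wz": 0,"fingers": -1}
    - {"dx": 0.117,"dy": 0.022,"dz": 0.052,"wx": 0,"wy": 0,"wz": 0,"fingers": -1}

```text
t: 26.45
position: [0.5341, 0.0703, 0.0688]
tool_rot: [-174.0, 89.9, -2.4]
ft_force: [0.7, 0.7, -1.3]
gripper_width: 0.0003
```

```bash
python3 pushplan.py
```

```text
t 26.45 pos [0.5341 0.0703 0.0688] F [ 0.7  0.7 -1.3] w 0.0003 j [ 1.000e-01  1.920e+01  1.025e+02 -0.000e+00  5.830e+01  9.850e+01]
[[ 0.001 -0.146 -0.989]
 [-0.    -0.989  0.146]
 [-1.    -0.    -0.001]]
rig [-0.0521 -0.1017]
237 dy -0.005 dz 0.011
230 dy -0.014 dz 0.022
225 dy -0.02 dz 0.029
220 dy -0.028 dz 0.036
215 dy -0.036 dz 0.042
210 dy -0.044 dz 0.048
205 dy -0.053 dz 0.052
200 dy -0.062 dz 0.056
196 dy -0.07 dz 0.058
192 dy -0.078 dz 0.06
188 dy -0.086 dz 0.062
184 dy -0.094 dz 0.063
181 dy -0.1 dz 0.063
```

>>> servo_tool:
  series:
    - {"dx": 0,"dy": -0.005,"dz": 0.011,"wx": 0,"wy": 0,"wz": 0,"fingers": -1}
    - {"dx": 0,"dy": -0.014,"dz": 0.022,"wx": 0,"wy": 0,"wz": 0,"fingers": -1}
    - {"dx": 0,"dy": -0.02,"dz": 0.029,"wx": 0,"wy": 0,"wz": 0,"fingers": -1}
    - {"dx": 0,"dy": -0.028,"dz": 0.036,"wx": 0,"wy": 0,"wz": 0,"fingers": -1}
    - {"dx": 0,"dy": -0.036,"dz": 0.042,"wx": 0,"wy": 0,"wz": 0,"fingers": -1}
    - {"dx": 0,"dy": -0.044,"dz": 0.047,"wx": 0,"wy": 0,"wz": 0,"fingers": -1}
    - {"dx": 0,"dy": -0.053,"dz": 0.052,"wx": 0,"wy": 0,"wz": 0,"fingers": -1}
    - {"dx": 0,"dy": -0.062,"dz": 0.055,"wx": 0,"wy": 0,"wz": 0,"fingers": -1}
    - {"dx": 0,"dy": -0.07,"dz": 0.058,"wx": 0,"wy": 0,"wz": 0,"fingers": -1}
    - {"dx": 0,"dy": -0.078,"dz": 0.06,"wx": 0,"wy": 0,"wz": 0,"fingers": -1}
    - {"dx": 0,"dy": -0.086,"dz": 0.061,"wx": 0,"wy": 0,"wz": 0,"fingers": -1}
    - {"dx": 0,"dy": -0.094,"dz": 0.062,"wx": 0,"wy": 0,"wz": 0,"fingers": -1}
    - {"dx": 0,"dy": -0.1,"dz": 0.063,"wx": 0,"wy": 0,"wz": 0,"fingers": -1}
    - {"dx": 0,"dy": -0.1,"dz": 0.063,"wx": 0,"wy": 0,"wz": 0,"fingers": -1}
    - {"dx": -0.05,"dy": -0.1,"dz": 0.072,"wx": 0,"wy": 0,"wz": 0,"fingers": -1}
    - {"dx": -0.09,"dy": -0.1,"dz": 0.08,"wx": 0,"wy": 0,"wz": 0,"fingers": -1}
    - {"dx": -0.09,"dy": -0.05,"dz": 0.08,"wx": 0,"wy": 0,"wz": 0,"fingers": -1}
    - {"dx": -0.09,"dy": 0.01,"dz": 0.06,"wx": 0,"wy": 0,"wz": 0,"fingers": -1}
    - {"dx": -0.09,"dy": 0.06,"dz": 0.05,"wx": 0,"wy": 0,"wz": 0,"fingers": -1}
    - {"dx": -0.09,"dy": 0.067,"dz": 0.048,"wx": 0,"wy": 0,"wz": 0,"fingers": -1}

```text
t: 28.95
position: [0.4755, 0.0082, 0.1586]
tool_rot: [107.9, 90.0, -80.8]
ft_force: [-0.2, 0.2, -0.7]
gripper_width: 0.0001
```

```bash
python3 - <<'E'
from h import *
st()
P={n:ctrl.grab_frame(n) for n in("scene","top")}
save(P["scene"],"s13.png",(230,130,380,250),5);save(P["top"],"t13.png",(150,140,280,240),6)
from fit import ornfit
print(ornfit("orn_sitter",rig(0,.08),P,.045),rig(0,.08))
print(ornfit("orn_stander",rig(-.08,0),P,.045),rig(-.08,0))
print(ornfit("orn_obelisk",(.447,-.322),P))
print(delta([*rig(-.1,-.17),.09],toolR(-98.5)), rig(-.1,-.17))
E
```

```text
t 28.95 pos [0.4755 0.0082 0.1586] F [-0.2  0.2 -0.7] w 0.0001 j [ -7.4   9.2 102.2  -0.   68.6  91.3]
[[ 0.    -0.151 -0.989]
 [-0.001 -0.989  0.151]
 [-1.     0.001 -0.   ]]
{'scene': (array([0.6088, 0.2418]), 104, 0.003, np.float64(0.117)), 'top': (array([0.6063, 0.2444]), 19, 0.0017, np.float64(0.074))} [0.61242475 0.24232127]
{'scene': (array([0.5178, 0.1747]), 126, 0.0022, np.float64(0.134)), 'top': (array([0.5212, 0.1765]), 112, 0.0032, np.float64(0.139))} [0.52147873 0.17502475]
{'scene': (array([ 0.4491, -0.3228]), 173, 0.0021, np.float64(0.101)), 'top': (array([ 0.4542, -0.3203]), 128, 0.003, np.float64(0.107))}
(array([ 0.0685,  0.0004, -0.0012]), array([-0.0011,  0.0002,  0.0005])) [0.47657081 0.00984824]
```

View pics/s13.png

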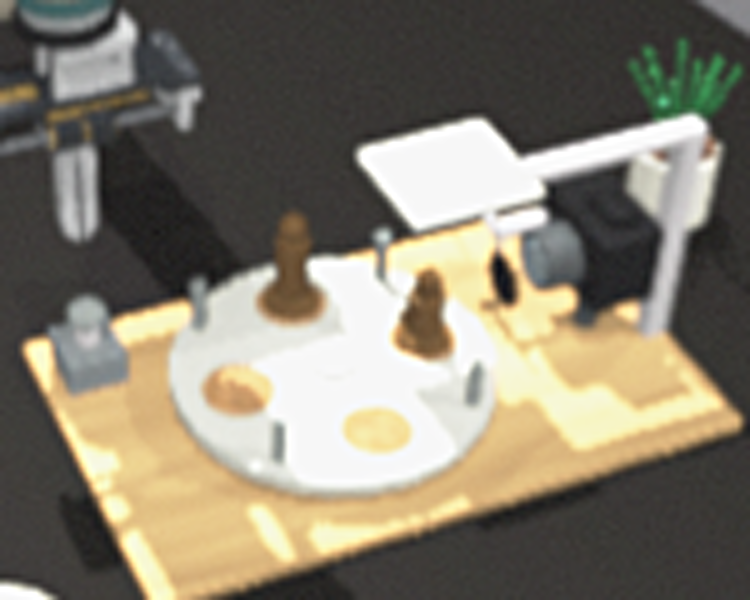

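View pics/t13.png

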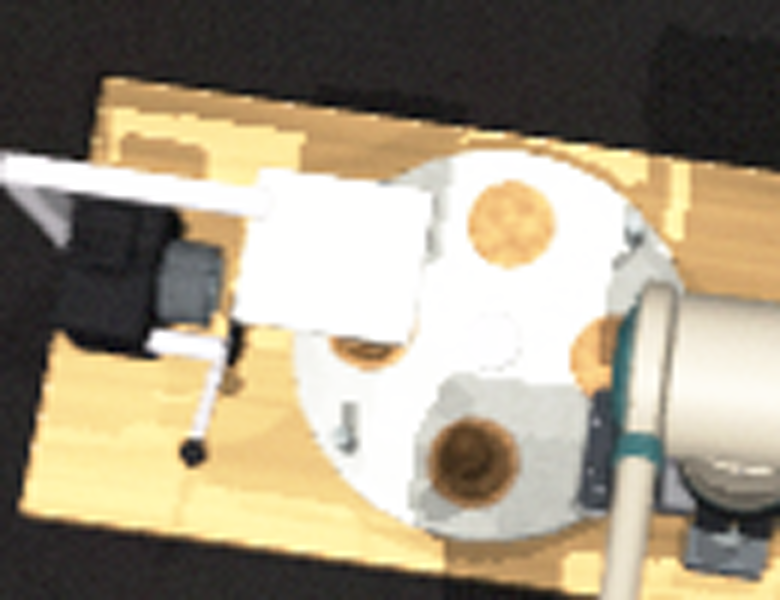

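>>> servo_tool:
  series:
    - {"dx": 0.05,"dy": 0,"dz": -0.001,"wx": 0,"wy": 0,"wz": 0,"fingers": -1}
    - {"dx": 0.07,"dy": 0,"dz": -0.001,"wx": 0,"wy": 0,"wz": 0,"fingers": -1}
    - {"dx": 0.08,"dy": 0,"dz": -0.001,"wx": 0,"wy": 0,"wz": 0,"fingers": -1}
    - {"dx": 0.086,"dy": 0,"dz": -0.001,"wx": 0,"wy": 0,"wz": 0,"fingers": -1}
    - {"dx": 0.092,"dy": 0,"dz": -0.001,"wx": 0,"wy": 0,"wz": 0,"fingers": -1}
    - {"dx": 0.096,"dy": 0,"dz": -0.001,"wx": 0,"wy": 0,"wz": 0,"fingers": -1}
    - {"dx": 0.096,"dy": 0,"dz": -0.001,"wx": 0,"wy": 0,"wz": 0,"fingers": -1}

```text
t: 29.92
position: [0.4764, 0.0118, 0.0641]
tool_rot: [-103.9, 89.9, 67.6]
ft_force: [-3.9, 3.8, 13.1]
gripper_width: 0.0005
```

>>> servo_tool:
  series:
    - {"dx": 0.002,"dy": 0,"dz": 0,"wx": 0,"wy": 0,"wz": 0,"fingers": -1}
    - {"dx": 0.002,"dy": 0,"dz": 0,"wx": 0,"wy": 0,"wz": 0,"fingers": -1}

```text
t: 30.18
position: [0.4765, 0.0118, 0.0638]
tool_rot: [-126.5, 89.9, 45.0]
ft_force: [-7.1, 3.9, 25.1]
gripper_width: 0.0006
```

```bash
python3 - <<'E'
from h import *
st()
P={n:ctrl.grab_frame(n) for n in("scene","top")}
save(P["scene"],"s14.png",(230,130,380,250),5)
print(delta([.4518,-.3215,.17],toolR(-98.5)))
E
```

```text
t 30.18 pos [0.4765 0.0118 0.0638] F [-7.1  3.9 25.1] w 0.0006 j [-7.000e+00  1.480e+01  1.103e+02  1.000e-01  5.490e+01  9.140e+01]
[[ 0.001 -0.147 -0.989]
 [ 0.001 -0.989  0.147]
 [-1.    -0.002 -0.001]]
(array([-0.1067,  0.3331, -0.0247]), array([ 0.0007, -0.0014,  0.0016]))
```

View pics/s14.png

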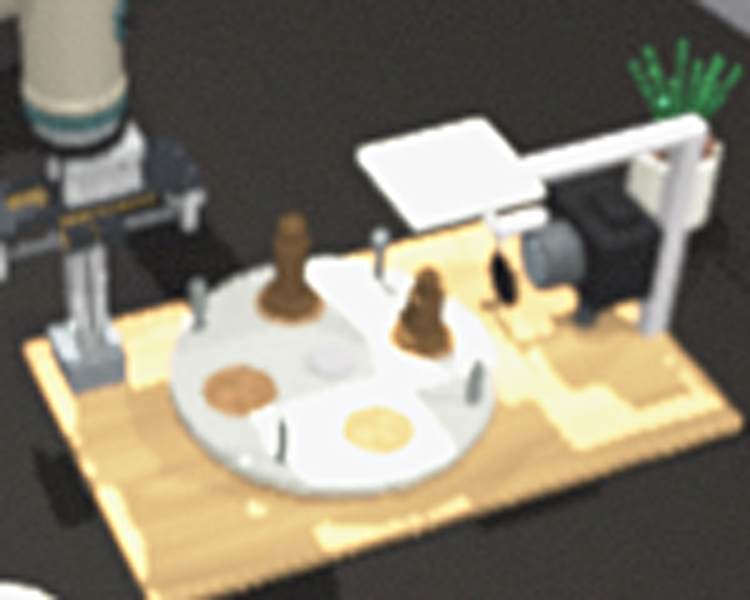

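>>> servo_tool:
  series:
    - {"dx": -0.05,"dy": 0,"dz": 0,"wx": 0,"wy": 0,"wz": 0,"fingers": -1}
    - {"dx": -0.107,"dy": 0.03,"dz": -0.003,"wx": 0,"wy": 0,"wz": 0,"fingers": -1}
    - {"dx": -0.107,"dy": 0.09,"dz": -0.007,"wx": 0,"wy": 0,"wz": 0,"fingers": 0.4}
    - {"dx": -0.107,"dy": 0.15,"dz": -0.011,"wx": 0,"wy": 0,"wz": 0,"fingers": 0.4}
    - {"dx": -0.107,"dy": 0.21,"dz": -0.015,"wx": 0,"wy": 0,"wz": 0,"fingers": 0.4}
    - {"dx": -0.107,"dy": 0.27,"dz": -0.02,"wx": 0,"wy": 0,"wz": 0,"fingers": 0.4}
    - {"dx": -0.107,"dy": 0.333,"dz": -0.025,"wx": 0,"wy": 0,"wz": 0,"fingers": 0.4}
    - {"dx": -0.107,"dy": 0.333,"dz": -0.025,"wx": 0,"wy": 0,"wz": 0,"fingers": 0.4}
    - {"dx": -0.107,"dy": 0.333,"dz": -0.025,"wx": 0,"wy": 0,"wz": 0,"fingers": 0.4}

```text
t: 31.4
position: [0.4524, -0.3222, 0.1674]
tool_rot: [-123.0, 90.0, 48.6]
ft_force: [-0.6, 0.5, 0.5]
gripper_width: 0.0646
```

```bash
python3 - <<'E'
from h import *
st()
P={n:ctrl.grab_frame(n) for n in("scene","top")}
save(P["scene"],"s15.png",(100,100,360,290),3)
from fit import ornfit
print(ornfit("orn_sitter",rig(0,.08),P,.045),rig(0,.08))
print(ornfit("orn_stander",rig(-.08,0),P,.045),rig(-.08,0))
print(ornfit("orn_obelisk",(.447,-.322),P))
print(delta([.4518,-.3215,.044],toolR(-98.5)))
E
```

```text
t 31.4 pos [ 0.4524 -0.3222  0.1674] F [-0.6  0.5  0.5] w 0.0646 j [-42.7  15.5  92.2   0.   72.3  55.8]
[[ 0.    -0.147 -0.989]
 [ 0.    -0.989  0.147]
 [-1.    -0.    -0.   ]]
{'scene': (array([0.6077, 0.2409]), 106, 0.0026, np.float64(0.117)), 'top': (array([0.607 , 0.2465]), 23, 0.0023, np.float64(0.071))} [0.61242475 0.24232127]
{'scene': (array([0.5178, 0.1739]), 121, 0.0028, np.float64(0.133)), 'top': (array([0.5208, 0.1783]), 106, 0.0027, np.float64(0.141))} [0.52147873 0.17502475]
{'scene': (array([ 0.449, -0.323]), 173, 0.002, np.float64(0.101)), 'top': (array([ 0.4547, -0.3192]), 56, 0.0021, np.float64(0.105))}
(array([0.1236, 0.0007, 0.0007]), array([ 0.0026, -0.0002,  0.0002]))
```

View pics/s15.png

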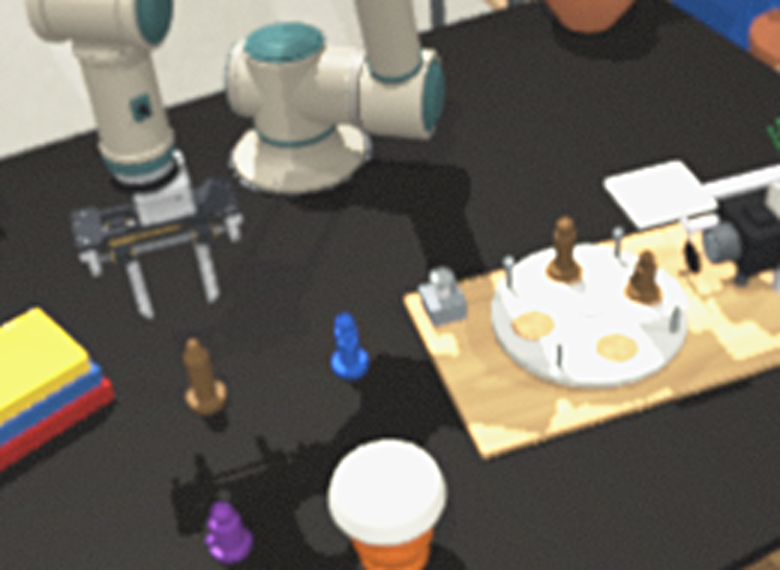

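>>> servo_tool:
  series:
    - {"dx": 0.05,"dy": 0.001,"dz": 0.001,"wx": 0,"wy": 0,"wz": 0,"fingers": 0.4}
    - {"dx": 0.1,"dy": 0.001,"dz": 0.001,"wx": 0,"wy": 0,"wz": 0,"fingers": 0.4}
    - {"dx": 0.123,"dy": 0.001,"dz": 0.001,"wx": 0,"wy": 0,"wz": 0,"fingers": 0.4}
    - {"dx": 0.123,"dy": 0.001,"dz": 0.001,"wx": 0,"wy": 0,"wz": 0,"fingers": 0.4}
    - {"dx": 0.123,"dy": 0.001,"dz": 0.001,"wx": 0,"wy": 0,"wz": 0,"fingers": -1}
    - {"dx": 0.123,"dy": 0.001,"dz": 0.001,"wx": 0,"wy": 0,"wz": 0,"fingers": -1}
    - {"dx": 0.123,"dy": 0.001,"dz": 0.001,"wx": 0,"wy": 0,"wz": 0,"fingers": -1}
    - {"dx": 0.123,"dy": 0.001,"dz": 0.001,"wx": 0,"wy": 0,"wz": 0,"fingers": -1}
    - {"dx": 0.123,"dy": 0.001,"dz": 0.001,"wx": 0,"wy": 0,"wz": 0,"fingers": -1}
    - {"dx": 0.123,"dy": 0.001,"dz": 0.001,"wx": 0,"wy": 0,"wz": 0,"fingers": -1}

```text
t: 32.75
position: [0.4515, -0.3228, 0.0451]
tool_rot: [-144.5, 90.0, 27.0]
ft_force: [0.6, 2.6, 5.7]
gripper_width: 0.0296
```

```bash
python3 - <<'E'
from h import *
st()
print(delta([*rig(0,-.08),.19],toolR(-98.5)))
E
```

```text
t 32.75 pos [ 0.4515 -0.3228  0.0451] F [0.6 2.6 5.7] w 0.0296 j [-42.8  21.9 102.1   0.   56.   55.6]
[[ 0.001 -0.147 -0.989]
 [ 0.    -0.989  0.147]
 [-1.    -0.    -0.001]]
(array([-0.1447, -0.4227, -0.0761]), array([ 0.001 , -0.0006,  0.0004]))
```

>>> servo_tool:
  series:
    - {"dx": -0.06,"dy": 0,"dz": 0,"wx": 0,"wy": 0,"wz": 0,"fingers": -1}
    - {"dx": -0.12,"dy": 0,"dz": 0,"wx": 0,"wy": 0,"wz": 0,"fingers": -1}
    - {"dx": -0.145,"dy": -0.04,"dz": -0.007,"wx": 0,"wy": 0,"wz": 0,"fingers": -1}
    - {"dx": -0.145,"dy": -0.1,"dz": -0.018,"wx": 0,"wy": 0,"wz": 0,"fingers": -1}
    - {"dx": -0.145,"dy": -0.16,"dz": -0.029,"wx": 0,"wy": 0,"wz": 0,"fingers": -1}
    - {"dx": -0.145,"dy": -0.22,"dz": -0.04,"wx": 0,"wy": 0,"wz": 0,"fingers": -1}
    - {"dx": -0.145,"dy": -0.28,"dz": -0.05,"wx": 0,"wy": 0,"wz": 0,"fingers": -1}
    - {"dx": -0.145,"dy": -0.34,"dz": -0.061,"wx": 0,"wy": 0,"wz": 0,"fingers": -1}
    - {"dx": -0.145,"dy": -0.39,"dz": -0.07,"wx": 0,"wy": 0,"wz": 0,"fingers": -1}
    - {"dx": -0.145,"dy": -0.423,"dz": -0.076,"wx": 0,"wy": 0,"wz": 0,"fingers": -1}
    - {"dx": -0.145,"dy": -0.423,"dz": -0.076,"wx": 0,"wy": 0,"wz": 0,"fingers": -1}
    - {"dx": -0.12,"dy": -0.423,"dz": -0.076,"wx": 0,"wy": 0,"wz": 0,"fingers": -1}
    - {"dx": -0.08,"dy": -0.423,"dz": -0.076,"wx": 0,"wy": 0,"wz": 0,"fingers": -1}
    - {"dx": -0.055,"dy": -0.423,"dz": -0.076,"wx": 0,"wy": 0,"wz": 0,"fingers": -1}
    - {"dx": -0.055,"dy": -0.423,"dz": -0.076,"wx": 0,"wy": 0,"wz": 0,"fingers": -1}
    - {"dx": -0.055,"dy": -0.423,"dz": -0.076,"wx": 0,"wy": 0,"wz": 0,"fingers": -1}

```text
t: 34.75
position: [0.5891, 0.0834, 0.1002]
tool_rot: [165.9, 89.9, -22.5]
ft_force: [-0.8, -0.7, -1.9]
gripper_width: 0.0293
```

```bash
python3 - <<'E'
from h import *
st()
P={n:ctrl.grab_frame(n) for n in("scene","top")}
save(P["scene"],"s16.png",(180,100,380,250),4)
print(delta([*rig(0,-.08),.0905],toolR(-98.5)))
E
```

```text
t 34.75 pos [0.5891 0.0834 0.1002] F [-0.8 -0.7 -1.9] w 0.0293 j [ 1.4 21.7 93.  -0.  65.2 99.9]
[[ 0.001 -0.147 -0.989]
 [-0.001 -0.989  0.147]
 [-1.     0.    -0.001]]
(array([ 0.0105, -0.0002,  0.0009]), array([ 0.001 , -0.0029,  0.0002]))
```

View pics/s16.png

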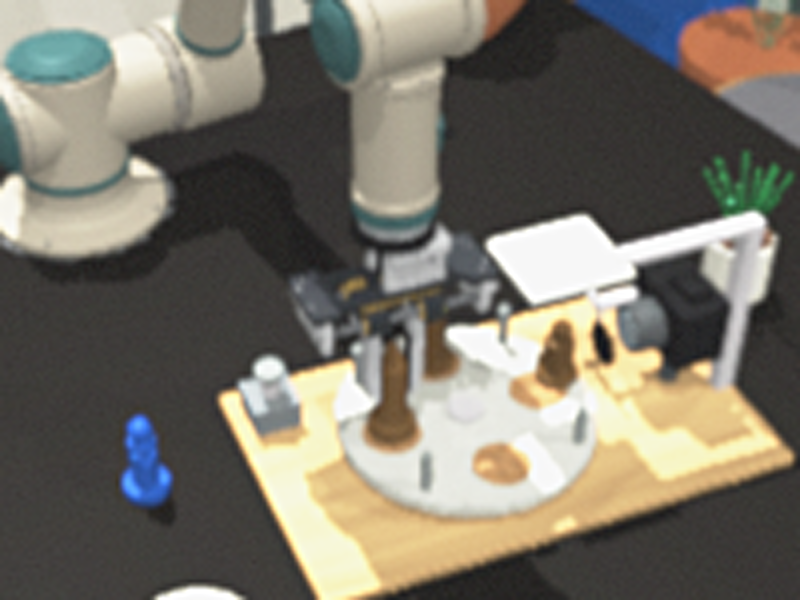

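>>> servo_tool:
  series:
    - {"dx": 0.006,"dy": 0,"dz": 0.001,"wx": 0,"wy": 0,"wz": 0,"fingers": -1}
    - {"dx": 0.009,"dy": 0,"dz": 0.001,"wx": 0,"wy": 0,"wz": 0,"fingers": -1}
    - {"dx": 0.0105,"dy": 0,"dz": 0.001,"wx": 0,"wy": 0,"wz": 0,"fingers": -1}
    - {"dx": 0.0105,"dy": 0,"dz": 0.001,"wx": 0,"wy": 0,"wz": 0,"fingers": -1}
    - {"dx": 0.0105,"dy": 0,"dz": 0.001,"wx": 0,"wy": 0,"wz": 0,"fingers": 0.3}
    - {"dx": 0.0105,"dy": 0,"dz": 0.001,"wx": 0,"wy": 0,"wz": 0,"fingers": 0.3}
    - {"dx": 0.0105,"dy": 0,"dz": 0.001,"wx": 0,"wy": 0,"wz": 0,"fingers": 0.3}
    - {"dx": 0.0105,"dy": 0,"dz": 0.001,"wx": 0,"wy": 0,"wz": 0,"fingers": 0.3}
    - {"dx": -0.02,"dy": 0,"dz": 0.001,"wx": 0,"wy": 0,"wz": 0,"fingers": 0.3}
    - {"dx": -0.08,"dy": 0,"dz": 0.001,"wx": 0,"wy": 0,"wz": 0,"fingers": 0.3}
    - {"dx": -0.1,"dy": 0,"dz": 0.001,"wx": 0,"wy": 0,"wz": 0,"fingers": 0.3}
    - {"dx": -0.1,"dy": 0,"dz": 0.001,"wx": 0,"wy": 0,"wz": 0,"fingers": 0.3}

```text
t: 36.35
position: [0.5886, 0.0845, 0.2013]
tool_rot: [-170.7, 89.8, 0.9]
ft_force: [-0.2, 1.4, -0.2]
gripper_width: 0.0614
```

```bash
python3 - <<'E'
from h import *
st()
P={n:ctrl.grab_frame(n) for n in("scene","top")}
save(P["scene"],"s17.png",(230,130,380,250),5)
from fit import ornfit
r=ornfit("orn_sitter",rig(0.0,.105),P,.045);print(r,[torig(v[0]) for v in r.values()])
print(ornfit("orn_stander",rig(-.08,0),P,.045),rig(-.08,0))
print(ornfit("orn_obelisk",rig(0,-.08),P,.045),rig(0,-.08))
print(ctrl.landmark_of("orn_sitter",P["scene"])[:3])
for d in ctrl.landmark_of("orn_sitter",P["scene"])[:4]: print(d["conf"],torig(ray_z(P["scene"],d["position"],.045)).round(3))
print(delta([*rig(-.0545,-.102),.067],toolR(-98.5)))
E
```

```text
t 36.35 pos [0.5886 0.0845 0.2013] F [-0.2  1.4 -0.2] w 0.0614 j [ 1.5 17.5 84.4 -0.  77.9 99.9]
[[ 0.004 -0.146 -0.989]
 [ 0.    -0.989  0.146]
 [-1.    -0.001 -0.004]]
{'scene': (array([0.6221, 0.256 ]), 111, 0.0049, np.float64(0.117)), 'top': (array([0.6034, 0.2729]), 47, 0.0026, np.float64(0.101))} [array([0.00754713, 0.09495857]), array([-0.01344545,  0.10890891])]
{'scene': (array([0.5187, 0.1726]), 112, 0.0025, np.float64(0.124)), 'top': (array([0.5214, 0.1748]), 30, 0.004, np.float64(0.136))} [0.52147873 0.17502475]
{'scene': (array([0.587, 0.082]), 160, 0.0022, np.float64(0.147)), 'top': (array([0.59  , 0.0842]), 123, 0.003, np.float64(0.152))} [0.58877525 0.08407873]
[{'position': [233.0, 283.7], 'conf': 0.68}, {'position': [317.7, 193.7], 'conf': 0.61}, {'position': [177.3, 282.4], 'conf': 0.57}]
0.68 [ 0.268 -0.354]
0.61 [-0.013  0.101]
0.57 [ 0.196 -0.519]
(array([0.1308, 0.0218, 0.0516]), array([ 0.0014,  0.0034, -0.0007]))
```

View pics/s17.png

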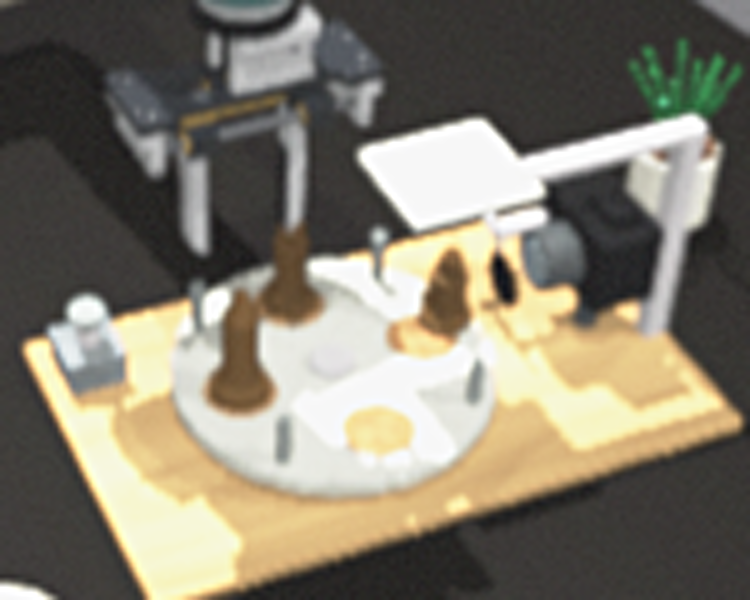

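>>> servo_tool:
  series:
    - {"dx": 0,"dy": 0.022,"dz": 0.052,"wx": 0,"wy": 0,"wz": 0,"fingers": -1}
    - {"dx": 0,"dy": 0.022,"dz": 0.052,"wx": 0,"wy": 0,"wz": 0,"fingers": -1}
    - {"dx": 0,"dy": 0.022,"dz": 0.052,"wx": 0,"wy": 0,"wz": 0,"fingers": -1}
    - {"dx": 0.03,"dy": 0.022,"dz": 0.052,"wx": 0,"wy": 0,"wz": 0,"fingers": -1}
    - {"dx": 0.07,"dy": 0.022,"dz": 0.052,"wx": 0,"wy": 0,"wz": 0,"fingers": -1}
    - {"dx": 0.11,"dy": 0.022,"dz": 0.052,"wx": 0,"wy": 0,"wz": 0,"fingers": -1}
    - {"dx": 0.128,"dy": 0.022,"dz": 0.052,"wx": 0,"wy": 0,"wz": 0,"fingers": -1}
    - {"dx": 0.128,"dy": 0.022,"dz": 0.052,"wx": 0,"wy": 0,"wz": 0,"fingers": -1}
    - {"dx": 0.128,"dy": 0.022,"dz": 0.052,"wx": 0,"wy": 0,"wz": 0,"fingers": -1}

```text
t: 37.67
position: [0.5343, 0.0703, 0.072]
tool_rot: [-172.7, 89.9, -1.1]
ft_force: [-0.4, -0.8, -0.2]
gripper_width: 0.0005
```

```bash
python3 pushplan.py
```

```text
t 37.67 pos [0.5343 0.0703 0.072 ] F [-0.4 -0.8 -0.2] w 0.0005 j [ 1.000e-01  1.900e+01  1.022e+02 -0.000e+00  5.870e+01  9.850e+01]
[[ 0.002 -0.146 -0.989]
 [-0.    -0.989  0.146]
 [-1.    -0.    -0.002]]
rig [-0.0519 -0.1017]
237 dy -0.005 dz 0.011
230 dy -0.014 dz 0.022
225 dy -0.02 dz 0.029
220 dy -0.028 dz 0.036
215 dy -0.036 dz 0.042
210 dy -0.044 dz 0.048
205 dy -0.053 dz 0.052
200 dy -0.062 dz 0.056
196 dy -0.07 dz 0.059
192 dy -0.078 dz 0.061
188 dy -0.086 dz 0.062
184 dy -0.094 dz 0.063
181 dy -0.1 dz 0.063
```

>>> servo_tool:
  series:
    - {"dx": 0,"dy": -0.004,"dz": 0.008,"wx": 0,"wy": 0,"wz": 0,"fingers": -1}
    - {"dx": 0,"dy": -0.009,"dz": 0.016,"wx": 0,"wy": 0,"wz": 0,"fingers": -1}
    - {"dx": 0,"dy": -0.014,"dz": 0.022,"wx": 0,"wy": 0,"wz": 0,"fingers": -1}
    - {"dx": 0,"dy": -0.018,"dz": 0.027,"wx": 0,"wy": 0,"wz": 0,"fingers": -1}
    - {"dx": 0,"dy": -0.023,"dz": 0.032,"wx": 0,"wy": 0,"wz": 0,"fingers": -1}
    - {"dx": 0,"dy": -0.028,"dz": 0.036,"wx": 0,"wy": 0,"wz": 0,"fingers": -1}
    - {"dx": 0,"dy": -0.034,"dz": 0.041,"wx": 0,"wy": 0,"wz": 0,"fingers": -1}
    - {"dx": 0,"dy": -0.039,"dz": 0.045,"wx": 0,"wy": 0,"wz": 0,"fingers": -1}
    - {"dx": 0,"dy": -0.044,"dz": 0.048,"wx": 0,"wy": 0,"wz": 0,"fingers": -1}
    - {"dx": 0,"dy": -0.05,"dz": 0.051,"wx": 0,"wy": 0,"wz": 0,"fingers": -1}
    - {"dx": 0,"dy": -0.056,"dz": 0.053,"wx": 0,"wy": 0,"wz": 0,"fingers": -1}
    - {"dx": 0,"dy": -0.062,"dz": 0.056,"wx": 0,"wy": 0,"wz": 0,"fingers": -1}
    - {"dx": 0,"dy": -0.068,"dz": 0.058,"wx": 0,"wy": 0,"wz": 0,"fingers": -1}
    - {"dx": 0,"dy": -0.074,"dz": 0.06,"wx": 0,"wy": 0,"wz": 0,"fingers": -1}
    - {"dx": 0,"dy": -0.08,"dz": 0.061,"wx": 0,"wy": 0,"wz": 0,"fingers": -1}
    - {"dx": 0,"dy": -0.086,"dz": 0.062,"wx": 0,"wy": 0,"wz": 0,"fingers": -1}
    - {"dx": 0,"dy": -0.092,"dz": 0.063,"wx": 0,"wy": 0,"wz": 0,"fingers": -1}
    - {"dx": 0,"dy": -0.098,"dz": 0.063,"wx": 0,"wy": 0,"wz": 0,"fingers": -1}
    - {"dx": 0,"dy": -0.1,"dz": 0.063,"wx": 0,"wy": 0,"wz": 0,"fingers": -1}
    - {"dx": 0,"dy": -0.1,"dz": 0.063,"wx": 0,"wy": 0,"wz": 0,"fingers": -1}

```text
t: 40.17
position: [0.4851, 0.1785, 0.0714]
tool_rot: [57.0, 90.0, -131.4]
ft_force: [-0.1, 0.5, 0.3]
gripper_width: 0.0001
```

```bash
python3 - <<'E'
from h import *
st()
print(delta([*rig(-.1,-.17),.16],toolR(-98.5)))
E
```

```text
t 40.17 pos [0.4851 0.1785 0.0714] F [-0.1  0.5  0.3] w 0.0001 j [ 12.5  17.4 104.9  -0.   57.7 110.9]
[[-0.    -0.146 -0.989]
 [-0.    -0.989  0.146]
 [-1.     0.     0.   ]]
(array([-0.0885,  0.1681, -0.0162]), array([ 0.0016,  0.0001, -0.0001]))
```

>>> servo_tool:
  series:
    - {"dx": 0,"dy": 0,"dz": 0.015,"wx": 0,"wy": 0,"wz": 0,"fingers": -1}
    - {"dx": -0.03,"dy": 0,"dz": 0.03,"wx": 0,"wy": 0,"wz": 0,"fingers": -1}
    - {"dx": -0.07,"dy": 0.02,"dz": 0.03,"wx": 0,"wy": 0,"wz": 0,"fingers": -1}
    - {"dx": -0.09,"dy": 0.07,"dz": 0.02,"wx": 0,"wy": 0,"wz": 0,"fingers": -1}
    - {"dx": -0.09,"dy": 0.13,"dz": -0.005,"wx": 0,"wy": 0,"wz": 0,"fingers": -1}
    - {"dx": -0.09,"dy": 0.168,"dz": -0.016,"wx": 0,"wy": 0,"wz": 0,"fingers": -1}
    - {"dx": -0.09,"dy": 0.168,"dz": -0.016,"wx": 0,"wy": 0,"wz": 0,"fingers": -1}
    - {"dx": -0.09,"dy": 0.168,"dz": -0.016,"wx": 0,"wy": 0,"wz": 0,"fingers": -1}

```text
t: 41.18
position: [0.4753, 0.0105, 0.1613]
tool_rot: [-31.0, 89.9, 140.5]
ft_force: [0.7, -0.3, -0.2]
gripper_width: 0.0006
```

```bash
python3 - <<'E'
from h import *
st()
P={n:ctrl.grab_frame(n) for n in("scene","top")}
save(P["scene"],"s18.png",(230,130,380,250),5);save(P["top"],"t18.png",(150,140,280,240),6)
from fit import ornfit
r=ornfit("orn_sitter",rig(0.107,.01),P,.045);print(r,[torig(v[0]) for v in r.values()])
print(ornfit("orn_stander",rig(0,.08),P,.045),rig(0,.08))
print(ornfit("orn_obelisk",rig(-.08,0),P,.045),rig(-.08,0))
print(delta([*rig(-.1,-.17),.064],toolR(-98.5)))
E
```

```text
t 41.17 pos [0.4753 0.0105 0.1613] F [ 0.7 -0.3 -0.2] w 0.0006 j [ -7.2   9.1 101.9   0.   69.1  91.3]
[[-0.001 -0.147 -0.989]
 [ 0.001 -0.989  0.147]
 [-1.    -0.001  0.001]]
{'scene': (array([0.7068, 0.1619]), 119, 0.0024, np.float64(0.116)), 'top': (array([0.7113, 0.1647]), 105, 0.0034, np.float64(0.123))} [array([0.10522564, 0.01441164]), array([0.10926234, 0.01784603])]
{'scene': (array([0.6097, 0.2432]), 131, 0.0027, np.float64(0.131))} [0.61242475 0.24232127]
{'scene': (array([0.5188, 0.1738]), 152, 0.0023, np.float64(0.148)), 'top': (array([0.5216, 0.1757]), 126, 0.0033, np.float64(0.151))} [0.52147873 0.17502475]
(array([ 0.0974,  0.0011, -0.0012]), array([0.0026, 0.0007, 0.0005]))
```

View pics/s18.png

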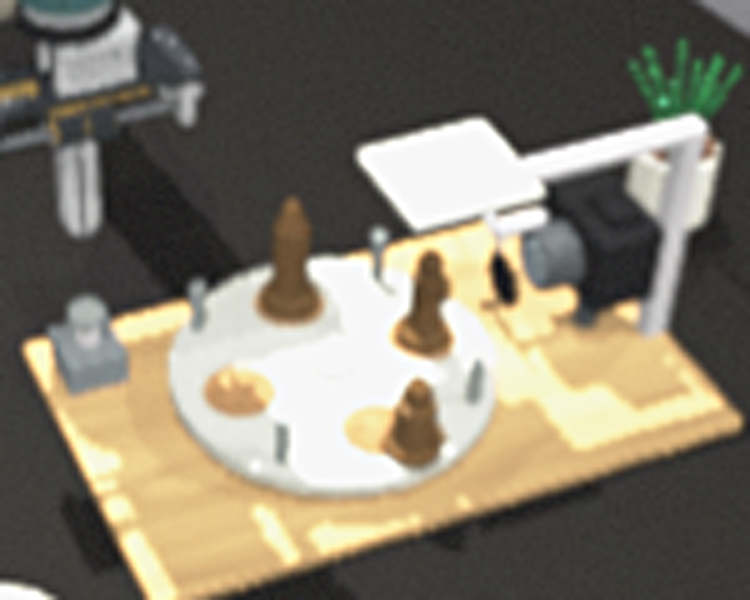

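View pics/t18.png

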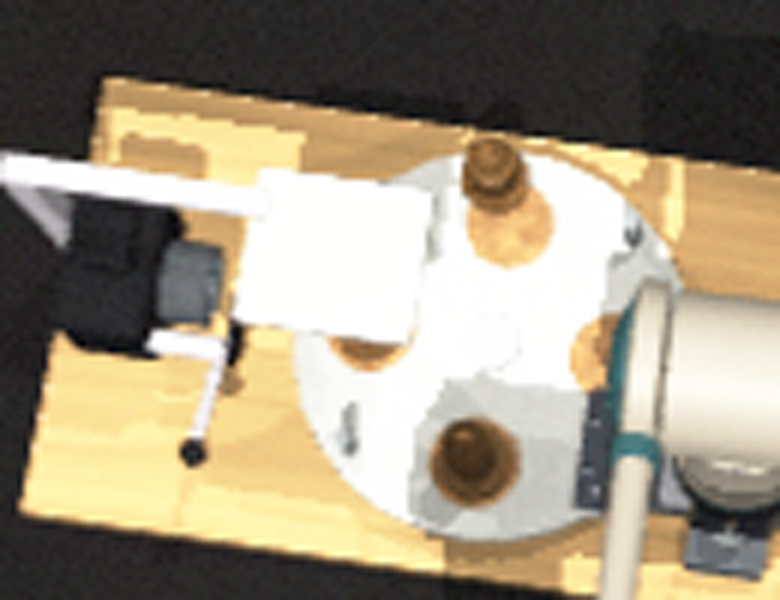

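>>> servo_tool:
  series:
    - {"dx": 0.05,"dy": 0.001,"dz": -0.001,"wx": 0,"wy": 0,"wz": 0,"fingers": -1}
    - {"dx": 0.075,"dy": 0.001,"dz": -0.001,"wx": 0,"wy": 0,"wz": 0,"fingers": -1}
    - {"dx": 0.084,"dy": 0.001,"dz": -0.001,"wx": 0,"wy": 0,"wz": 0,"fingers": -1}
    - {"dx": 0.09,"dy": 0.001,"dz": -0.001,"wx": 0,"wy": 0,"wz": 0,"fingers": -1}
    - {"dx": 0.095,"dy": 0.001,"dz": -0.001,"wx": 0,"wy": 0,"wz": 0,"fingers": -1}
    - {"dx": 0.1,"dy": 0.001,"dz": -0.001,"wx": 0,"wy": 0,"wz": 0,"fingers": -1}
    - {"dx": 0.1,"dy": 0.001,"dz": -0.001,"wx": 0,"wy": 0,"wz": 0,"fingers": -1}
    - {"dx": 0.1,"dy": 0.001,"dz": -0.001,"wx": 0,"wy": 0,"wz": 0,"fingers": -1}

```text
t: 42.28
position: [0.4772, 0.0094, 0.064]
tool_rot: [-133.0, 89.9, 38.6]
ft_force: [-5.5, 2.8, 18.1]
gripper_width: 0.0004
```

>>> servo_tool:
  series:
    - {"dx": -0.05,"dy": 0,"dz": 0,"wx": 0,"wy": 0,"wz": 0,"fingers": -1}
    - {"dx": -0.096,"dy": 0,"dz": 0,"wx": 0,"wy": 0,"wz": 0,"fingers": -1}
    - {"dx": -0.096,"dy": 0,"dz": 0,"wx": 0,"wy": 0,"wz": 0,"fingers": -1}

```text
t: 42.65
position: [0.4813, 0.0081, 0.1618]
tool_rot: [179.2, 89.3, -9.2]
ft_force: [-0.0, 0.7, -0.2]
gripper_width: 0.0002
```

```bash
python3 - <<'E'
from h import *
st()
P={n:ctrl.grab_frame(n) for n in("scene","top")}
save(P["scene"],"s19.png",(230,130,380,250),5)
from fit import ornfit
r=ornfit("orn_sitter",rig(0.107,.01),P,.045);print(r,[torig(v[0]) for v in r.values()])
print(ornfit("orn_stander",rig(0,.08),P,.045),rig(0,.08))
print(ornfit("orn_obelisk",rig(-.08,0),P,.045),rig(-.08,0))
print(delta([*rig(-.0545,-.102),.072],toolR(-98.5)))
E
```

```text
t 42.65 pos [0.4813 0.0081 0.1618] F [-0.   0.7 -0.2] w 0.0002 j [ -7.3   9.1 101.8  -0.   68.5  91.1]
[[ 0.012 -0.146 -0.989]
 [-0.002 -0.989  0.146]
 [-1.     0.    -0.012]]
{'scene': (array([0.707 , 0.1615]), 121, 0.003, np.float64(0.116)), 'top': (array([0.7101, 0.164 ]), 110, 0.0038, np.float64(0.121))} [array([0.10548256, 0.01404559]), array([0.10817899, 0.01697634])]
{'scene': (array([0.6102, 0.2432]), 127, 0.0022, np.float64(0.133)), 'top': (array([0.6097, 0.2435]), 17, 0.0028, np.float64(0.067))} [0.61242475 0.24232127]
{'scene': (array([0.5187, 0.1732]), 159, 0.0025, np.float64(0.146)), 'top': (array([0.523 , 0.1771]), 123, 0.0033, np.float64(0.15))} [0.52147873 0.17502475]
(array([ 0.086 , -0.0691, -0.044 ]), array([ 0.0014, -0.0025, -0.0003]))
```

View pics/s19.png

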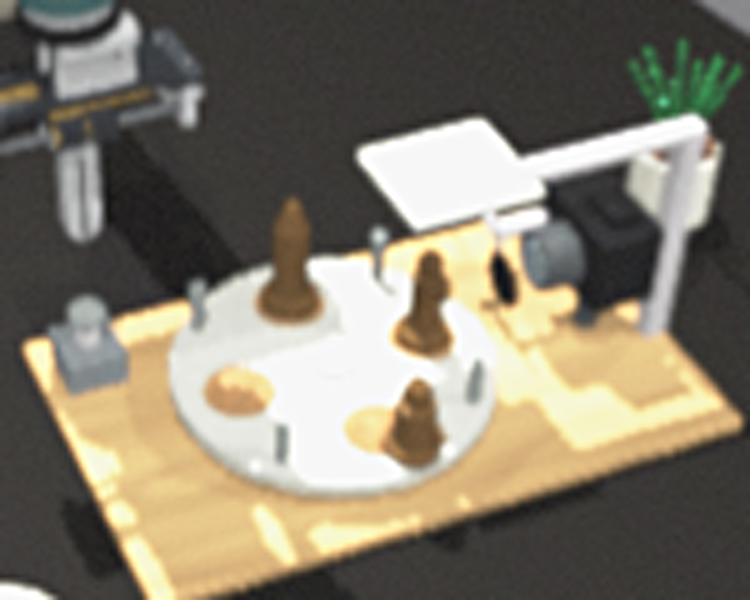

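>>> servo_tool:
  series:
    - {"dx": 0,"dy": -0.03,"dz": -0.02,"wx": 0,"wy": 0,"wz": 0,"fingers": -1}
    - {"dx": 0,"dy": -0.068,"dz": -0.046,"wx": 0,"wy": 0,"wz": 0,"fingers": -1}
    - {"dx": 0,"dy": -0.068,"dz": -0.046,"wx": 0,"wy": 0,"wz": 0,"fingers": -1}
    - {"dx": 0.03,"dy": -0.068,"dz": -0.046,"wx": 0,"wy": 0,"wz": 0,"fingers": -1}
    - {"dx": 0.06,"dy": -0.068,"dz": -0.046,"wx": 0,"wy": 0,"wz": 0,"fingers": -1}
    - {"dx": 0.085,"dy": -0.068,"dz": -0.046,"wx": 0,"wy": 0,"wz": 0,"fingers": -1}
    - {"dx": 0.085,"dy": -0.068,"dz": -0.046,"wx": 0,"wy": 0,"wz": 0,"fingers": -1}
    - {"dx": 0.085,"dy": -0.068,"dz": -0.046,"wx": 0,"wy": 0,"wz": 0,"fingers": -1}

```text
t: 43.75
position: [0.5326, 0.0689, 0.0727]
tool_rot: [82.9, 90.0, -105.6]
ft_force: [-0.9, -0.8, -0.2]
gripper_width: 0.0006
```

```bash
python3 pushplan.py | head -8
```

```text
t 43.75 pos [0.5326 0.0689 0.0727] F [-0.9 -0.8 -0.2] w 0.0006 j [ -0.   18.9 102.3  -0.   58.8  98.4]
[[-0.    -0.147 -0.989]
 [-0.    -0.989  0.147]
 [-1.     0.     0.   ]]
rig [-0.0533 -0.1034]
237 dy -0.007 dz 0.009
230 dy -0.015 dz 0.021
225 dy -0.022 dz 0.028
```

Same starting point as before, so the same slow push arc.

>>> servo_tool:
  series:
    - {"dx": 0,"dy": -0.005,"dz": 0.007,"wx": 0,"wy": 0,"wz": 0,"fingers": -1}
    - {"dx": 0,"dy": -0.01,"dz": 0.015,"wx": 0,"wy": 0,"wz": 0,"fingers": -1}
    - {"dx": 0,"dy": -0.015,"dz": 0.021,"wx": 0,"wy": 0,"wz": 0,"fingers": -1}
    - {"dx": 0,"dy": -0.02,"dz": 0.026,"wx": 0,"wy": 0,"wz": 0,"fingers": -1}
    - {"dx": 0,"dy": -0.025,"dz": 0.031,"wx": 0,"wy": 0,"wz": 0,"fingers": -1}
    - {"dx": 0,"dy": -0.03,"dz": 0.035,"wx": 0,"wy": 0,"wz": 0,"fingers": -1}
    - {"dx": 0,"dy": -0.035,"dz": 0.04,"wx": 0,"wy": 0,"wz": 0,"fingers": -1}
    - {"dx": 0,"dy": -0.041,"dz": 0.044,"wx": 0,"wy": 0,"wz": 0,"fingers": -1}
    - {"dx": 0,"dy": -0.046,"dz": 0.047,"wx": 0,"wy": 0,"wz": 0,"fingers": -1}
    - {"dx": 0,"dy": -0.052,"dz": 0.05,"wx": 0,"wy": 0,"wz": 0,"fingers": -1}
    - {"dx": 0,"dy": -0.058,"dz": 0.052,"wx": 0,"wy": 0,"wz": 0,"fingers": -1}
    - {"dx": 0,"dy": -0.064,"dz": 0.055,"wx": 0,"wy": 0,"wz": 0,"fingers": -1}
    - {"dx": 0,"dy": -0.07,"dz": 0.057,"wx": 0,"wy": 0,"wz": 0,"fingers": -1}
    - {"dx": 0,"dy": -0.076,"dz": 0.059,"wx": 0,"wy": 0,"wz": 0,"fingers": -1}
    - {"dx": 0,"dy": -0.082,"dz": 0.06,"wx": 0,"wy": 0,"wz": 0,"fingers": -1}
    - {"dx": 0,"dy": -0.088,"dz": 0.061,"wx": 0,"wy": 0,"wz": 0,"fingers": -1}
    - {"dx": 0,"dy": -0.094,"dz": 0.062,"wx": 0,"wy": 0,"wz": 0,"fingers": -1}
    - {"dx": 0,"dy": -0.1,"dz": 0.062,"wx": 0,"wy": 0,"wz": 0,"fingers": -1}
    - {"dx": 0,"dy": -0.102,"dz": 0.062,"wx": 0,"wy": 0,"wz": 0,"fingers": -1}
    - {"dx": 0,"dy": -0.102,"dz": 0.062,"wx": 0,"wy": 0,"wz": 0,"fingers": -1}

```text
t: 46.25
position: [0.4862, 0.1794, 0.0724]
tool_rot: [70.5, 90.0, -117.9]
ft_force: [0.3, -0.7, -0.1]
gripper_width: 0.0006
```

>>> servo_tool:
  series:
    - {"dx": 0,"dy": 0,"dz": 0.015,"wx": 0,"wy": 0,"wz": 0,"fingers": -1}
    - {"dx": -0.03,"dy": 0,"dz": 0.03,"wx": 0,"wy": 0,"wz": 0,"fingers": -1}
    - {"dx": -0.07,"dy": 0.02,"dz": 0.03,"wx": 0,"wy": 0,"wz": 0,"fingers": -1}
    - {"dx": -0.09,"dy": 0.07,"dz": 0.02,"wx": 0,"wy": 0,"wz": 0,"fingers": -1}
    - {"dx": -0.09,"dy": 0.13,"dz": -0.005,"wx": 0,"wy": 0,"wz": 0,"fingers": -1}
    - {"dx": -0.09,"dy": 0.168,"dz": -0.016,"wx": 0,"wy": 0,"wz": 0,"fingers": -1}
    - {"dx": -0.09,"dy": 0.168,"dz": -0.016,"wx": 0,"wy": 0,"wz": 0,"fingers": -1}
    - {"dx": -0.09,"dy": 0.168,"dz": -0.016,"wx": 0,"wy": 0,"wz": 0,"fingers": -1}

```text
t: 47.25
position: [0.4764, 0.0113, 0.1623]
tool_rot: [-30.8, 89.9, 140.7]
ft_force: [0.7, 0.0, 0.7]
gripper_width: 0.0004
```

```bash
python3 - <<'E'
from h import *
st()
P={n:ctrl.grab_frame(n) for n in("scene","top")}
save(P["scene"],"s20.png",(230,130,380,250),5);save(P["top"],"t20.png",(150,140,280,240),6)
from fit import ornfit
r=ornfit("orn_sitter",rig(0.015,-.107),P,.045);print(r,[torig(v[0]) for v in r.values()])
print(ornfit("orn_stander",rig(.08,0),P,.045),rig(.08,0))
print(ornfit("orn_obelisk",rig(0,.08),P,.045),rig(0,.08))
print(delta([*rig(-.1,-.17),.064],toolR(-98.5)))
E
```

```text
t 47.25 pos [0.4764 0.0113 0.1623] F [0.7 0.  0.7] w 0.0004 j [ -7.    9.1 101.7   0.   69.3  91.4]
[[-0.001 -0.147 -0.989]
 [ 0.001 -0.989  0.147]
 [-1.    -0.001  0.001]]
{'scene': (array([0.5971, 0.0544]), 119, 0.0029, np.float64(0.116))} [array([ 0.01262011, -0.10812226])]
{'scene': (array([0.6784, 0.1514]), 134, 0.0026, np.float64(0.135)), 'top': (array([0.6818, 0.1539]), 110, 0.0027, np.float64(0.141))} [0.67972127 0.15137525]
{'scene': (array([0.6099, 0.2429]), 163, 0.0025, np.float64(0.146)), 'top': (array([0.6123, 0.2449]), 23, 0.0024, np.float64(0.065))} [0.61242475 0.24232127]
(array([ 0.0983,  0.0021, -0.0003]), array([0.0026, 0.0008, 0.0004]))
```

View pics/s20.png

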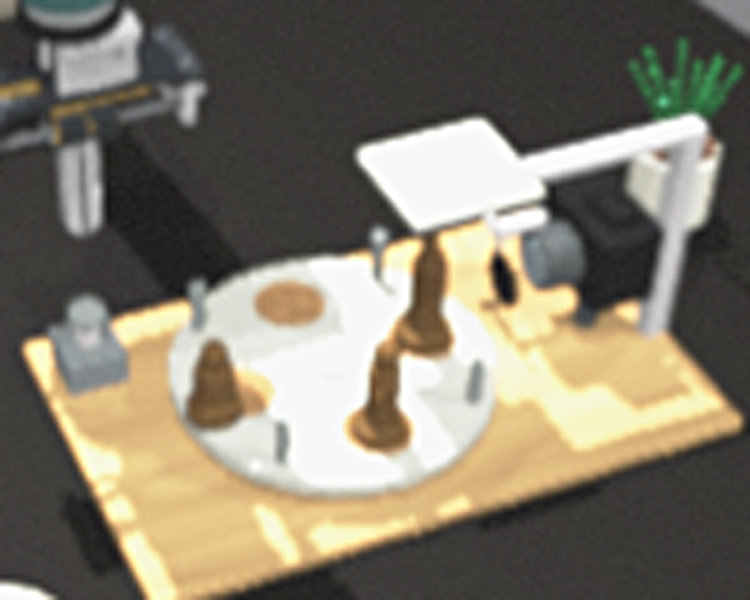

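>>> servo_tool:
  series:
    - {"dx": 0.05,"dy": 0.001,"dz": 0,"wx": 0,"wy": 0,"wz": 0,"fingers": -1}
    - {"dx": 0.075,"dy": 0.001,"dz": 0,"wx": 0,"wy": 0,"wz": 0,"fingers": -1}
    - {"dx": 0.085,"dy": 0.001,"dz": 0,"wx": 0,"wy": 0,"wz": 0,"fingers": -1}
    - {"dx": 0.091,"dy": 0.001,"dz": 0,"wx": 0,"wy": 0,"wz": 0,"fingers": -1}
    - {"dx": 0.096,"dy": 0.001,"dz": 0,"wx": 0,"wy": 0,"wz": 0,"fingers": -1}
    - {"dx": 0.101,"dy": 0.001,"dz": 0,"wx": 0,"wy": 0,"wz": 0,"fingers": -1}
    - {"dx": 0.101,"dy": 0.001,"dz": 0,"wx": 0,"wy": 0,"wz": 0,"fingers": -1}
    - {"dx": 0.101,"dy": 0.001,"dz": 0,"wx": 0,"wy": 0,"wz": 0,"fingers": -1}

```text
t: 48.35
position: [0.4772, 0.0104, 0.064]
tool_rot: [-127.3, 89.9, 44.3]
ft_force: [-5.8, 3.8, 17.7]
gripper_width: 0.0001
```

>>> servo_tool:
  series:
    - {"dx": -0.05,"dy": 0,"dz": 0,"wx": 0,"wy": 0,"wz": 0,"fingers": -1}
    - {"dx": -0.096,"dy": 0,"dz": 0,"wx": 0,"wy": 0,"wz": 0,"fingers": -1}
    - {"dx": -0.096,"dy": 0,"dz": 0,"wx": 0,"wy": 0,"wz": 0,"fingers": -1}
    - {"dx": -0.096,"dy": 0,"dz": 0,"wx": 0,"wy": 0,"wz": 0,"fingers": -1}

```text
t: 48.85
position: [0.4774, 0.0096, 0.1574]
tool_rot: [165.8, 89.9, -22.6]
ft_force: [-0.2, 0.3, -0.1]
gripper_width: 0.0008
```

```bash
python3 - <<'E'
from h import *
st()
P={n:ctrl.grab_frame(n) for n in("scene","top")}
save(P["scene"],"s21.png",(230,130,380,250),5);save(P["top"],"t21.png",(150,140,280,240),6)
from fit import ornfit
r=ornfit("orn_sitter",rig(0.015,-.107),P,.045);print(r,[torig(v[0]) for v in r.values()])
print(ornfit("orn_stander",rig(.08,0),P,.045),rig(.08,0))
print(ornfit("orn_obelisk",rig(0,.08),P,.045),rig(0,.08))
print(delta([*rig(.014,-.108),.15],toolR(-98.5)))
E
```

```text
t 48.85 pos [0.4774 0.0096 0.1574] F [-0.2  0.3 -0.1] w 0.0008 j [ -7.2   9.4 102.1  -0.   68.5  91.2]
[[ 0.001 -0.146 -0.989]
 [-0.    -0.989  0.146]
 [-1.     0.    -0.001]]
{'scene': (array([0.5969, 0.0538]), 117, 0.0027, np.float64(0.114))} [array([ 0.01251099, -0.10874523])]
{'scene': (array([0.6784, 0.1518]), 134, 0.0024, np.float64(0.132)), 'top': (array([0.6813, 0.154 ]), 111, 0.0035, np.float64(0.137))} [0.67972127 0.15137525]
{'scene': (array([0.6099, 0.243 ]), 163, 0.0019, np.float64(0.147)), 'top': (array([0.6137, 0.2411]), 21, 0.0028, np.float64(0.063))} [0.61242475 0.24232127]
(array([ 0.006 , -0.062 , -0.1142]), array([ 0.0014,  0.0021, -0.0003]))
```

View pics/s21.png

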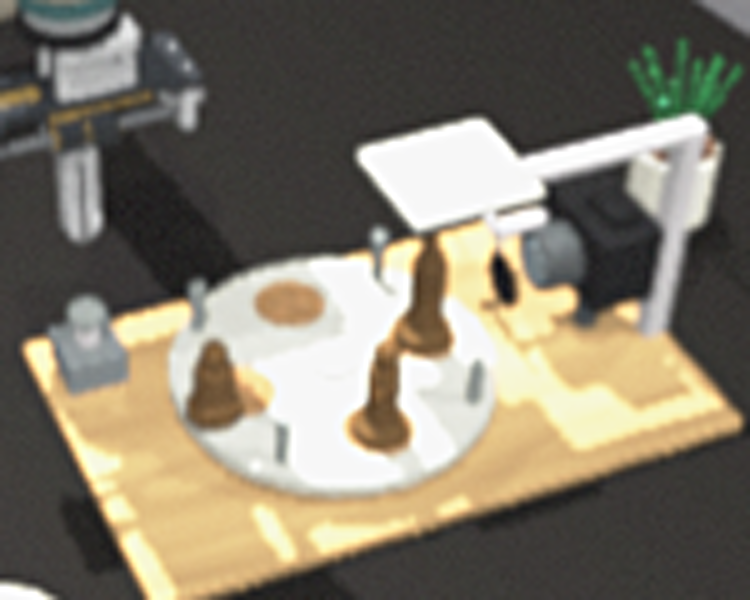

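>>> servo_tool:
  series:
    - {"dx": 0,"dy": -0.03,"dz": -0.06,"wx": 0,"wy": 0,"wz": 0,"fingers": 0.4}
    - {"dx": 0,"dy": -0.062,"dz": -0.114,"wx": 0,"wy": 0,"wz": 0,"fingers": 0.4}
    - {"dx": 0,"dy": -0.062,"dz": -0.114,"wx": 0,"wy": 0,"wz": 0,"fingers": 0.4}
    - {"dx": 0,"dy": -0.062,"dz": -0.114,"wx": 0,"wy": 0,"wz": 0,"fingers": 0.4}
    - {"dx": 0,"dy": -0.062,"dz": -0.114,"wx": 0,"wy": 0,"wz": 0,"fingers": 0.4}

```text
t: 49.58
position: [0.5974, 0.0539, 0.1569]
tool_rot: [16.4, 89.9, -172.1]
ft_force: [-0.4, -0.7, -0.4]
gripper_width: 0.0473
```

```bash
python3 - <<'E'
from h import *
st()
P={n:ctrl.grab_frame(n) for n in("scene","top")}
save(P["scene"],"s22.png",(230,100,380,220),5)
print(delta([*rig(.0143,-.1075),.0655],toolR(-98.5)))
E
```

```text
t 49.58 pos [0.5974 0.0539 0.1569] F [-0.4 -0.7 -0.4] w 0.0473 j [-1.5 19.7 87.5 -0.  72.9 97. ]
[[-0.002 -0.147 -0.989]
 [-0.    -0.989  0.147]
 [-1.     0.001  0.002]]
(array([ 0.0921, -0.0011, -0.0009]), array([ 0.0007,  0.0006, -0.0003]))
```

View pics/s22.png

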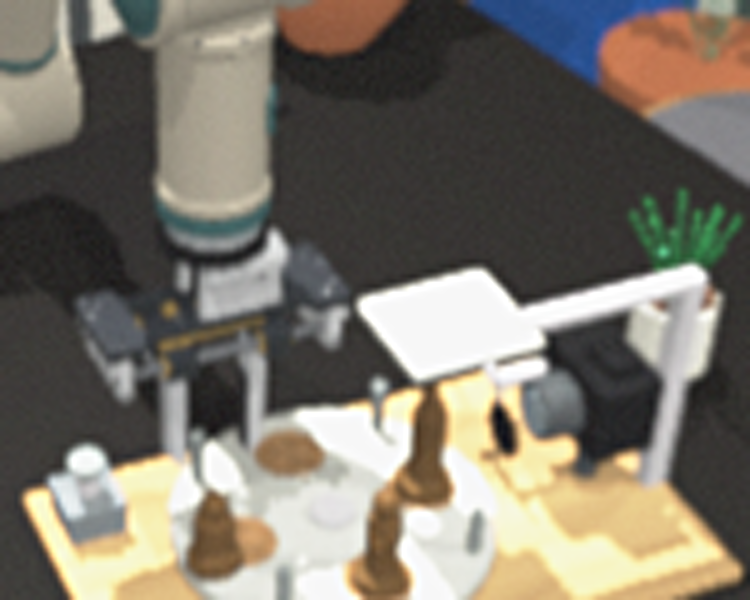

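>>> servo_tool:
  series:
    - {"dx": 0,"dy": -0.001,"dz": -0.001,"wx": 0,"wy": 0,"wz": 0,"fingers": 0.4}
    - {"dx": 0,"dy": -0.001,"dz": -0.001,"wx": 0,"wy": 0,"wz": 0,"fingers": 0.4}
    - {"dx": 0.05,"dy": -0.001,"dz": -0.001,"wx": 0,"wy": 0,"wz": 0,"fingers": 0.4}
    - {"dx": 0.08,"dy": -0.001,"dz": -0.001,"wx": 0,"wy": 0,"wz": 0,"fingers": 0.4}
    - {"dx": 0.091,"dy": -0.001,"dz": -0.001,"wx": 0,"wy": 0,"wz": 0,"fingers": 0.4}
    - {"dx": 0.091,"dy": -0.001,"dz": -0.001,"wx": 0,"wy": 0,"wz": 0,"fingers": 0.4}
    - {"dx": 0.091,"dy": -0.001,"dz": -0.001,"wx": 0,"wy": 0,"wz": 0,"fingers": -1}
    - {"dx": 0.091,"dy": -0.001,"dz": -0.001,"wx": 0,"wy": 0,"wz": 0,"fingers": -1}
    - {"dx": 0.091,"dy": -0.001,"dz": -0.001,"wx": 0,"wy": 0,"wz": 0,"fingers": -1}
    - {"dx": 0.091,"dy": -0.001,"dz": -0.001,"wx": 0,"wy": 0,"wz": 0,"fingers": -1}
    - {"dx": 0.091,"dy": -0.001,"dz": -0.001,"wx": 0,"wy": 0,"wz": 0,"fingers": -1}
    - {"dx": 0.091,"dy": -0.001,"dz": -0.001,"wx": 0,"wy": 0,"wz": 0,"fingers": -1}
  newtons: 20

```text
t: 51.18
position: [0.6006, 0.0551, 0.067]
tool_rot: [176.6, 89.9, -11.8]
ft_force: [-0.9, -0.0, 3.7]
gripper_width: 0.0321
```

```bash
python3 - <<'E'
from h import *
st()
print(delta([*rig(0,-.08),.0655],toolR(-98.5)))
E
```

```text
t 51.17 pos [0.6006 0.0551 0.067 ] F [-0.9 -0.   3.7] w 0.0321 j [-1.4 24.1 94.4 -0.  61.4 97.1]
[[ 0.001 -0.146 -0.989]
 [-0.    -0.989  0.146]
 [-1.     0.    -0.001]]
(array([ 0.0015, -0.0269,  0.016 ]), array([ 0.0014, -0.0009, -0.0001]))
```

>>> servo_tool:
  series:
    - {"dx": -0.015,"dy": 0,"dz": 0,"wx": 0,"wy": 0,"wz": 0,"fingers": -1}
    - {"dx": -0.015,"dy": -0.014,"dz": 0.008,"wx": 0,"wy": 0,"wz": 0,"fingers": -1}
    - {"dx": -0.015,"dy": -0.027,"dz": 0.016,"wx": 0,"wy": 0,"wz": 0,"fingers": -1}
    - {"dx": -0.015,"dy": -0.027,"dz": 0.016,"wx": 0,"wy": 0,"wz": 0,"fingers": -1}
    - {"dx": -0.007,"dy": -0.027,"dz": 0.016,"wx": 0,"wy": 0,"wz": 0,"fingers": -1}
    - {"dx": -0.001,"dy": -0.027,"dz": 0.016,"wx": 0,"wy": 0,"wz": 0,"fingers": -1}
    - {"dx": 0.0,"dy": -0.027,"dz": 0.016,"wx": 0,"wy": 0,"wz": 0,"fingers": -1}
    - {"dx": 0.0,"dy": -0.027,"dz": 0.016,"wx": 0,"wy": 0,"wz": 0,"fingers": -1}
    - {"dx": 0.0,"dy": -0.027,"dz": 0.016,"wx": 0,"wy": 0,"wz": 0,"fingers": -1}

```text
t: 52.3
position: [0.5888, 0.0839, 0.0667]
tool_rot: [168.7, 90.0, -19.8]
ft_force: [-0.6, 0.2, 2.8]
gripper_width: 0.0327
```

>>> servo_tool:
  series:
    - {"dx": 0,"dy": 0,"dz": 0,"wx": 0,"wy": 0,"wz": 0,"fingers": 0.3}
    - {"dx": 0,"dy": 0,"dz": 0,"wx": 0,"wy": 0,"wz": 0,"fingers": 0.3}
    - {"dx": 0,"dy": 0,"dz": 0,"wx": 0,"wy": 0,"wz": 0,"fingers": 0.3}
    - {"dx": 0,"dy": 0,"dz": 0,"wx": 0,"wy": 0,"wz": 0,"fingers": 0.3}
    - {"dx": -0.03,"dy": 0,"dz": 0,"wx": 0,"wy": 0,"wz": 0,"fingers": 0.3}
    - {"dx": -0.08,"dy": 0,"dz": 0,"wx": 0,"wy": 0,"wz": 0,"fingers": 0.3}
    - {"dx": -0.14,"dy": 0,"dz": 0,"wx": 0,"wy": 0,"wz": 0,"fingers": 0.3}
    - {"dx": -0.16,"dy": 0,"dz": 0,"wx": 0,"wy": 0,"wz": 0,"fingers": 0.2}
    - {"dx": -0.16,"dy": 0,"dz": 0,"wx": 0,"wy": 0,"wz": 0,"fingers": 0.1}

```text
t: 53.42
position: [0.5895, 0.0843, 0.2284]
tool_rot: [-171.4, 89.7, 0.2]
ft_force: [0.2, 0.9, 0.4]
gripper_width: 0.0525
```

```bash
python3 - <<'E'
from h import *
st()
P={n:ctrl.grab_frame(n) for n in("scene","top")}
save(P["scene"],"s23.png",(230,130,380,250),5)
from fit import ornfit
r=ornfit("orn_sitter",rig(0,-.08),P,.045);print(r,[torig(v[0]) for v in r.values()])
print(ornfit("orn_stander",rig(.08,0),P,.045),rig(.08,0))
print(ornfit("orn_obelisk",rig(0,.08),P,.045),rig(0,.08))
print(delta([*rig(-.1135,.0),.225],toolR(-98.5)))
print(delta([*rig(-.1135,.1635),.225],toolR(-98.5)))
E
```

```text
t 53.42 pos [0.5895 0.0843 0.2284] F [0.2 0.9 0.4] w 0.0525 j [ 1.5 16.8 81.6 -0.  81.4 99.9]
[[ 0.004 -0.146 -0.989]
 [ 0.    -0.989  0.146]
 [-1.    -0.001 -0.004]]
{'scene': (array([0.5865, 0.0845]), 114, 0.0035, np.float64(0.115)), 'top': (array([0.588 , 0.0843]), 101, 0.0039, np.float64(0.128))} [array([-0.00231252, -0.07991966]), array([-0.00079944, -0.07989575])]
{'scene': (array([0.6783, 0.1512]), 138, 0.0025, np.float64(0.132))} [0.67972127 0.15137525]
{'scene': (array([0.6094, 0.2424]), 161, 0.0023, np.float64(0.147)), 'top': (array([0.6088, 0.2373]), 19, 0.0024, np.float64(0.072))} [0.61242475 0.24232127]
(array([ 0.0005, -0.0802,  0.1123]), array([ 0.0014,  0.0018, -0.0004]))
(array([ 0.0004, -0.2437,  0.1121]), array([ 0.0014,  0.0018, -0.0004]))
```

View pics/s23.png

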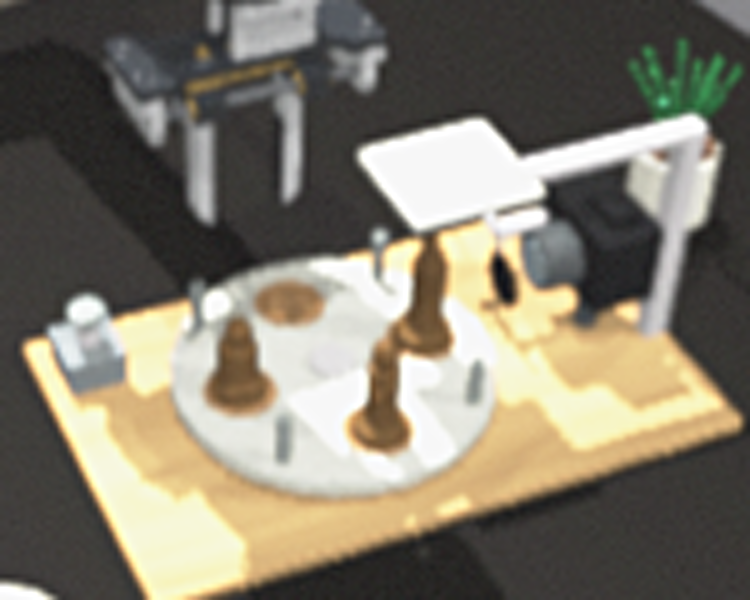

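>>> servo_tool:
  series:
    - {"dx": 0,"dy": 0,"dz": 0.06,"wx": 0,"wy": 0,"wz": 0,"fingers": 0.1}
    - {"dx": 0,"dy": -0.02,"dz": 0.112,"wx": 0,"wy": 0,"wz": 0,"fingers": 0.1}
    - {"dx": 0,"dy": -0.08,"dz": 0.112,"wx": 0,"wy": 0,"wz": 0,"fingers": 0.1}
    - {"dx": 0,"dy": -0.14,"dz": 0.112,"wx": 0,"wy": 0,"wz": 0,"fingers": 0.1}
    - {"dx": 0,"dy": -0.2,"dz": 0.112,"wx": 0,"wy": 0,"wz": 0,"fingers": 0.1}
    - {"dx": 0,"dy": -0.244,"dz": 0.112,"wx": 0,"wy": 0,"wz": 0,"fingers": 0.1}
    - {"dx": 0,"dy": -0.244,"dz": 0.112,"wx": 0,"wy": 0,"wz": 0,"fingers": 0.1}
    - {"dx": 0.04,"dy": -0.244,"dz": 0.112,"wx": 0,"wy": 0,"wz": 0,"fingers": 0.1}
    - {"dx": 0.06,"dy": -0.244,"dz": 0.112,"wx": 0,"wy": 0,"wz": 0,"fingers": 0.1}
    - {"dx": 0.06,"dy": -0.244,"dz": 0.112,"wx": 0,"wy": 0,"wz": 0,"fingers": 0.1}

```text
t: 54.78
position: [0.5114, 0.3398, 0.1635]
tool_rot: [40.7, 89.6, -147.8]
ft_force: [-0.4, -0.2, 0.5]
gripper_width: 0.0517
```

```bash
python3 - <<'E'
from h import *
st();print(torig(ctrl.observe()["position"]))
print(delta([*rig(-.1135,.1635),.118],toolR(-98.5)))
E
```

```text
t 54.77 pos [0.5114 0.3398 0.1635] F [-0.4 -0.2  0.5] w 0.0517 j [ 27.1  20.8  84.8  -0.   74.8 125.6]
[[-0.006 -0.147 -0.989]
 [-0.004 -0.989  0.147]
 [-1.     0.005  0.005]]
[-0.11433676  0.1614505 ]
(array([ 0.0455, -0.0023, -0.0011]), array([ 0.0005,  0.0054, -0.0046]))
```

>>> servo_tool:
  series:
    - {"dx": 0.03,"dy": -0.001,"dz": -0.001,"wx": 0,"wy": 0,"wz": 0,"fingers": 0.1}
    - {"dx": 0.047,"dy": -0.001,"dz": -0.001,"wx": 0,"wy": 0,"wz": 0,"fingers": 0.1}
    - {"dx": 0.047,"dy": -0.001,"dz": -0.001,"wx": 0,"wy": 0,"wz": 0,"fingers": 0.1}
    - {"dx": 0.047,"dy": -0.001,"dz": -0.001,"wx": 0,"wy": 0,"wz": 0,"fingers": -1}
    - {"dx": 0.047,"dy": -0.001,"dz": -0.001,"wx": 0,"wy": 0,"wz": 0,"fingers": -1}
    - {"dx": 0.047,"dy": -0.001,"dz": -0.001,"wx": 0,"wy": 0,"wz": 0,"fingers": -1}
    - {"dx": 0.047,"dy": -0.001,"dz": -0.001,"wx": 0,"wy": 0,"wz": 0,"fingers": -1}
    - {"dx": 0.047,"dy": -0.001,"dz": -0.001,"wx": 0,"wy": 0,"wz": 0,"fingers": -1}
    - {"dx": 0.047,"dy": -0.001,"dz": -0.001,"wx": 0,"wy": 0,"wz": 0,"fingers": -1}
  newtons: 8

```text
t: 55.9
position: [0.5142, 0.3418, 0.1193]
tool_rot: [76.5, 89.9, -111.9]
ft_force: [-0.6, -4.0, 0.8]
gripper_width: 0.0172
```

>>> servo_tool:
  series:
    - {"dx": 0.005,"dy": 0,"dz": 0.002,"wx": 0,"wy": 0,"wz": 0,"fingers": -1}
    - {"dx": 0.011,"dy": 0,"dz": 0.004,"wx": 0,"wy": 0,"wz": 0,"fingers": -1}
    - {"dx": 0.017,"dy": 0,"dz": 0.006,"wx": 0,"wy": 0,"wz": 0,"fingers": -1}
    - {"dx": 0.023,"dy": 0,"dz": 0.007,"wx": 0,"wy": 0,"wz": 0,"fingers": -1}
    - {"dx": 0.029,"dy": 0,"dz": 0.008,"wx": 0,"wy": 0,"wz": 0,"fingers": -1}
    - {"dx": 0.035,"dy": 0,"dz": 0.008,"wx": 0,"wy": 0,"wz": 0,"fingers": -1}
    - {"dx": 0.041,"dy": 0,"dz": 0.008,"wx": 0,"wy": 0,"wz": 0,"fingers": -1}
    - {"dx": 0.047,"dy": 0,"dz": 0.007,"wx": 0,"wy": 0,"wz": 0,"fingers": -1}
    - {"dx": 0.053,"dy": 0,"dz": 0.006,"wx": 0,"wy": 0,"wz": 0,"fingers": -1}
    - {"dx": 0.058,"dy": 0,"dz": 0.004,"wx": 0,"wy": 0,"wz": 0,"fingers": -1}
    - {"dx": 0.064,"dy": 0,"dz": 0.002,"wx": 0,"wy": 0,"wz": 0,"fingers": -1}
    - {"dx": 0.07,"dy": 0,"dz": 0,"wx": 0,"wy": 0,"wz": 0,"fingers": -1}
    - {"dx": 0.073,"dy": 0,"dz": -0.001,"wx": 0,"wy": 0,"wz": 0,"fingers": -1}
    - {"dx": 0.073,"dy": 0,"dz": -0.001,"wx": 0,"wy": 0,"wz": 0,"fingers": -1}
    - {"dx": 0.073,"dy": 0,"dz": -0.001,"wx": 0,"wy": 0,"wz": 0,"fingers": -1}

```text
t: 57.78
position: [0.5151, 0.3418, 0.0465]
tool_rot: [71.3, 89.9, -117.1]
ft_force: [-1.8, -6.6, 3.2]
gripper_width: 0.0169
```

Push a little further until the stop shows in the force.

>>> servo_tool:
  series:
    - {"dx": 0.003,"dy": 0.001,"dz": 0,"wx": 0,"wy": 0,"wz": 0,"fingers": -1}
    - {"dx": 0.005,"dy": 0.001,"dz": 0,"wx": 0,"wy": 0,"wz": 0,"fingers": -1}
    - {"dx": 0.005,"dy": 0.001,"dz": 0,"wx": 0,"wy": 0,"wz": 0,"fingers": -1}

```text
t: 58.15
position: [0.5165, 0.3416, 0.0429]
tool_rot: [-169.1, 89.8, 2.5]
ft_force: [-1.2, -4.8, 8.1]
gripper_width: 0.017
```

>>> servo_tool:
  series:
    - {"dx": 0,"dy": 0,"dz": 0,"wx": 0,"wy": 0,"wz": 0,"fingers": 0.1}
    - {"dx": 0,"dy": 0,"dz": 0,"wx": 0,"wy": 0,"wz": 0,"fingers": 0.1}
    - {"dx": 0,"dy": 0,"dz": 0,"wx": 0,"wy": 0,"wz": 0,"fingers": 0.1}
    - {"dx": 0,"dy": 0,"dz": 0,"wx": 0,"wy": 0,"wz": 0,"fingers": 0.1}
    - {"dx": -0.03,"dy": 0,"dz": 0,"wx": 0,"wy": 0,"wz": 0,"fingers": 0.1}
    - {"dx": -0.08,"dy": 0,"dz": 0,"wx": 0,"wy": 0,"wz": 0,"fingers": 0.1}
    - {"dx": -0.14,"dy": 0,"dz": 0,"wx": 0,"wy": 0,"wz": 0,"fingers": 0.1}
    - {"dx": -0.18,"dy": 0,"dz": 0.04,"wx": 0,"wy": 0,"wz": 0,"fingers": 0.1}
    - {"dx": -0.18,"dy": 0.05,"dz": 0.1,"wx": 0,"wy": 0,"wz": 0,"fingers": 0.1}
    - {"dx": -0.18,"dy": 0.11,"dz": 0.12,"wx": 0,"wy": 0,"wz": 0,"fingers": 0.1}
    - {"dx": -0.18,"dy": 0.17,"dz": 0.12,"wx": 0,"wy": 0,"wz": 0,"fingers": 0.1}
    - {"dx": -0.18,"dy": 0.23,"dz": 0.12,"wx": 0,"wy": 0,"wz": 0,"fingers": 0.1}
    - {"dx": -0.18,"dy": 0.29,"dz": 0.12,"wx": 0,"wy": 0,"wz": 0,"fingers": 0.1}
    - {"dx": -0.18,"dy": 0.35,"dz": 0.12,"wx": 0,"wy": 0,"wz": 0,"fingers": 0.1}
    - {"dx": -0.18,"dy": 0.4,"dz": 0.12,"wx": 0,"wy": 0,"wz": 0,"fingers": 0.1}
    - {"dx": -0.18,"dy": 0.4,"dz": 0.12,"wx": 0,"wy": 0,"wz": 0,"fingers": 0.1}
    - {"dx": -0.18,"dy": 0.4,"dz": 0.12,"wx": 0,"wy": 0,"wz": 0,"fingers": 0.1}

```text
t: 60.28
position: [0.3381, -0.036, 0.2215]
tool_rot: [-97.8, 89.9, 73.7]
ft_force: [0.5, 0.8, 0.6]
gripper_width: 0.0516
```

```bash
python3 - <<'E'
from h import *
st()
P={n:ctrl.grab_frame(n) for n in("scene","top")}
save(P["scene"],"s24.png",None,1.5);save(P["scene"],"s24c.png",(230,130,380,250),5);save(P["top"],"t24.png",(150,140,280,240),6)
from fit import ornfit
print(ornfit("orn_sitter",rig(0,-.08),P,.045),rig(0,-.08))
print(ornfit("orn_stander",rig(.08,0),P,.045),rig(.08,0))
print(ornfit("orn_obelisk",rig(0,.08),P,.045),rig(0,.08))
p=P["top"]
m=np.zeros(p["z_map"].shape,bool);m[214:224,178:191]=True
w,_=pts(p,m);k=w[:,2]>.045;print("ball",np.c_[[torig(v) for v in w[k]],w[k,2]].round(3)[-25:])
for q in("lamp","books","plant"):
  for n,p in P.items():
    for d in ctrl.outline_of(q,p)[:1]: w,_=pts(p,d["region"]);print(q,n,d["conf"],np.median(w,0).round(3))
E
```

```text
t 60.27 pos [ 0.3381 -0.036   0.2215] F [0.5 0.8 0.6] w 0.0516 j [-1.790e+01 -5.900e+00  1.086e+02  1.000e-01  7.730e+01  8.060e+01]
[[ 0.    -0.148 -0.989]
 [ 0.001 -0.989  0.148]
 [-1.    -0.001 -0.   ]]
{'scene': (array([0.5847, 0.0824]), 112, 0.0031, np.float64(0.117)), 'top': (array([0.5881, 0.085 ]), 105, 0.0037, np.float64(0.122))} [0.58877525 0.08407873]
{'scene': (array([0.6785, 0.1518]), 129, 0.0025, np.float64(0.133)), 'top': (array([0.6821, 0.1535]), 113, 0.0032, np.float64(0.139))} [0.67972127 0.15137525]
{'scene': (array([0.6095, 0.2422]), 162, 0.0023, np.float64(0.148)), 'top': (array([0.6105, 0.246 ]), 21, 0.0038, np.float64(0.068))} [0.61242475 0.24232127]
ball [[-0.098  0.164  0.081]
 [-0.097  0.161  0.075]
 [-0.101  0.165  0.071]
 [-0.101  0.161  0.073]
 [-0.105  0.168  0.071]
 [-0.105  0.164  0.074]
 [-0.105  0.159  0.079]
 [-0.11   0.171  0.071]
 [-0.109  0.167  0.072]
 [-0.11   0.161  0.086]
 [-0.108  0.16   0.07 ]
 [-0.107  0.157  0.066]
 [-0.113  0.17   0.072]
 [-0.113  0.166  0.073]
 [-0.112  0.164  0.067]
 [-0.112  0.159  0.073]
 [-0.11   0.157  0.061]
 [-0.116  0.171  0.065]
 [-0.116  0.168  0.064]
 [-0.118  0.16   0.085]
 [-0.116  0.159  0.071]
 [-0.116  0.154  0.075]
 [-0.119  0.163  0.065]]
lamp scene 0.76 [ 0.806 -0.23   0.126]
lamp top 0.7 [ 0.768 -0.209  0.134]
books scene 0.56 [ 0.385 -0.551  0.074]
books top 0.65 [ 0.341 -0.53   0.077]
plant scene 0.72 [0.548 0.564 0.062]
plant top 0.92 [0.54  0.565 0.071]
```

View pics/s24.png

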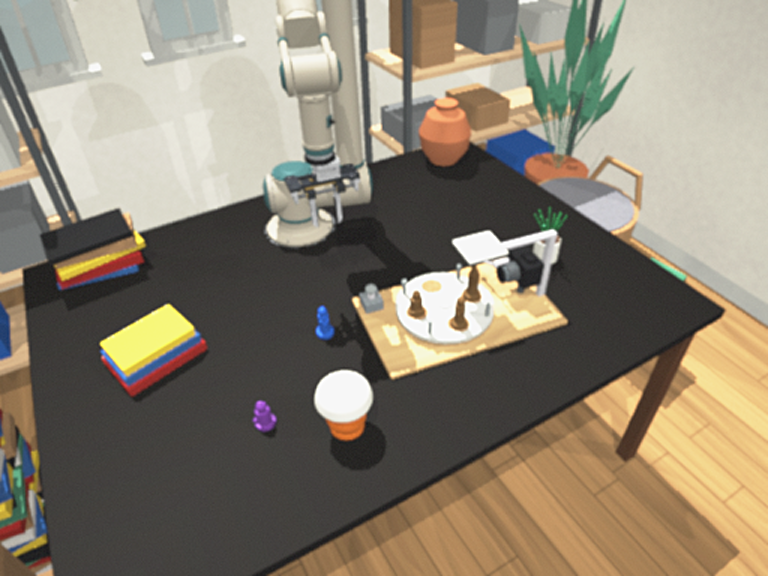

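View pics/t24.png

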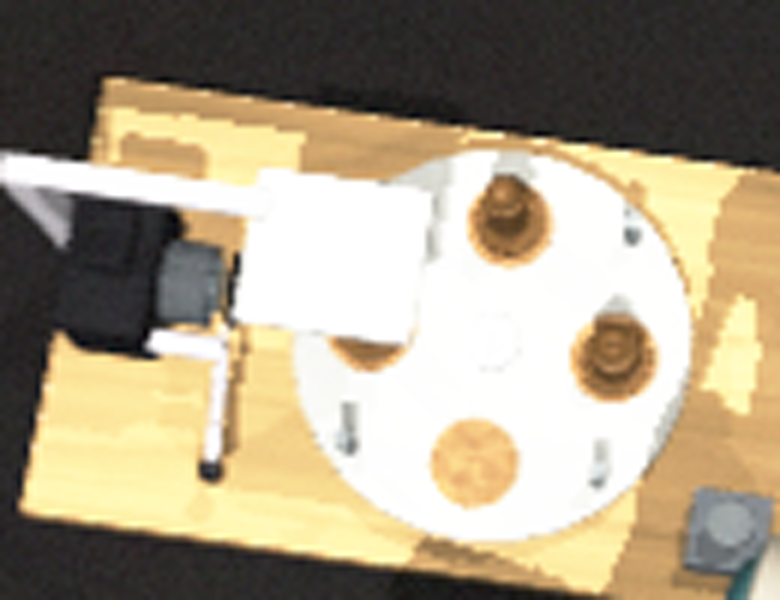

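View pics/s24c.png

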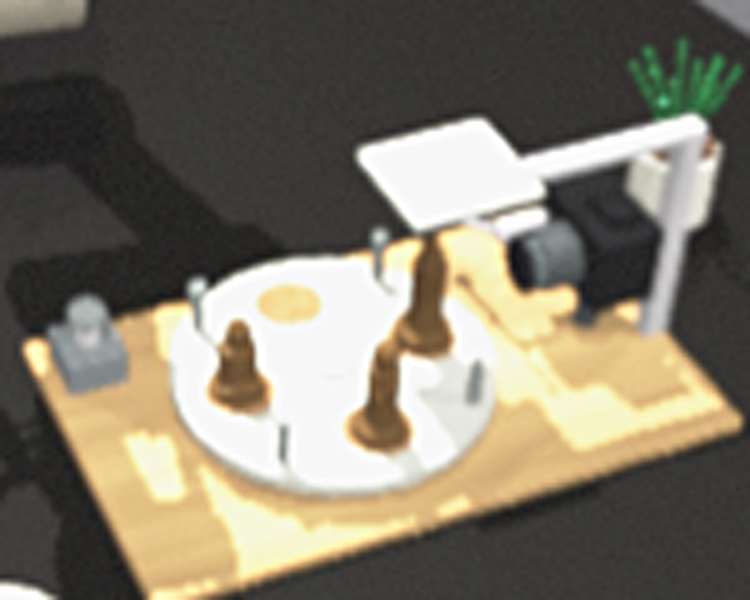

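```bash
python3 - <<'E'
from h import *
p=ctrl.grab_frame("top");save(p,"t25.png",(150,150,220,225),8,[(184.2,218),(185.7,197.2)])
a=cv2.imread("pics/t2.png");b=cv2.imread("pics/t25.png")
cv2.imwrite("pics/cmp.png",np.hstack([a[350:],b[350:]])[:, :])
for im in(a,b):
    g=im[500:590,230:330].max(2);m=(g<70);ys,xs=np.nonzero(m);print(xs.mean()/8,ys.mean()/8,m.sum())
p=ctrl.grab_frame("scene");save(p,"s25.png",(230,150,380,240),5)
a=cv2.imread("pics/s2.png");b=cv2.imread("pics/s25.png");cv2.imwrite("pics/cmp2.png",np.hstack([a[:,350:700],b[:,350:700]]))
E
```

```text
6.190964523281597 6.226441241685144 451
6.202020202020202 6.193602693602694 297
```

View pics/cmp2.png

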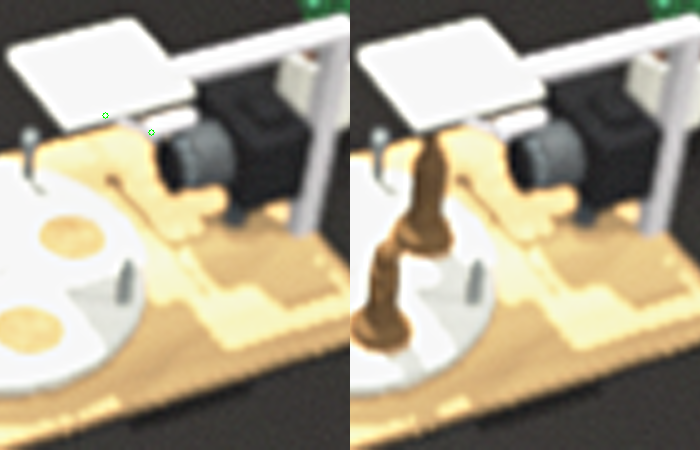

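```bash
python3 - <<'E'
from rig import ctrl
print(ctrl.sign_off())
E
```

```text
the job is handed in; nothing more can be done
None
```

The sitter, stander and obelisk were photographed in that order, each alone on its cork at the picture spot with the lens cover raised; no pot was present. I handed the job in at about 60 s.

- **Presses:** all three shutter presses reached the stop, with the plunger at z ≈ 64 mm. The force was 25 N on the first press and about 18 N on the other two.
- **Knock:** the sitter was knocked about 3 cm off its cork after its photo. It rode two turns near the rim, then I picked it up and stood it back on its disc before lowering the lever.
- **Final state:** the last pictures show all three ornaments upright on their corks, within about 4 mm of centre. The obelisk, hidden from above by the panel, was confirmed mainly from the scene camera.
- **Lever and surroundings:** the lever was pushed down to its stop (8 N), and its ball and cover sit where they were at the start. Lamp, books and plant read the same positions as at the start, and the robot is clear.
- **Disagreements:** the two cameras differ by up to 5 mm, so I averaged them. The networks also gave some false hits, such as books for the pot, which I discarded by checking the pictures.

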